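# Refit the filter of the bench fume extractor and lock its cover

## Task

Put the fume extractor back together after cleaning: lay the filter cassette in the sloping intake so that it rests flat on its ledges with the grip rib outward, then put the cover flat on the rim with its lower edge slid down under the sill's lip as far as it goes, and turn the wing knob fully clockwise so that its tongue locks behind the frame edge. Let go of everything and leave the other things on the bench where they are.

Things in the scene. Friction and masses are not known exactly. Their poses are not given: they have to be found in the camera images.
- intake: Sloping open head of the fixed grey fume extractor (housing 230 x 176 mm, 185 mm high). Frame: middle of the plane of the head's rim; x up the slope (30 deg), y to the robot's left, z square out of the slope. In mm here: head x -88..98, y -72..72; opening x -82..75, y -66..66, walls 6 thick. Only the sill stands above the rim plane.
- ledge_centre (a point): Middle of the filter's seat, at the level of the narrow ledges round the inside of the intake, 58 mm below the rim; axes as intake. Ledges are 18 mm wide (upper end 27 mm). The opening is 157 mm (x) by 132 mm (y) about this point. The filter lies with its underside here, 140 mm side up the slope, rib outward, either way round.
- sill_mid (a point): Middle of the stop face of the narrow sill in front of the intake's lower end, at the level of the rim; axes as intake. The sill is 140 mm long (y) and its lip overhangs 4 mm up the slope, leaving a 6 mm slot over the rim plane (lip top 9 mm). The seated cover's panel (3 mm) lies on the rim, knob end up the slope, its lower edge slid under the lip down to this face. Friction may keep it from sliding by itself.
- lock_edge (a point): Middle of the free edge of the 4 mm thick frame edge that overhangs the upper end of the opening, at rim level; axes as intake. Behind it an empty pocket reaches 17 mm further up the slope and 22 mm deep: the knob's tongue swings in here, under the frame edge.
- filter_centre (a point): Filter cassette: flat metal-framed dark panel 140 (x) x 118 (y) x 16 mm with an upright grip rib on its middle, 60 mm long (y), 10 mm thick (x), 34 mm tall: 50 mm in all. Point: on the middle axis, 25 mm above the underside; the rib spans 9 mm below to 25 mm above it. z out of the ribbed face. Starts flat on the bench, rib up; 0.2 to 0.42 kg.
- cover_handle (a point): Centre of the cover's dark pull bar: flat-sided, 84 mm long (y), 12 mm thick (x), 18 mm tall, on two feet. It is 46 mm above the bench as the cover lies and 32 mm above the underside of the panel. x along the cover toward the knob end, z out of the cover. From this point the panel spans x -72..112, y -79..79 mm. The centre of mass is about 20 mm toward the knob.
- knob_grip (a point): Middle of the wing knob's grip, on its axis, 70 mm from the pull bar toward the knob end. Wing 44 mm long (y), 12 mm thick (x), 25 mm tall (14 below to 11 above the point); panel top 23 mm below. Frame turns with the knob: z out of the cover, y along the wing to the tongue side. The hidden tongue reaches 36 mm from the axis, 11 mm wide, 6 to 10 mm under the panel.
- wing_knob (a joint): Turn of the wing knob, rad. 0 = unlocked: wing and tongue lie across the cover (along its y). Grows clockwise, seen from outside, to the stop at 1.57 = locked: they point up the slope (cover's x) behind the frame edge. Starts at 0 to 0.25, where the tongue clears the opening. Stays where it is left (friction about 0.04 N m), no spring.
- filter: The filter cassette: origin at the centre of its underside, axes as filter_centre.
- cover: The cover: slotted metal panel 184 (x) x 158 (y) mm, 3 mm thick, with 14 mm deep flanges turned down along its two long sides, 152 mm clear between them: they straddle the 144 mm wide head. Origin: centre of its outline at the flanges' lower edges, 20 mm from the pull bar toward the knob. Starts flat on the bench on its flanges, knob up; 0.28 to 0.56 kg.
- tape_roll_3: bystander, not to be disturbed: roll of masking tape lying flat, 110 mm across, 36 mm high; origin at the centre of its underside
- pincers: bystander, not to be disturbed: lasting pincers lying flat, 136 x 50 mm, 13 mm high; origin at the centre of its underside
- solvent_bottle: bystander, not to be disturbed: white squeeze bottle with a spout, 68 mm across, 185 mm high, standing; origin at the centre of its underside

How it is judged:
By the outcome, as a careful person would: the job done as asked, in the order asked, and still so for the second after the job is handed in, with the robot touching nothing.
It also fails if it takes over 67 s, if anything falls off the work surface, if the arm or the gripper's body presses on something with over 40 N, if the wrist force passes 120 N, or if a joint passes its speed limit or range.

## Robot

A 6-joint arm with a two-finger parallel gripper is mounted at the origin on a cart in front of the work surface, level with it; the furniture and walls round the work are solid. World frame = base frame: x ahead of the robot, y to its left, z up, the work surface at z = 0. Lengths are in mm, angles in rad, forces in N, time in s.
With the tool pointing down it reaches from about 325 to 750 mm from the base axis. Payload 7.6 kg.
Tool frame: the origin (TCP) lies midway between the tips of the shut fingers; the grasp point (between the pads) lies bot.tcp_to_grasp behind it (bot.tcp_to_grasp is the distance from the TCP to the grasp point, in mm); y points along the fingers, x is the direction in which the jaws open and shut, and the axes are right-handed (so a half turn about y gives the same grasp; the last joint's range is limited). The gripper opens to 85 mm and grips with 20 to 120 N. Pads are 22 mm wide; open, the fingers measure 114 mm over their backs; the gripper's body (76 mm by 85 mm) begins 54 mm behind the grasp point. The pads swing forward as they close: fully open they stand 13 mm farther back than shut.
Start: joints at [1.135, 0.052, 1.401, -0, 1.689, -0.07], TCP at [187.776, 490.292, 231.323] pointing down, gripper open.
Joint ranges: [-2.9, 2.9], [-0.91, 2.17], [0.12, 2.37], [-1.06, 4.2], [0.26, 2.73], [-2.93, 2.93]. Speed limits (rad/s): [2.57, 2.57, 3.01, 3.14, 3.14, 3.14].

## Interface

Orientations are given as a 3x3 rotation matrix whose columns are the frame's x, y, z axes.
In Python, from station import bot, grab_frame, camera_params, nets gives the robot as it stands.
- The arm moves only by the shell command python3 -m jog 'ROWS' [OPENING]. ROWS is JSON, a list of rows, each a list of 4 numbers: the shift along the tool's x, y, z in mm, then the turn about the tool's y in rad. In form: [[dx, dy, dz, twist], ...]. A call has 1 to 20 rows; each row shifts and turns the commanded pose from where the row before left it, along the tool's axes as they then stand; what a row does not reach is not made up. A row lasts 1/12 s, in which the tool goes at most 41.7 mm and 7.16 degrees, less where a joint would pass 70% of its speed; a pose out of reach is approached as far as the arm can. A call is refused whole if a number of a shift passes 41.7 or a number of a turn 0.125, either way. A call with a gripper value outside its range is refused whole. OPENING is the finger opening in mm, from 0 to 85.4, set as the call begins (- or left out, the last holds). The fingers move at their own pace and stop on an object; the grip force is fixed at half the most. Time passes only in rows, so rows that do not move let the fingers close. It gives the time, the measured TCP pose, the force and the opening at its end, in the units of the state.
- bot.state(): the state, without advancing time (a new reading comes with each control period).
- grab_frame(name): name is "scene" or "top"; returns the picture (480x640x3 uint8, red, green, blue); there is no depth.
- camera_params(name): a dict with "fov_y" (degrees; the focal length in pixels is half the picture's height over the tangent of half this angle, whatever the lens; pixels are square), "cx", "cy" (the principal point, pixels), "eye" and "attitude" of the camera in the world. Camera axes: x right, y up, looking along -z (the intrinsics and any distortion apply to the point x, -y, -z); pixel columns grow to the right and rows downward; lengths in mm; the calibration is good to about 2 mm. A picture is of the moment at which its call begins. camera_params takes no time and is no camera call.
- bot.close_job(): hands the job in, once; it reports no verdict.
Trained networks look in the newest picture that a camera, given by its name, has taken for a name from the list of things; names that differ only in an ending like _2 or _b are one class to them, and where a whole thing is asked for, a point or a joint stands for the part that bears it (a point fixed in the world has none). Each returns a list of dicts, best first, with "confidence" (0 to 1); they miss things now and then, are a little off and sometimes report something else, mostly with a low value. They report only what shows in the picture. A call takes as long as a camera call.
- nets.boxes_of(thing, camera): "point" ([x, y, z] in mm, in the coordinates of the camera as it stood for that picture, good to about 4 mm: the middle of the surface that is visible of it).
- nets.outline_of(thing, camera): "region" (480x640 bool, what is visible of it).
- nets.spot_point(thing, camera): "point" ([x, y, z] in mm, in the coordinates of the camera as it stood for that picture, good to about 4 mm: a listed point, or the origin of a listed thing).
The state is a dict: "t": time; "q": joint angles; "qvel": joint speeds; "joint_efforts": joint torques, N m; "position": TCP position; "ee_rot": TCP orientation; "contact_force": force on the tool from outside, world axes, zero at the start; "moment": the same for the moment, N m; "opening": opening from 0.0 (shut) to 1.0 (fully open).
Only numpy, scipy, OpenCV 4.12 (cv2) and the standard library are available. Lean on these libraries where they do the work, as an engineer would, in place of code of your own. Each camera call takes 0.05 s, during which the arm holds its last target.

## Working session

There is one attempt and no reset: what is moved stays moved. The work goes in short steps, Python scripts to look and compute and a shell command to move; the robot and the scene stay as the last step left them, time stands still between calls to the robot, and variables do not carry over. Pictures are saved under pics/ and viewed, and the job is handed in when it is done.

```bash
ls; mkdir -p pics; cat > h.py <<'E'
import numpy as np, cv2
from station import bot, grab_frame, camera_params, nets
def snap(cam,name):
    im=grab_frame(cam); cv2.imwrite(f'pics/{name}.png',im[:,:,::-1]); return im
def c2w(cam,p):
    c=camera_params(cam); return np.array(c['attitude'])@np.array(p)+np.array(c['eye'])
E
python3 - <<'E'
from h import *
np.set_printoptions(precision=1,suppress=True)
for c in('scene','top'):
    print(camera_params(c)); snap(c,c+'0')
print(bot.state(), bot.tcp_to_grasp)
for c in('scene','top'):
    for n in ['intake','ledge_centre','sill_mid','lock_edge','filter_centre','filter','cover_handle','knob_grip','cover','tape_roll_3','pincers','solvent_bottle']:
        try:
            r=nets.spot_point(n,c)
            print(c,n,[(round(x['confidence'],2),c2w(c,x['point'])) for x in r[:2]])
        except Exception as e: print(n,e)
print(bot.state()['t'])
E
```

```text
pics
{'fov_y': 44.988725247326215, 'cx': 313.6066167823816, 'cy': 233.38141492720615, 'eye': array([-167.6, 1142.1,  662. ]), 'attitude': array([[-0.8,  0.2, -0.5],
       [-0.6, -0.3,  0.7],
       [ 0. ,  0.9,  0.4]])}
{'fov_y': 53.903835974981405, 'cx': 328.78123311373736, 'cy': 231.8081499677347, 'eye': array([ 382.6,  164.2, 1199. ]), 'attitude': array([[-0. ,  1. , -0.1],
       [-1. , -0. ,  0. ],
       [ 0. ,  0.1,  1. ]])}
{'t': 0.1, 'q': array([ 1.1,  0.1,  1.4, -0. ,  1.7, -0.1]), 'qvel': array([-0., -0., -0., -0.,  0.,  0.]), 'joint_efforts': array([  0. , -38.3, -36.1,  -0. ,   0. ,   0. ]), 'position': array([187.7, 490. , 230.6]), 'ee_rot': array([[ 0.4, -0. , -0.9],
       [ 0.9, -0. ,  0.4],
       [-0. , -1. ,  0. ]]), 'contact_force': array([-0.1,  0.9,  0.4]), 'moment': array([-0., -0., -0.]), 'opening': 0.9994322063765644} 18.700000000000003
scene intake [(0.88, array([ 619.7, -107.3,  135.1]))]
scene ledge_centre [(0.62, array([ 647.9, -110.7,   83.6]))]
scene sill_mid []
scene lock_edge [(0.76, array([ 687.8, -106.1,  176.7]))]
scene filter_centre [(0.9, array
[... 479 characters left out ...]
.8, -106.6,  137.3])), (0.46, array([567.3, 171.2,  43.2]))]
top ledge_centre [(0.7, array([ 647.3, -108.2,   83.3]))]
top sill_mid [(0.73, array([ 540.5, -104.6,   86.5]))]
top lock_edge [(0.73, array([ 686.9, -109.5,  173.4]))]
top filter_centre [(0.77, array([453. , 413.4,  27.9]))]
top filter [(0.96, array([453.2, 412.9,  -5.1]))]
top cover_handle [(0.86, array([564.7, 166. ,  46.3])), (0.62, array([634.8, 171.5,  41.6]))]
top knob_grip [(0.65, array([634.1, 170. ,  43.2]))]
top cover [(0.72, array([581.8, 162.4,   3.7]))]
top tape_roll_3 [(0.84, array([378.3, 119.7,   1.8]))]
top pincers [(0.67, array([361.3, 230.5,  -7.6]))]
top solvent_bottle [(0.81, array([708.7, 369.8,   4.4]))]
1.3
```

View pics/scene0.png

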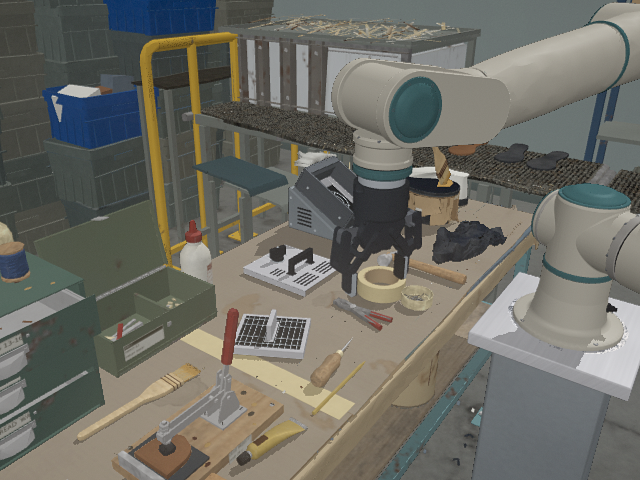

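View pics/top0.png

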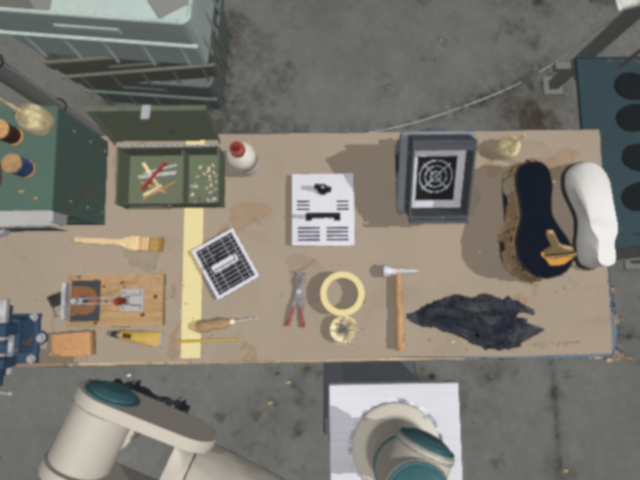

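```bash
python3 - <<'E'
from h import *
a=cv2.imread('pics/top0.png')
def crop(x,y,w,h,s,n): cv2.imwrite(f'pics/{n}.png',cv2.resize(a[y:y+h,x:x+w],None,fx=s,fy=s,interpolation=cv2.INTER_CUBIC))
crop(380,120,110,110,5.4,'c_int');crop(180,160,190,150,4,'c_ft')
for k in ('fov_y','cx','cy','eye','attitude'): print(k, np.array(camera_params('top')[k]).tolist())
print(camera_params('top').keys())
E
```

```text
fov_y 53.903835974981405
cx 328.78123311373736
cy 231.8081499677347
eye [382.6283180638813, 164.18239498726618, 1198.9747225282204]
attitude [[-0.014630625688581735, 0.9925405507559917, -0.12103387912875274], [-0.999858770043366, -0.013521442136599542, 0.009980509501719281], [0.008269507804454268, 0.12116280661795313, 0.9925982014557213]]
dict_keys(['fov_y', 'cx', 'cy', 'eye', 'attitude'])
```

View pics/c_int.png

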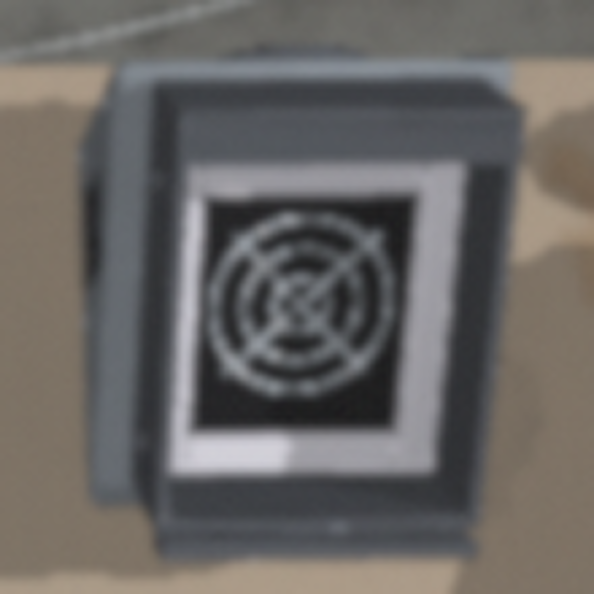

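View pics/c_ft.png

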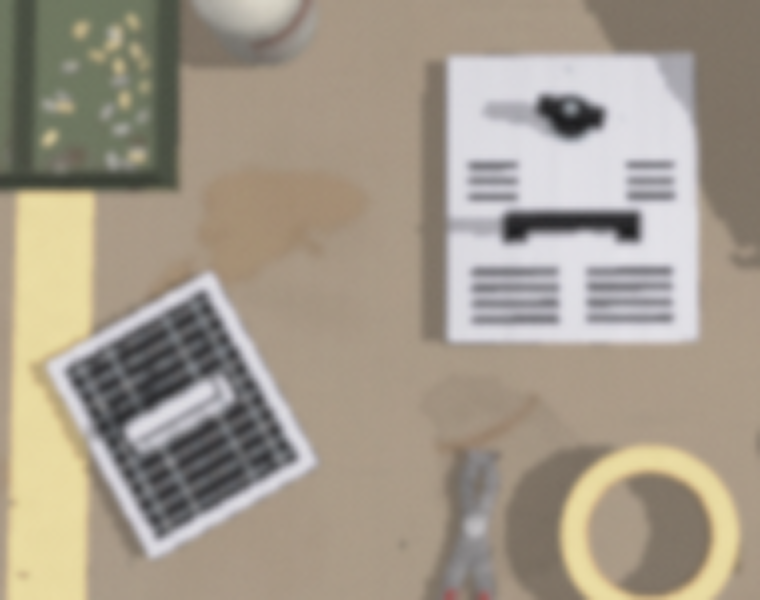

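```bash
cat > fit.py <<'E'
from h import *
from scipy.optimize import least_squares
np.set_printoptions(precision=2,suppress=True)
def proj(cam,P):
    c=camera_params(cam);p=(np.asarray(P)-c['eye'])@np.array(c['attitude'])
    f=240/np.tan(np.radians(c['fov_y']/2)); return np.c_[c['cx']+f*p[:,0]/-p[:,2], c['cy']+f*p[:,1]/p[:,2]]
def fit_flat(obj,px,z,x0):
    def w(v): 
        c,s=np.cos(v[2]),np.sin(v[2]); return np.c_[v[0]+c*obj[:,0]-s*obj[:,1], v[1]+s*obj[:,0]+c*obj[:,1], np.full(len(obj),z)]
    r=least_squares(lambda v:(proj('top',w(v))-px).ravel(),x0); return r.x,r.fun
def I(v):
    cy,sy=np.cos(v[3]),np.sin(v[3]); a=np.radians(30)
    R=np.array([[cy,-sy,0],[sy,cy,0],[0,0,1]])@np.array([[np.cos(a),0,-np.sin(a)],[0,1,0],[np.sin(a),0,np.cos(a)]]); return R,np.array(v[:3])
E
python3 - <<'E'
from fit import *
f=np.array([[232.5,228],[259.5,275.75],[217.5,299.5],[191.75,251.75]])
o=np.array([[70,-59],[-70,-59],[-70,59],[70,59]])
print('filter',*fit_flat(o,f,16,[452,413,.5]))
f=np.array([[291.75,173.75],[353.25,173.5],[354.5,245.25],[291.5,245.25]])
o=np.array([[112,79],[112,-79],[-72,-79],[-72,79]])
print('cover handle',*fit_flat(o,f,17,[565,166,0]))
c=lambda x,y:(380+x/5.4,120+y/5.4)
hole=np.array([[48,48],[48,-48],[-64,-48],[-64,48],[-82,66],[-82,-66]],float); 
P=np.c_[hole,np.full(6,-58.)]
P=np.vstack([P,[98,-72,0]])
px=np.array([c(208,197),c(418,195),c(393,430),c(195,430),c(170,472),c(437,470),c(525,100)])
def res(v):
    R,t=I(v); r=(proj('top',P@R.T+t)-px).ravel()
    return np.r_[r, (t-[621,-107.5,136])/4*.5]
r=least_squares(res,[621,-107,136,0]); print('intake',r.x,r.fun)
R,t=I(r.x)
for n,p in dict(ledge=[-3.5,0,-58],lock=[75,0,0],sill=[-91,0,0]).items(): print(n,R@p+t)
E
```

```text
filter [450.45 412.13   0.51] [ 0.05 -0.2   0.09  0.23  0.42  0.49 -0.56 -0.55]
cover handle [564.99 166.87  -0.01] [-0.02  0.04  0.18  0.03 -0.15 -0.2  -0.    0.14]
intake [ 625.28 -112.63  128.67    0.02] [-0.41  0.04  0.69 -0.95  1.75 -0.18 -0.08  1.18 -2.95  0.46  0.22 -1.03
  0.51  0.58  0.53 -0.64 -0.92]
ledge [ 651.24 -112.04   76.69]
lock [ 690.21 -111.16  166.17]
sill [ 546.49 -114.41   83.17]
```

```bash
python3 - <<'E'
from h import *
a=cv2.imread('pics/scene0.png')
def crop(x,y,w,h,s,n): cv2.imwrite(f'pics/{n}.png',cv2.resize(a[y:y+h,x:x+w],None,fx=s,fy=s,interpolation=cv2.INTER_CUBIC))
crop(280,140,100,100,6,'s_int')
from fit import *
c=lambda x,y:(380+x/5.4,120+y/5.4)
P=np.array([[48,48,-58],[48,-48,-58],[-64,-48,-58],[-64,48,-58],[-82,-66,-58],[98,-72,0],[75,66,0],[75,-66,0]],float)
px=np.array([c(208,197),c(418,195),c(393,430),c(195,430),c(437,470),c(525,100),c(178,162),c(466,163)])
def res(v):
    R,t=I(v); r=(proj('top',P@R.T+t)-px).ravel()
    return np.r_[r, (t-[621,-107.5,136])/4*.5]
r=least_squares(res,[621,-107,136,0],loss='soft_l1'); print('intake',r.x,r.fun.reshape(-1)[:16].reshape(-1,2))
R,t=I(r.x)
Q=np.array([[x,y,z] for z in(0,) for x,y in [(98,72),(98,-72),(-88,-72),(-88,72),(-82,66),(-82,-66),(75,66),(75,-66)]]+[[-91,70,9],[-91,-70,9]])
print(proj('top',Q@R.T+t)*5.4-[380*5.4,120*5.4])
for n,p in dict(ledge=[-3.5,0,-58],lock=[75,0,0],sill=[-91,0,0]).items(): print(n,R@p+t)
b=cv2.imread('pics/top0.png')
for cam,im in (('top',b),('scene',a)):
    im=cv2.resize(im,None,fx=5,fy=5,interpolation=cv2.INTER_CUBIC)
    for q in proj(cam,Q@R.T+t): cv2.circle(im,tuple(int(v*5+2) for v in q),4,(0,0,255),1)
    for q in proj(cam,P[:4]@R.T+t): cv2.circle(im,tuple(int(v*5+2) for v in q),4,(0,255,0),1)
    x,y=(380,120) if cam=='top' else (270,135)
    cv2.imwrite(f'pics/ov_{cam}.png',im[y*5:y*5+590,x*5:x*5+590])
E
```

```text
intake [ 624.01 -108.24  134.4     0.01] [[-1.38 -0.36]
 [-0.05 -0.84]
 [ 0.51  0.17]
 [-1.54  1.03]
 [-1.06 -0.55]
 [-0.07  0.74]
 [ 1.8   0.76]
 [ 7.1  -0.66]]
[[176.21 111.25]
 [524.61 104.02]
 [479.73 524.48]
 [153.88 531.85]
 [168.18 518.83]
 [467.5  512.08]
 [187.7  166.1 ]
 [504.35 159.44]
 [161.69 545.64]
 [480.51 538.41]]
ledge [ 649.97 -107.99   82.42]
lock [ 688.95 -107.62  171.9 ]
sill [ 545.2  -108.98   88.9 ]
```

View pics/ov_top.png

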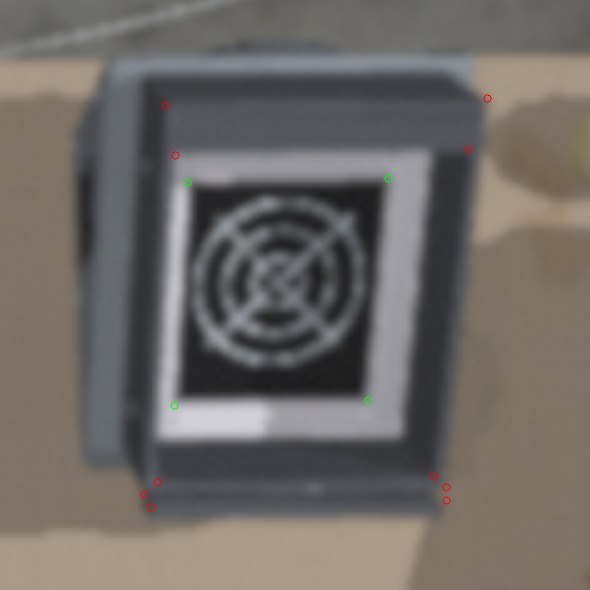

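View pics/ov_scene.png

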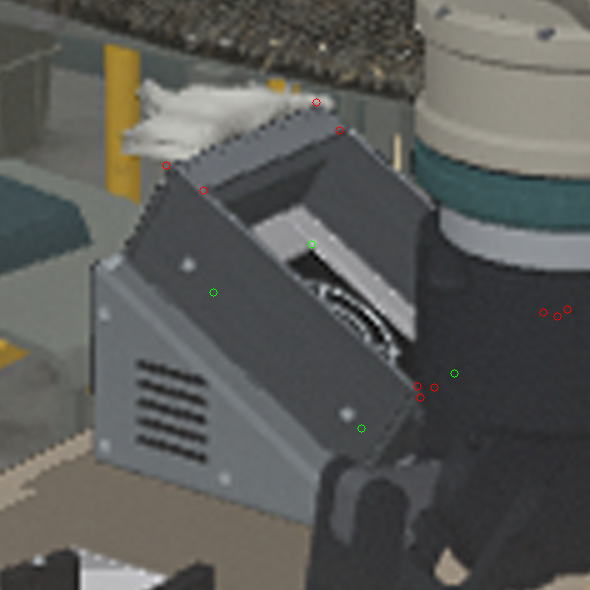

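```bash
python3 - <<'E'
from fit import *
T=lambda x,y:(380+(x-2)/5,120+(y-2)/5); S=lambda x,y:(270+(x-2)/5,135+(y-2)/5)
C=lambda x,y:(380+(x-2)/5.4,120+(y-2)/5.4)
tp=[([48,48,-58],C(208,197)),([48,-48,-58],C(418,195)),([-64,-48,-58],C(393,430)),([-64,48,-58],C(195,430)),([-82,-66,-58],C(437,470)),([98,-72,0],T(487,97)),([75,-66,0],T(470,151))]
sp=[([98,72,0],S(172,165)),([75,66,0],S(204,191)),([75,-66,0],S(343,131)),([98,-72,0],S(325,105)),([48,-48,-58],S(313,248))]
def res(v):
    R,t=I(v[:4])
    a=(proj('top',np.array([p for p,_ in tp])@R.T+t)-[q for _,q in tp]).ravel()
    b=(proj('scene',np.array([p for p,_ in sp])@R.T+t)-[q for _,q in sp]).ravel()
    return np.r_[a,b,(t-[621,-107.5,136])/4*.5]
r=least_squares(res,[621,-107,136,0],loss='soft_l1'); print(r.x,'\n',r.fun[:-3].reshape(-1,2))
R,t=I(r.x)
for n,p in dict(ledge=[-3.5,0,-58],lock=[75,0,0],sill=[-91,0,0]).items(): print(n,R@p+t)
E
```

```text
[ 624.15 -109.34  133.34    0.  ] 
 [[-0.49 -0.03]
 [ 0.81 -0.32]
 [ 1.16  0.65]
 [-0.87  1.32]
 [-0.44 -0.04]
 [ 0.69  0.5 ]
 [ 0.29 -0.06]
 [-0.91  0.39]
 [ 0.09  0.19]
 [-0.36  0.14]
 [-1.38 -0.34]
 [-0.03 -0.53]]
ledge [ 650.12 -109.23   81.36]
lock [ 689.1  -109.06  170.84]
sill [ 545.34 -109.69   87.84]
```

```bash
cat > need.py <<'E'
import sys; from h import *
np.set_printoptions(precision=3,suppress=True)
s=bot.state();R=np.array(s['ee_rot']);th=np.arctan2(R[1,0],R[0,0])
print('t',round(s['t'],2),'pos',s['position'],'th',round(th,3),'F',s['contact_force'],'open',round(s['opening']*85.4,1),'q',np.array(s['q']), 'tilt',R[2,1])
if len(sys.argv)>3:
    tgt=np.array([float(v) for v in sys.argv[1:4]]); d=R.T@(tgt-s['position']); print('need d',d.round(1))
    if len(sys.argv)>4:
        e=(float(sys.argv[4])-th+np.pi/2)%np.pi-np.pi/2; print('twist',round(-e,3))
E
python3 need.py 451 413 231 2.08
```

```text
t 1.3 pos [187.785 490.301 231.312] th 1.205 F [ 0.054 -0.401  0.884] open 85.4 q [ 1.135  0.052  1.401 -0.     1.689 -0.07 ] tilt -0.9999999933849831
need d [  22.     0.3 -273.5]
twist -0.875
```

```bash
python3 -m jog '[[2.2,0,-30,0],[2.2,0,-30,0],[2.2,0,-30,0],[2.2,0,-30,0],[2.2,0,-30,0],[2.2,0,-30,0],[2.2,0,-30,0],[2.2,0,-30,0],[2.2,0,-30,0],[2.2,0,-3.5,0],[0,0,0,-0.125],[0,0,0,-0.125],[0,0,0,-0.125],[0,0,0,-0.125],[0,0,0,-0.125],[0,0,0,-0.125],[0,0,0,-0.125],[0,0,0,0]]' 85; python3 need.py 451 413 120 2.08
python3 - <<'E'
from h import *
snap('top','top1');snap('scene','scene1')
E
```

```text
t: 2.8
position: [450.7, 413.2, 231.3]
ee_rot: [[-0.492, -0.0, -0.871], [0.871, 0.0, -0.492], [0.0, -1.0, 0.0]]
contact_force: [-0.6, -0.1, 0.1]
opening: 0.995
t 2.8 pos [450.684 413.234 231.308] th 2.085 F [-0.633 -0.095  0.078] open 85.0 q [ 0.682  0.299  1.124  0.     1.719 -1.403] tilt -0.999999986470331
need d [ -0.4 111.3  -0.2]
twist 0.005
```

View pics/scene1.png

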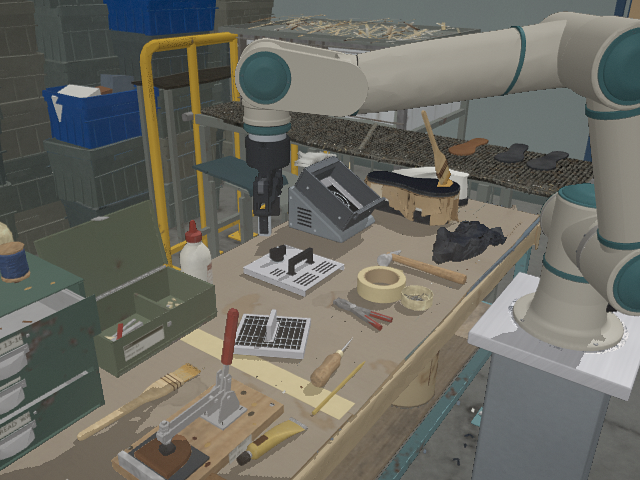

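```bash
python3 -m jog '[[0,25,0,0],[0,30,0,0],[0,30,0,0],[0,30,0,0],[0,30,0,0],[0,30,0,0],[0,20,0,0],[0,10,0,0],[0,10,0,0],[0,0,0,0]]' 85; python3 need.py 451 413 16 2.08;python3 - <<'E'
from h import *
snap('scene','scene2')
a=cv2.imread('pics/scene2.png'); cv2.imwrite('pics/s2c.png',cv2.resize(a[260:380,210:340],None,fx=4.5,fy=4.5,interpolation=cv2.INTER_CUBIC))
a=cv2.imread('pics/scene1.png'); cv2.imwrite('pics/s1c.png',cv2.resize(a[140:250,280:390],None,fx=5,fy=5,interpolation=cv2.INTER_CUBIC))
E
```

```text
t: 3.73
position: [450.5, 412.7, 14.9]
ee_rot: [[-0.486, -0.002, -0.874], [0.874, -0.001, -0.486], [-0.0, -1.0, 0.002]]
contact_force: [-1.0, -0.3, -0.4]
opening: 0.995
t 3.73 pos [450.506 412.679  14.939] th 2.079 F [-1.031 -0.273 -0.352] open 85.0 q [ 0.681  0.46   1.364  0.     1.319 -1.397] tilt -0.9999979841794703
need d [ 0.  -1.1 -0.6]
twist -0.001
```

View pics/s2c.png

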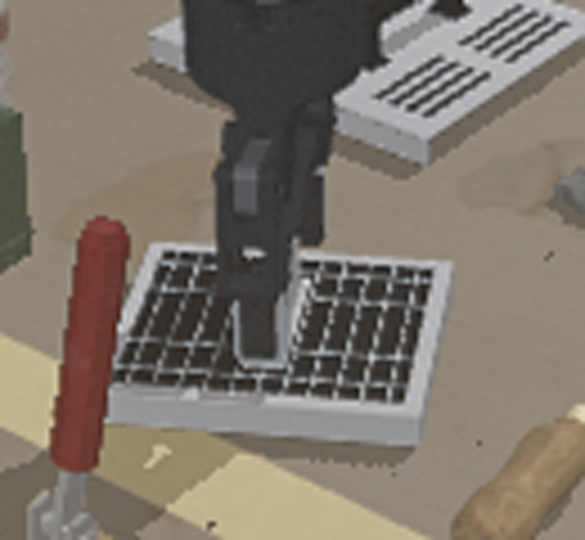

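View pics/s1c.png

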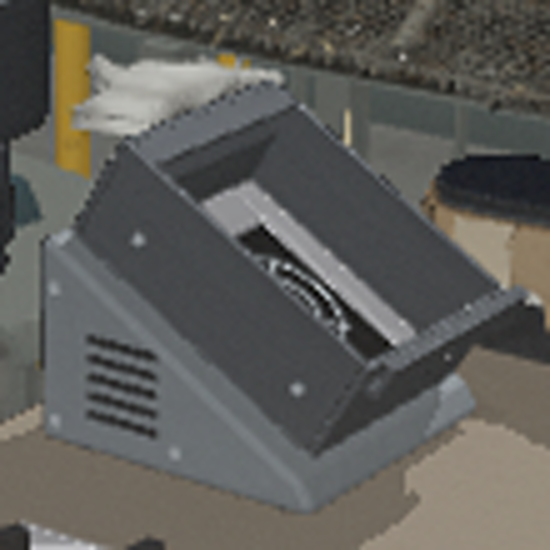

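```bash
python3 -m jog '[[0,0,0,0],[0,0,0,0],[0,0,0,0],[0,0,0,0],[0,0,0,0],[0,0,0,0],[0,0,0,0],[0,0,0,0],[0,0,0,0],[0,0,0,0]]' 40; python3 need.py 
python3 - <<'E'
from fit import *
S1=lambda x,y:(280+(x-2)/5,140+(y-2)/5); S=lambda x,y:(270+(x-2)/5,135+(y-2)/5)
T=lambda x,y:(380+(x-2)/5,120+(y-2)/5)
C=lambda x,y:(380+(x-2)/5.4,120+(y-2)/5.4)
tp=[([48,48,-58],C(208,197)),([48,-48,-58],C(418,195)),([-64,-48,-58],C(393,430)),([-64,48,-58],C(195,430)),([-82,-66,-58],C(437,470)),([98,-72,0],T(487,97)),([75,-66,0],T(470,151))]
sp=[([98,72,0],S1(124,140)),([75,66,0],S1(155,165)),([75,-66,0],S1(293,106)),([98,-72,0],S1(277,82)),([48,-48,-58],S1(265,222)),]
def res(v):
    R,t=I(v[:4])
    a=(proj('top',np.array([p for p,_ in tp])@R.T+t)-[q for _,q in tp]).ravel()
    b=(proj('scene',np.array([p for p,_ in sp])@R.T+t)-[q for _,q in sp]).ravel()
    return np.r_[a,b,(t-[621,-107.5,136])/4*.5]
r=least_squares(res,[621,-107,136,0],loss='soft_l1'); print(r.x,'\n',r.fun[:-3].reshape(-1,2))
# overlay with chosen
R,t=I([623.6,-108.8,135.5,.002])
im=cv2.resize(cv2.imread('pics/scene1.png'),None,fx=5,fy=5,interpolation=cv2.INTER_CUBIC)
Q=np.array([[98,72,0],[98,-72,0],[-88,-72,0],[-88,72,0],[-82,66,0],[-82,-66,0],[75,66,0],[75,-66,0],[-91+4,70,9],[-91+4,-70,9]])
for q in proj('scene',Q@R.T+t): cv2.circle(im,tuple(int(v*5+2) for v in q),4,(0,0,255),1)
cv2.imwrite('pics/ov1.png',im[700:1250,1400:1950])
E
```

```text
t: 4.62
position: [452.1, 413.8, 18.5]
ee_rot: [[-0.487, 0.003, -0.873], [0.873, 0.002, -0.487], [0.001, -1.0, -0.004]]
contact_force: [0.1, -0.6, 6.7]
opening: 0.69
t 4.62 pos [452.075 413.826  18.536] th 2.08 F [ 0.068 -0.599  6.654] open 58.9 q [ 0.681  0.457  1.361 -0.     1.32  -1.399] tilt -0.9999928133152451
[ 623.96 -109.47  133.41    0.  ] 
 [[-0.44  0.04]
 [ 0.87 -0.25]
 [ 1.22  0.72]
 [-0.8   1.39]
 [-0.38  0.02]
 [ 0.75  0.56]
 [ 0.36  0.  ]
 [-1.23  0.37]
 [-0.02  0.36]
 [-0.28  0.12]
 [-1.71 -0.76]
 [-0.36 -0.35]]
```

View pics/ov1.png

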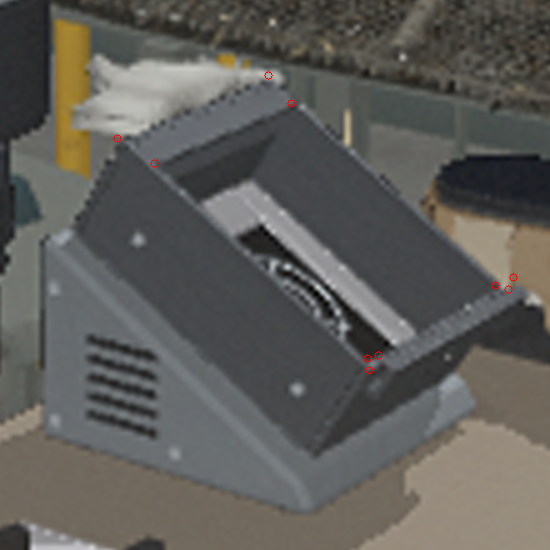

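```bash
python3 -m jog '[[0,0,0,0],[0,0,0,0],[0,-4,0,0],[0,-4,0,0],[0,0,0,0]]' 70; python3 need.py;  python3 -m jog '[[0,0,0,0],[0,0,0,0],[0,0,0,0],[0,0,0,0],[0,0,0,0],[0,0,0,0]]' 50; python3 need.py
```

```text
t: 5.03
position: [451.5, 413.4, 25.5]
ee_rot: [[-0.487, 0.001, -0.873], [0.873, 0.001, -0.487], [0.0, -1.0, -0.002]]
contact_force: [0.5, 0.2, 0.8]
opening: 0.82
t 5.03 pos [451.499 413.369  25.488] th 2.08 F [0.458 0.21  0.777] open 70.0 q [ 0.681  0.448  1.358  0.     1.335 -1.399] tilt -0.9999986566983853
t: 5.53
position: [451.5, 413.4, 25.3]
ee_rot: [[-0.488, 0.001, -0.873], [0.873, 0.001, -0.488], [0.0, -1.0, -0.002]]
contact_force: [-0.7, -0.6, 5.0]
opening: 0.686
t 5.53 pos [451.456 413.447  25.281] th 2.08 F [-0.674 -0.586  5.009] open 58.6 q [ 0.681  0.448  1.358  0.     1.334 -1.399] tilt -0.9999985401174959
```

```bash
python3 - <<'E'
from fit import *
snap('scene','scene3')
a=cv2.resize(cv2.imread('pics/scene3.png'),None,fx=8,fy=8,interpolation=cv2.INTER_CUBIC)
R=np.array(bot.state()['ee_rot']);p=np.array(bot.state()['position'])
X=R[:,0]
for s in(-1,1):
  for z in range(16,60,5):
    for k in (0,):
      q=proj('scene',[[p[0]+s*X[0]*30,p[1]+s*X[1]*30,z]])[0]
      cv2.circle(a,tuple(int(v*8+4) for v in q),2,(0,0,255) if z!=26 else (0,255,0),-1)
cv2.imwrite('pics/s3c.png',a[2250:2800,1850:2500])
E
```

```text
(no output)
```

View pics/s3c.png

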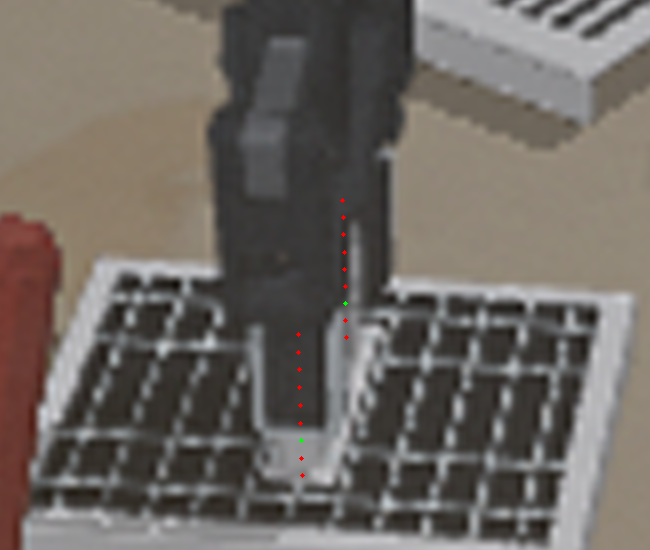

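```bash
python3 -m jog '[[0,-5,0,0],[0,-10,0,0],[0,-20,0,0],[0,-30,0,0],[0,-30,0,0],[0,-30,0,0],[0,-30,0,0],[0,-30,0,0],[0,-25,0,0.06],[0,-20,0,0.125],[0,-10,0,0.125],[0,0,0,0.125],[0,0,0,0.075],[0,0,0,0]]' 50; python3 need.py 640 -109 265 1.571
python3 - <<'E'
from h import *
snap('scene','scene4')
E
```

```text
t: 6.75
position: [450.8, 412.8, 264.4]
ee_rot: [[0.003, -0.0, -1.0], [1.0, -0.0, 0.003], [-0.0, -1.0, 0.0]]
contact_force: [-0.2, 0.3, -2.9]
opening: 0.683
t 6.75 pos [450.84  412.778 264.433] th 1.567 F [-0.228  0.282 -2.92 ] open 58.3 q [ 0.681  0.296  1.063 -0.     1.784 -0.886] tilt -0.9999998201608695
need d [-521.1   -0.5 -191. ]
twist -0.004
```

View pics/scene4.png

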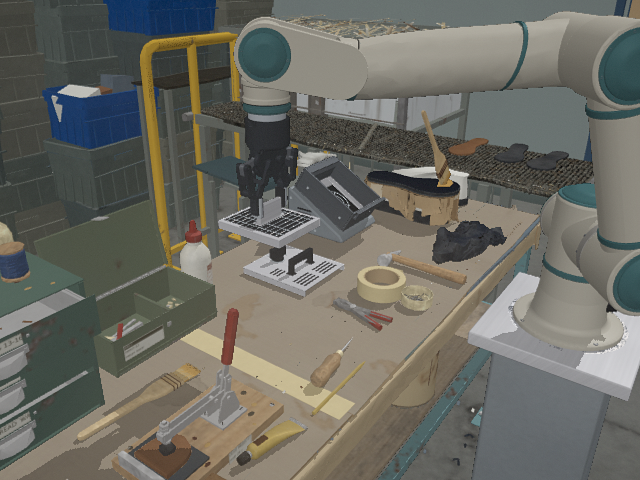

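```bash
python3 -m jog '[[-12,0,-5,0],[-31,0,-11.8,0],[-31,0,-11.8,0],[-31,0,-11.8,0],[-31,0,-11.8,0],[-31,0,-11.8,0],[-31,0,-11.8,0],[-31,0,-11.8,0],[-31,0,-11.8,0],[-31,0,-11.8,0],[-31,0,-11.8,0],[-31,0,-11.8,0],[-31,0,-11.8,0],[-31,0,-11.8,0],[-31,0,-11.8,0],[-31,0,-11.8,0],[-31,0,-11.8,0],[-13,0,-5,0],[0,0,0,0]]' 50; python3 need.py 648 -109 215 1.571
python3 - <<'E'
from h import *
snap('scene','scene5');
im=snap('top','top5'); cv2.imwrite('pics/t5c.png',cv2.resize(im[100:250,360:510,::-1],None,fx=4,fy=4))
im=cv2.imread('pics/scene5.png'); cv2.imwrite('pics/s5c.png',cv2.resize(im[100:260,260:420],None,fx=3.7,fy=3.7))
E
```

```text
t: 8.38
position: [649.2, -112.5, 262.9]
ee_rot: [[0.003, -0.002, -1.0], [1.0, -0.001, 0.003], [-0.001, -1.0, 0.002]]
contact_force: [0.0, 0.7, -2.9]
opening: 0.683
t 8.38 pos [ 649.227 -112.542  262.942] th 1.567 F [ 0.016  0.718 -2.93 ] open 58.3 q [-0.227  0.443  0.882 -0.001  1.819 -1.795] tilt -0.9999977865953051
need d [ 3.6 47.9  1.1]
twist -0.004
```

View pics/s5c.png

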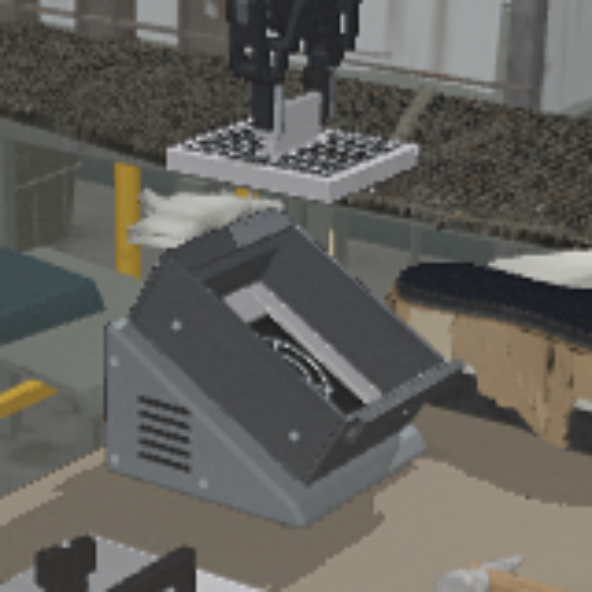

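View pics/t5c.png

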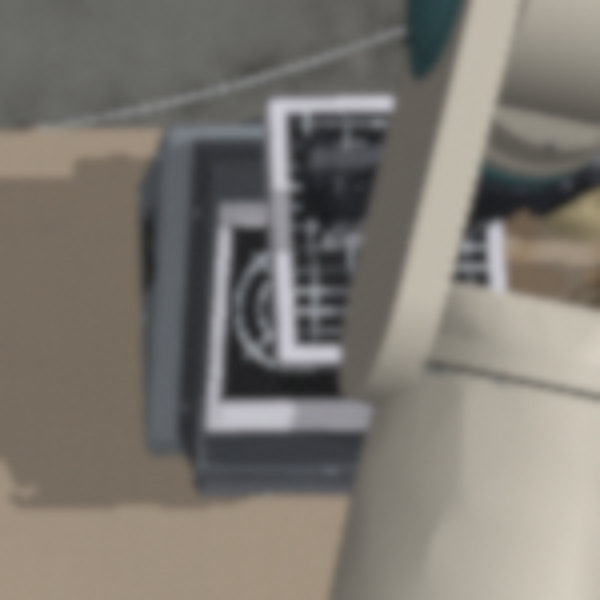

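```bash
python3 -m jog '[[3.5,15,1,0],[0,20,0,0],[0,12,0,0],[0,3,0,0],[0,3,0,0],[0,3,0,0],[0,0,0,0]]' 50; python3 need.py 648 -109 180 1.571;  python3 -m jog '[[0,3,0,0],[0,3,0,0],[0,3,0,0],[0,3,0,0],[0,0,0,0]]' 50; python3 need.py 648 -109 180
python3 - <<'E'
from h import *
snap('scene','scene6');
im=cv2.imread('pics/scene6.png'); cv2.imwrite('pics/s6c.png',cv2.resize(im[100:260,260:420],None,fx=3.7,fy=3.7))
E
```

```text
t: 9.07
position: [648.8, -104.4, 209.7]
ee_rot: [[0.0, 0.002, -1.0], [1.0, -0.0, 0.0], [-0.0, -1.0, -0.002]]
contact_force: [-0.3, 1.9, -1.4]
opening: 0.683
t 9.07 pos [ 648.822 -104.352  209.654] th 1.571 F [-0.257  1.899 -1.387] open 58.3 q [-0.216  0.437  0.994  0.     1.708 -1.786] tilt -0.9999974942181268
need d [-4.6 29.7  0.9]
twist -0.0
t: 9.48
position: [648.3, -105.2, 200.5]
ee_rot: [[0.001, 0.003, -1.0], [1.0, -0.001, 0.001], [-0.001, -1.0, -0.003]]
contact_force: [-11.1, 0.1, 11.6]
opening: 0.686
t 9.48 pos [ 648.292 -105.173  200.51 ] th 1.569 F [-11.087   0.071  11.643] open 58.6 q [-0.217  0.437  1.012 -0.001  1.689 -1.786] tilt -0.9999938900787382
need d [-3.8 20.5  0.4]
```

View pics/s6c.png

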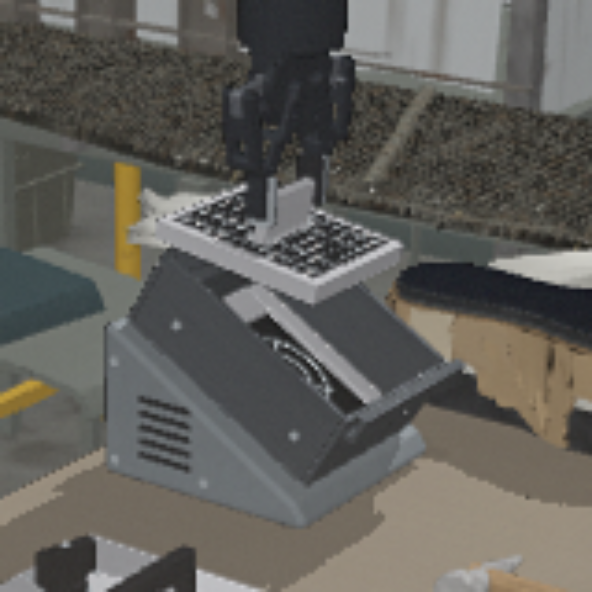

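```bash
python3 -m jog '[[-1,3,0,0],[-1,3,0,0],[-1,3,0,0],[-1,3,0,0],[0,3,0,0],[0,3,0,0],[0,0,0,0]]' 50; python3 need.py 648 -109 180
python3 - <<'E'
from h import *
snap('scene','scene7');
im=cv2.imread('pics/scene7.png'); cv2.imwrite('pics/s7c.png',cv2.resize(im[100:260,260:420],None,fx=3.7,fy=3.7))
E
```

```text
t: 10.12
position: [647.3, -108.0, 181.4]
ee_rot: [[0.0, -0.001, -1.0], [1.0, 0.001, 0.0], [0.001, -1.0, 0.001]]
contact_force: [-17.8, 3.6, 12.1]
opening: 0.684
t 10.12 pos [ 647.309 -108.034  181.378] th 1.57 F [-17.803   3.59   12.111] open 58.4 q [-0.222  0.445  1.039  0.     1.658 -1.792] tilt -0.9999992122726719
need d [-1.   1.4 -0.7]
```

View pics/s7c.png

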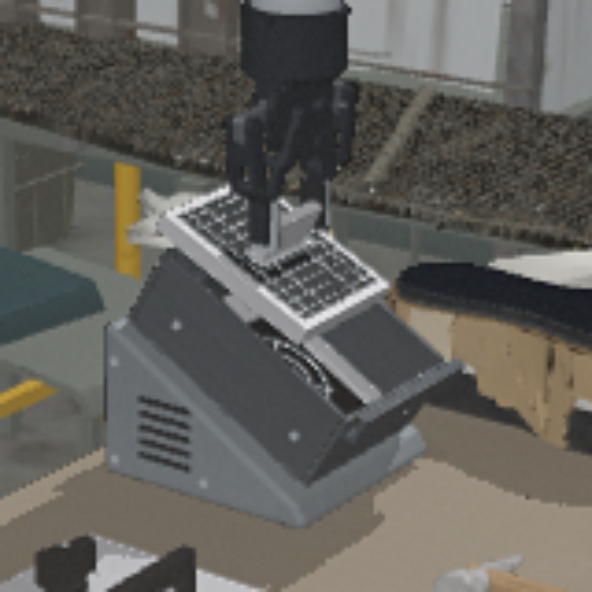

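```bash
python3 -m jog '[[-0.5,3,0,0],[0,3,0,0],[0,1,0,0],[0,0,0,0]]' 50; python3 need.py 648 -109 180
python3 - <<'E'
from h import *
snap('scene','scene8');
im=cv2.imread('pics/scene8.png'); cv2.imwrite('pics/s8c.png',cv2.resize(im[100:260,260:420],None,fx=3.7,fy=3.7))
E
```

```text
t: 10.5
position: [647.6, -108.2, 176.8]
ee_rot: [[-0.0, 0.001, -1.0], [1.0, 0.001, -0.0], [0.001, -1.0, -0.001]]
contact_force: [-20.6, 6.1, 18.6]
opening: 0.684
t 10.5 pos [ 647.584 -108.216  176.809] th 1.571 F [-20.608   6.065  18.639] open 58.4 q [-0.222  0.446  1.047  0.001  1.647 -1.793] tilt -0.9999990348915706
need d [-0.8 -3.2 -0.4]
```

View pics/s8c.png

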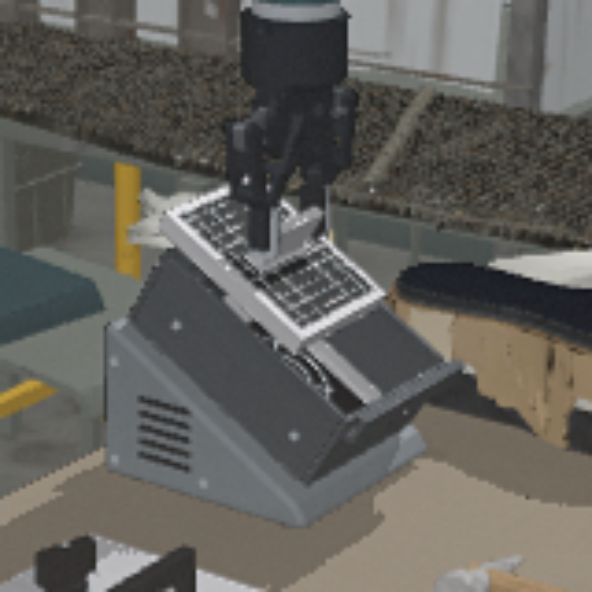

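```bash
python3 -m jog '[[0,-5,0,0],[0,-10,0,0],[0,-5,10,0],[0,0,20,0],[0,0,14,0],[0,0,10,0],[0,0,0,0]]' 50; python3 need.py 593 -109 166
python3 - <<'E'
from h import *
snap('scene','scene9');
im=cv2.imread('pics/scene9.png'); cv2.imwrite('pics/s9c.png',cv2.resize(im[110:230,270:390],None,fx=5,fy=5,interpolation=cv2.INTER_CUBIC))
E
```

```text
t: 11.13
position: [593.6, -109.4, 192.1]
ee_rot: [[0.001, 0.0, -1.0], [1.0, -0.0, 0.001], [-0.0, -1.0, -0.0]]
contact_force: [1.1, 0.1, -2.9]
opening: 0.685
t 11.13 pos [ 593.555 -109.415  192.092] th 1.569 F [ 1.098  0.055 -2.896] open 58.5 q [-0.243  0.287  1.216 -0.     1.638 -1.813] tilt -0.9999998187298788
need d [ 0.4 26.1  0.6]
```

View pics/s9c.png

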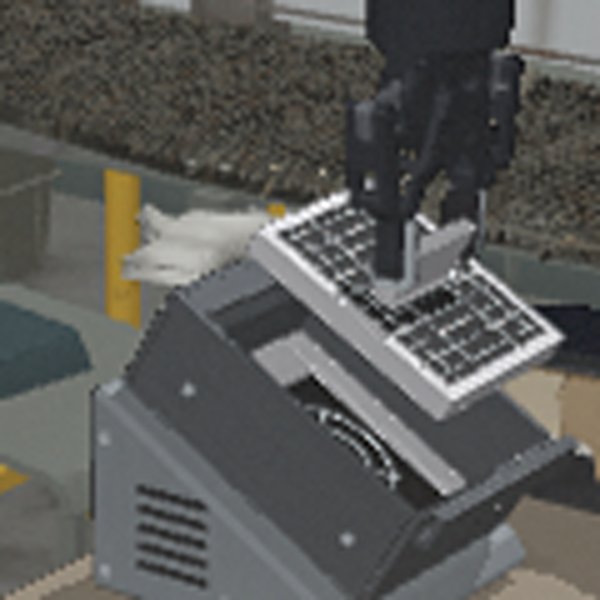

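```bash
cat > fitf.py <<'E'
from fit import *
S=lambda x,y:(270+(x-2)/5,110+(y-2)/5)
sp=[([70,59,16],S(253,237)),([-70,59,16],S(440,406)),([-70,-59,16],S(565,338)),([70,-59,16],S(345,191)),([70,59,0],S(258,262)),([-70,59,0],S(442,419))]
p=np.array(bot.state()['position'])
def M(v):
    a,w=v[3],v[4]
    Rz=np.array([[np.cos(w),-np.sin(w),0],[np.sin(w),np.cos(w),0],[0,0,1]])
    return Rz@np.array([[np.cos(a),0,-np.sin(a)],[0,1,0],[np.sin(a),0,np.cos(a)]])
def res(v): 
    return np.r_[(proj('scene',np.array([q for q,_ in sp])@M(v).T+v[:3])-[q for _,q in sp]).ravel(), (v[1]-p[1])/1., v[4]/.01*.3]
r=least_squares(res,[p[0],p[1],p[2]-25,.5,0]); print(r.x,'deg',np.degrees(r.x[3]));print(r.fun)
o=r.x[:3]; print('origin rel TCP',o-p,'grasp pt (40 above) rel',M(r.x)@[0,0,40]+o-p)
E
python3 fitf.py
```

```text
[ 612.36 -109.52  170.71    0.48    0.05] deg 27.317160036907133
[-0.88  0.37  2.82 -0.87 -1.1   0.14  3.67 -0.91 -4.31  0.14 -0.33  1.2
 -0.13  1.45]
origin rel TCP [ 18.01  -0.13 -21.35] grasp pt (40 above) rel [-0.33 -1.02 14.19]
```

```bash
python3 -m jog '[[0,12,0,0],[0,12,0,0],[0,8.66,-5,0],[0,8.66,-5,0],[0,8.66,-5,0],[0,8.66,-5,0],[0,8.66,-5,0],[0,0,0,0]]' 50; python3 need.py 629 -109 103
python3 - <<'E'
from h import *
snap('scene','scene10');
im=cv2.imread('pics/scene10.png'); cv2.imwrite('pics/s10c.png',cv2.resize(im[110:230,270:390],None,fx=5,fy=5,interpolation=cv2.INTER_CUBIC))
E
```

```text
t: 11.85
position: [619.3, -108.8, 121.0]
ee_rot: [[0.001, -0.003, -1.0], [1.0, 0.001, 0.001], [0.001, -1.0, 0.003]]
contact_force: [-1.0, -0.4, -3.6]
opening: 0.69
t 11.85 pos [ 619.322 -108.831  120.99 ] th 1.57 F [-1.043 -0.405 -3.581] open 59.0 q [-0.233  0.402  1.216  0.     1.527 -1.803] tilt -0.999993390940092
need d [-0.2 18.  -9.7]
```

View pics/s10c.png

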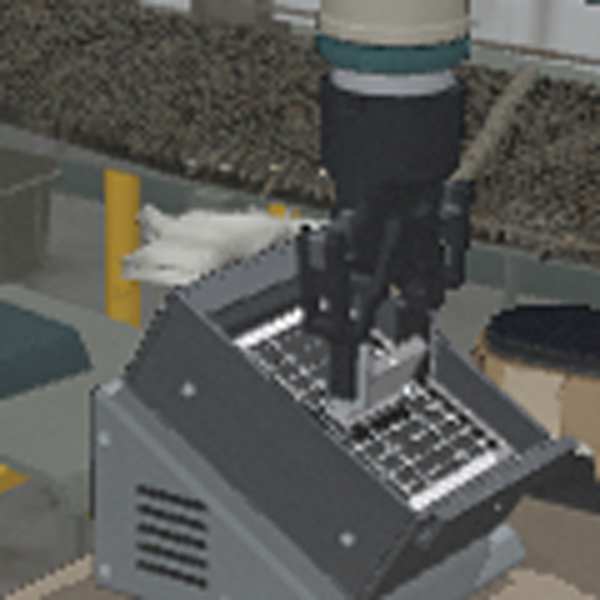

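```bash
python3 -m jog '[[0,4.3,-2.5,0],[0,4.3,-2.5,0],[0,4.3,-2.4,0],[0,0,0,0]]' 50; python3 need.py 629 -109 103; python3 -m jog '[[0,3,-1.5,0],[0,2,-1,0],[0,0,0,0]]' 50; python3 need.py 629 -109 103
python3 - <<'E'
from h import *
snap('scene','scene11');
im=cv2.imread('pics/scene11.png'); cv2.imwrite('pics/s11c.png',cv2.resize(im[110:230,270:390],None,fx=5,fy=5,interpolation=cv2.INTER_CUBIC))
E
```

```text
t: 12.23
position: [626.8, -109.0, 110.0]
ee_rot: [[0.001, -0.001, -1.0], [1.0, 0.0, 0.001], [0.0, -1.0, 0.001]]
contact_force: [-0.6, -0.7, -3.1]
opening: 0.684
t 12.23 pos [ 626.76  -109.018  110.036] th 1.57 F [-0.649 -0.735 -3.148] open 58.4 q [-0.23   0.429  1.204  0.     1.51  -1.8  ] tilt -0.9999993199517683
need d [ 0.   7.  -2.2]
t: 12.48
position: [629.3, -109.1, 105.6]
ee_rot: [[0.001, -0.001, -1.0], [1.0, 0.0, 0.001], [0.0, -1.0, 0.001]]
contact_force: [1.3, -0.4, -2.7]
opening: 0.693
t 12.48 pos [ 629.285 -109.088  105.579] th 1.57 F [ 1.262 -0.444 -2.657] open 59.2 q [-0.23   0.439  1.2    0.     1.503 -1.8  ] tilt -0.9999998447672424
need d [0.1 2.6 0.3]
```

View pics/s11c.png

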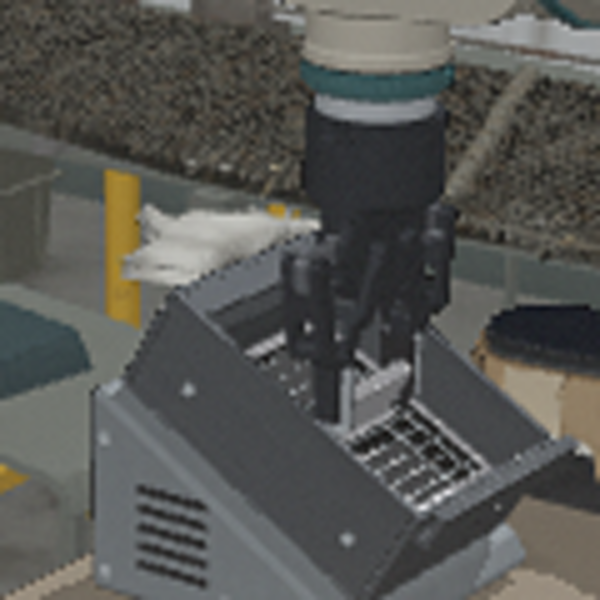

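Not quite in contact yet; go on in small steps.

```bash
python3 -m jog '[[0,2,-1,0],[0,2,-1,0],[0,0,0,0]]' 50; python3 -m jog '[[0,2,-0.7,0],[0,2,-0.7,0],[0,0,0,0]]' 50;  python3 need.py
```

```text
t: 12.78
position: [631.3, -109.1, 101.7]
ee_rot: [[0.001, -0.0, -1.0], [1.0, 0.0, 0.001], [0.0, -1.0, 0.0]]
contact_force: [0.4, -0.1, -2.1]
opening: 0.684
t: 13.03
position: [631.6, -109.2, 101.3]
ee_rot: [[0.001, -0.002, -1.0], [1.0, 0.0, 0.001], [0.0, -1.0, 0.002]]
contact_force: [-18.1, 0.1, 15.5]
opening: 0.681
t 13.03 pos [ 631.649 -109.198  101.276] th 1.57 F [-18.095   0.095  15.523] open 58.2 q [-0.229  0.45   1.194 -0.     1.499 -1.799] tilt -0.9999973448985031
```

```bash
python3 -m jog '[[0,1.5,0.5,0],[0,1.5,0,0],[0,0,0,0]]' 50;  python3 need.py; python3 - <<'E'
from h import *
snap('scene','scene12');
im=cv2.imread('pics/scene12.png'); cv2.imwrite('pics/s12c.png',cv2.resize(im[110:230,270:390],None,fx=5,fy=5,interpolation=cv2.INTER_CUBIC))
E
```

```text
t: 13.28
position: [631.7, -109.2, 101.2]
ee_rot: [[0.0, 0.001, -1.0], [1.0, -0.0, 0.0], [-0.0, -1.0, -0.001]]
contact_force: [-22.3, 2.1, 26.6]
opening: 0.683
t 13.28 pos [ 631.727 -109.188  101.227] th 1.57 F [-22.254   2.108  26.559] open 58.3 q [-0.229  0.448  1.197 -0.     1.496 -1.799] tilt -0.9999998431046727
```

View pics/s12c.png

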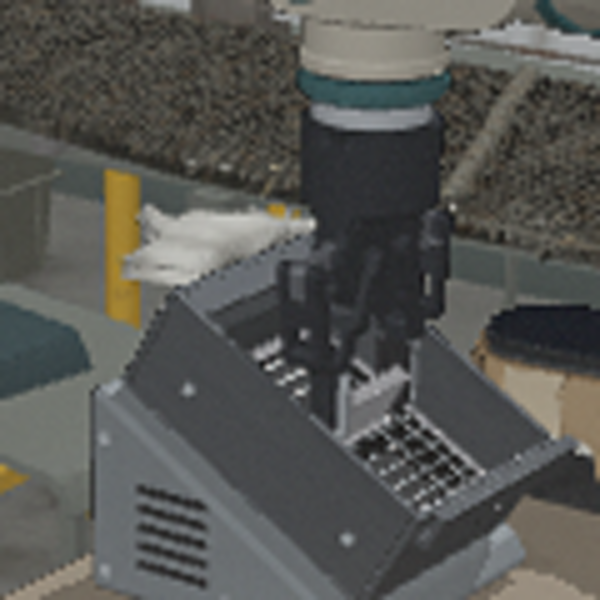

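```bash
python3 -m jog '[[0,-1.5,0,0],[0,0,0,0],[0,0,0,0],[0,0,0,0]]' 72; python3 -m jog '[[0,-8,0,0],[0,-15,0,0],[0,-25,0,0],[0,-35,0,0],[0,-40,0,0],[0,-35,0,0],[0,0,0,0]]' 72;  python3 need.py; python3 - <<'E'
from h import *
snap('scene','scene13');
im=cv2.imread('pics/scene13.png'); cv2.imwrite('pics/s13c.png',cv2.resize(im[110:230,270:390],None,fx=5,fy=5,interpolation=cv2.INTER_CUBIC))
E
```

```text
t: 13.67
position: [632.3, -109.1, 96.3]
ee_rot: [[0.001, 0.0, -1.0], [1.0, 0.0, 0.001], [0.0, -1.0, -0.0]]
contact_force: [0.1, -0.2, -0.6]
opening: 0.846
t: 14.25
position: [634.2, -109.6, 265.0]
ee_rot: [[0.001, 0.015, -1.0], [1.0, -0.003, 0.001], [-0.003, -1.0, -0.015]]
contact_force: [-0.6, -0.7, 1.5]
opening: 0.85
t 14.25 pos [ 634.217 -109.573  265.025] th 1.57 F [-0.588 -0.666  1.501] open 72.6 q [-0.228  0.38   0.957  0.     1.789 -1.798] tilt -0.9998885319003572
```

View pics/s13c.png

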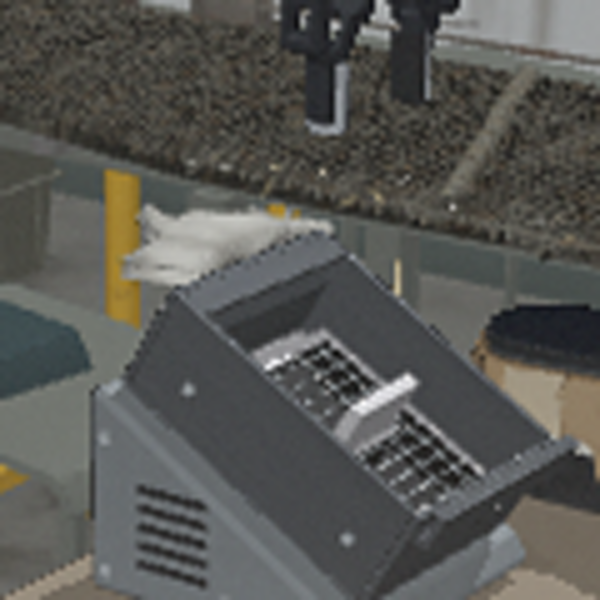

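```bash
python3 - <<'E'
from fit import *
snap('top','top13')
print([ (n,c,[(round(x['confidence'],2),c2w(c,x['point'])) for x in nets.spot_point(n,c)[:1]]) for c in('top','scene') for n in('knob_grip','cover_handle','filter','filter_centre')])
im=cv2.resize(cv2.imread('pics/top13.png'),None,fx=8,fy=8,interpolation=cv2.INTER_CUBIC)
c,s=1,-0.01
def W(p): return np.array([565+p[0]+.01*p[1],166.9+p[1]-.01*p[0],p[2]])
for p in [(112,79,17),(112,-79,17),(-72,79,17),(-72,-79,17),(70,0,51),(70,22,51),(70,-22,51),(0,42,55),(0,-42,55)]:
    q=proj('top',[W(p)])[0]; cv2.circle(im,tuple(int(v*8+4) for v in q),3,(0,0,255),-1)
cv2.imwrite('pics/t13c.png',im[1360:1960,2280:2900])
im=cv2.resize(cv2.imread('pics/scene13.png'),None,fx=5,fy=5,interpolation=cv2.INTER_CUBIC)
for p in [(112,79,17),(112,-79,17),(-72,79,17),(-72,-79,17),(70,0,51),(70,22,51),(70,-22,51),(0,42,55),(0,-42,55)]:
    q=proj('scene',[W(p)])[0]; cv2.circle(im,tuple(int(v*5+2) for v in q),3,(0,0,255),-1)
cv2.imwrite('pics/s13k.png',im[1150:1500,1200:1750])
E
```

```text
[('knob_grip', 'top', [(0.67, array([633.77, 171.96,  43.84]))]), ('cover_handle', 'top', [(0.97, array([566.36, 168.56,  45.93]))]), ('filter', 'top', [(0.67, array([ 643.19, -111.52,   80.28]))]), ('filter_centre', 'top', [(0.89, array([ 632.06, -111.77,  102.91]))]), ('knob_grip', 'scene', [(0.8, array([633.77, 166.75,  40.22]))]), ('cover_handle', 'scene', [(0.9, array([567.04, 167.86,  45.14]))]), ('filter', 'scene', [(0.59, array([ 643.71, -105.56,   81.21]))]), ('filter_centre', 'scene', [(0.81, array([ 628.89, -107.31,  101.64]))])]
```

View pics/t13c.png

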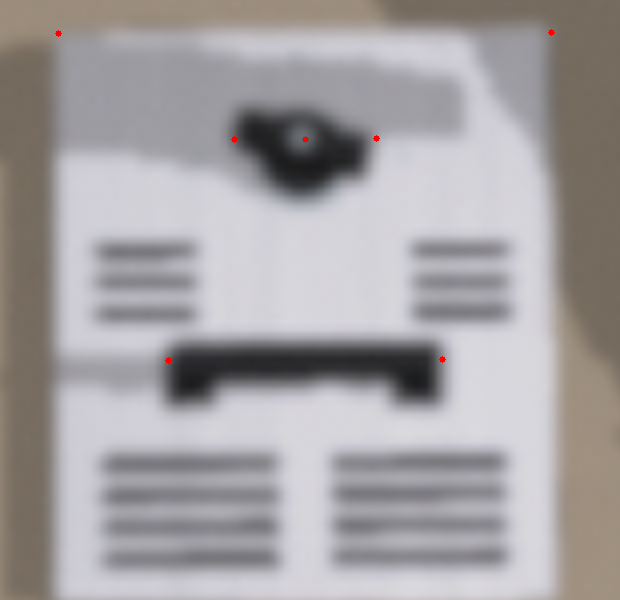

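View pics/s13k.png

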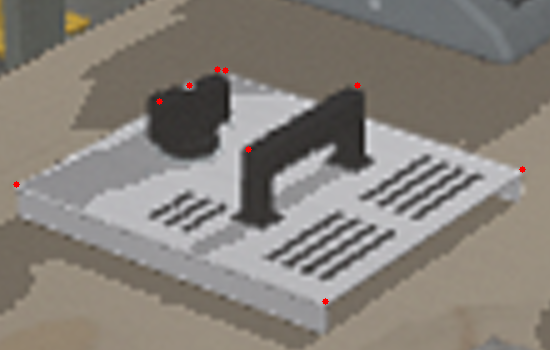

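```bash
python3 -m jog '[[15,0,0,0],[30,0,0,0],[35,0,0,0],[35,0,0,0],[35,0,0,0],[35,0,0,0],[35,0,0,0],[30,0,0,0],[15,0,0,0],[10,0,0,0],[0,0,0,0.11],[0,0,0,0.12],[0,0,0,0]]' 60; python3 need.py 636 168 90 1.34
```

```text
t: 15.83
position: [632.5, 165.3, 254.5]
ee_rot: [[0.234, -0.0, -0.972], [0.972, -0.0, 0.234], [-0.0, -1.0, 0.0]]
contact_force: [0.3, 0.1, 0.3]
opening: 0.699
t 15.83 pos [632.524 165.266 254.519] th 1.335 F [0.254 0.102 0.251] open 59.7 q [ 0.199  0.424  0.922 -0.     1.795 -1.136] tilt -0.9999999496513793
need d [  3.5 164.5  -2.8]
twist -0.005
```

```bash
python3 -m jog '[[3.5,20,-2.8,0],[0,30,0,0],[0,35,0,0],[0,35,0,0],[0,25,0,0],[0,15,0,0],[0,5,0,0],[0,0,0,0]]' 60; python3 need.py 636 168 26 1.34
python3 - <<'E'
from fit import *
snap('top','top14');snap('scene','scene14')
im=cv2.resize(cv2.imread('pics/scene14.png'),None,fx=5,fy=5,interpolation=cv2.INTER_CUBIC)
cv2.imwrite('pics/s14k.png',im[1050:1500,1150:1750])
E
```

```text
t: 16.5
position: [635.4, 167.8, 88.1]
ee_rot: [[0.227, -0.003, -0.974], [0.974, -0.001, 0.227], [-0.001, -1.0, 0.003]]
contact_force: [-0.2, -0.5, 0.5]
opening: 0.7
t 16.5 pos [635.411 167.778  88.111] th 1.341 F [-0.185 -0.489  0.508] open 59.8 q [ 0.202  0.506  1.147 -0.     1.492 -1.139] tilt -0.9999961007758458
need d [ 0.4 62.1 -0.7]
twist 0.001
```

View pics/s14k.png

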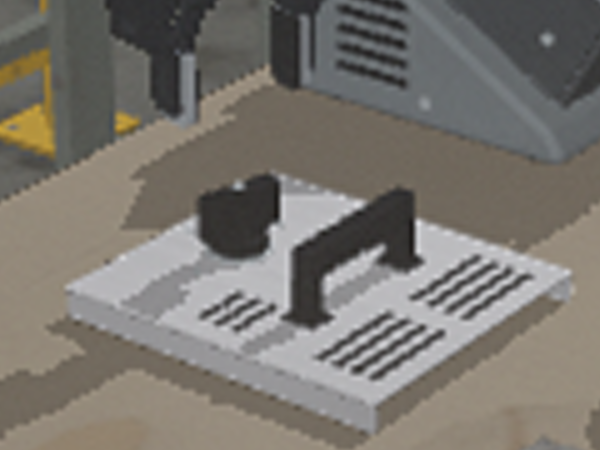

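View pics/top14.png

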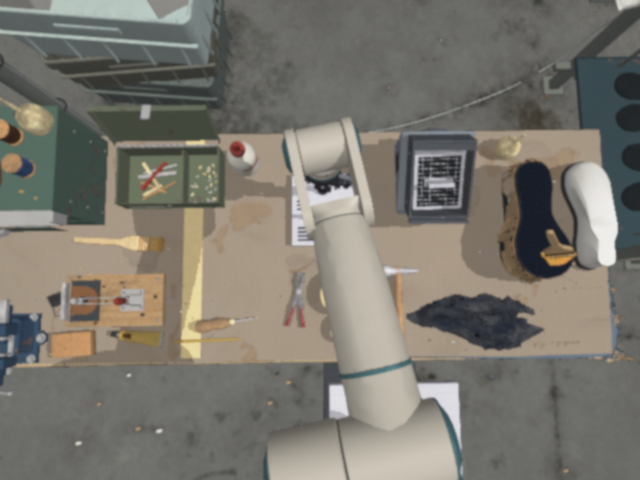

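```bash
python3 -m jog '[[0.4,15,-0.7,0],[0,20,0,0],[0,15,0,0],[0,8,0,0],[0,4,0,0],[0,0,0,0]]' 60; python3 need.py 636 168 26 1.34; python3 - <<'E'
from fit import *
snap('scene','scene15')
im=cv2.resize(cv2.imread('pics/scene15.png'),None,fx=5,fy=5,interpolation=cv2.INTER_CUBIC)
cv2.imwrite('pics/s15k.png',im[1050:1500,1150:1750])
E
```

```text
t: 17.1
position: [637.1, 168.9, 28.1]
ee_rot: [[0.228, 0.001, -0.974], [0.974, 0.0, 0.228], [0.0, -1.0, -0.001]]
contact_force: [-0.3, -0.1, 1.0]
opening: 0.702
t 17.1 pos [637.055 168.877  28.116] th 1.34 F [-0.334 -0.058  0.955] open 59.9 q [ 0.203  0.567  1.188  0.     1.385 -1.137] tilt -0.9999997881176809
need d [-1.1  2.1  0.8]
twist 0.0
```

View pics/s15k.png

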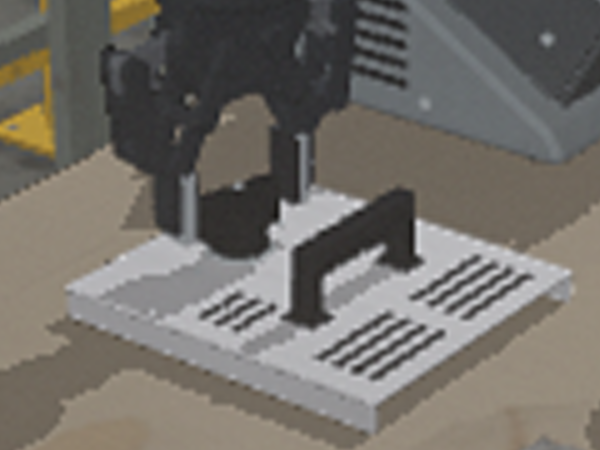

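Aligned. Close gently.

```bash
python3 -m jog '[[-1,2,0.8,0],[0,0,0,0],[0,0,0,0],[0,0,0,0],[0,0,0,0],[0,0,0,0],[0,0,0,0]]' 35; python3 need.py 636 168 26 1.57; python3 - <<'E'
from fit import *
snap('scene','scene16')
im=cv2.resize(cv2.imread('pics/scene16.png'),None,fx=5,fy=5,interpolation=cv2.INTER_CUBIC)
cv2.imwrite('pics/s16k.png',im[1050:1500,1150:1750])
E
```

```text
t: 17.73
position: [636.7, 168.1, 27.4]
ee_rot: [[0.229, 0.003, -0.973], [0.973, 0.0, 0.229], [0.001, -1.0, -0.003]]
contact_force: [-0.2, -1.3, 6.4]
opening: 0.505
t 17.73 pos [636.733 168.093  27.436] th 1.34 F [-0.183 -1.271  6.364] open 43.1 q [ 0.202  0.565  1.193 -0.     1.381 -1.138] tilt -0.9999956301661334
need d [-0.3  1.4  0.7]
twist -0.23
```

View pics/s16k.png

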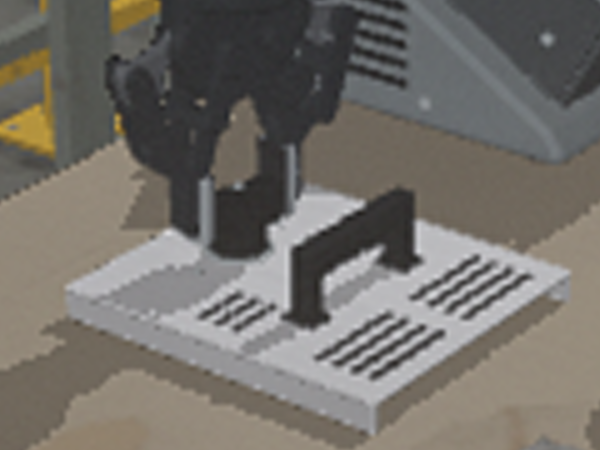

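```bash
python3 -m jog '[[0,0,0,-0.05],[0,0,0,-0.05],[0,0,0,-0.05],[0,0,0,-0.05],[0,0,0,-0.03],[0,0,0,0]]' 35; python3 need.py 636 168 26 1.57; python3 - <<'E'
from fit import *
print(bot.state()['moment'])
snap('scene','scene17')
im=cv2.resize(cv2.imread('pics/scene17.png'),None,fx=5,fy=5,interpolation=cv2.INTER_CUBIC)
cv2.imwrite('pics/s17k.png',im[1050:1500,1150:1750])
E
```

```text
t: 18.28
position: [636.7, 168.3, 27.4]
ee_rot: [[-0.001, 0.003, -1.0], [1.0, 0.001, -0.001], [0.001, -1.0, -0.003]]
contact_force: [0.4, -0.4, 5.3]
opening: 0.5
t 18.28 pos [636.704 168.301  27.399] th 1.572 F [ 0.409 -0.401  5.276] open 42.7 q [ 0.202  0.565  1.193  0.     1.381 -1.369] tilt -0.9999954643874246
need d [-0.3  1.4  0.7]
twist 0.002
[-0.01  0.02  0.07]
```

View pics/s17k.png

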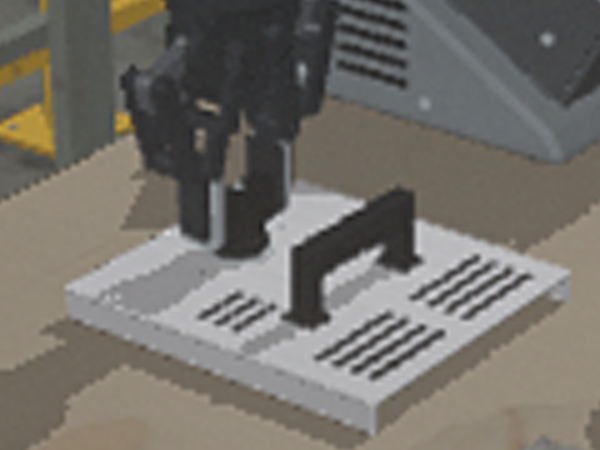

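```bash
python3 -m jog '[[0,-3,0,0],[0,-6,0,0],[0,-9,0,0],[0,-9,0,0],[0,-6,0,0],[0,-3,0,0],[0,0,0,0]]' 35; python3 need.py; python3 - <<'E'
from fit import *
print(bot.state()['moment'])
snap('scene','scene18')
im=cv2.resize(cv2.imread('pics/scene18.png'),None,fx=5,fy=5,interpolation=cv2.INTER_CUBIC)
cv2.imwrite('pics/s18k.png',im[950:1500,1150:1750])
E
```

```text
t: 18.92
position: [636.3, 168.2, 63.1]
ee_rot: [[0.001, 0.002, -1.0], [1.0, 0.001, 0.001], [0.001, -1.0, -0.002]]
contact_force: [0.4, -0.4, -4.7]
opening: 0.499
t 18.92 pos [636.344 168.199  63.054] th 1.57 F [ 0.408 -0.368 -4.655] open 42.6 q [ 0.202  0.528  1.169  0.     1.442 -1.368] tilt -0.9999976329897156
[-0.02 -0.19  0.07]
```

View pics/s18k.png

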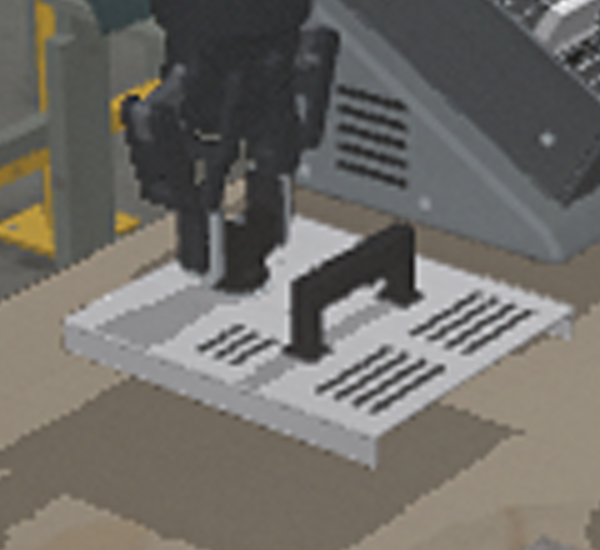

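```bash
python3 -m jog '[[0,-5,0,0],[0,-11,0,0],[0,-17,0,0],[0,-22,0,0],[0,-22,0,0],[0,-22,0,0],[0,-22,0,0],[0,-22,0,0],[0,-20,0,0],[0,-15,0,0],[0,-9,0,0],[0,-4,0,0],[0,0,0,0]]' 35; python3 need.py 663.5 -108.6 250 1.57
```

```text
t: 20.05
position: [635.9, 168.1, 253.5]
ee_rot: [[0.001, 0.001, -1.0], [1.0, 0.0, 0.001], [0.0, -1.0, -0.001]]
contact_force: [0.3, -0.0, -4.6]
opening: 0.5
t 20.05 pos [635.897 168.094 253.524] th 1.57 F [ 0.309 -0.018 -4.616] open 42.7 q [ 0.202  0.435  0.91   0.     1.795 -1.368] tilt -0.9999990519747599
need d [-276.7    3.5  -27.8]
twist 0.0
```

```bash
python3 -m jog '[[-5,0,0,0],[-10,0,-1,0],[-15,0,-2,0],[-20,0,-2,0],[-22,0,-2,0],[-22,0,-2,0],[-22,0,-2,0],[-22,0,-2,0],[-22,0,-2,0],[-22,0,-2,0],[-22,0,-2,0],[-20,0,-2,0],[-18,0,-2,0],[-14,0,-2,0],[-10,0,-1,0],[-6,0,-1,0],[-4,0,0,0],[0,0,0,0]]' 35; python3 need.py 663.5 -108.6 250 1.57; python3 - <<'E'
from fit import *
print(bot.state()['moment'])
snap('scene','scene19');snap('top','top19')
im=cv2.imread('pics/scene19.png')
cv2.imwrite('pics/s19k.png',cv2.resize(im[80:250,240:410],None,fx=3.5,fy=3.5,interpolation=cv2.INTER_CUBIC))
E
```

```text
t: 21.55
position: [662.5, -108.4, 252.4]
ee_rot: [[0.001, -0.0, -1.0], [1.0, 0.0, 0.001], [0.0, -1.0, 0.0]]
contact_force: [-0.4, 0.1, -3.8]
opening: 0.497
t 21.55 pos [ 662.481 -108.396  252.382] th 1.57 F [-0.43   0.143 -3.76 ] open 42.5 q [-0.217  0.48   0.853  0.     1.808 -1.787] tilt -0.9999999507495035
need d [-0.2  2.4 -1. ]
twist -0.0
[ 0.06 -0.16  0.07]
```

View pics/s19k.png

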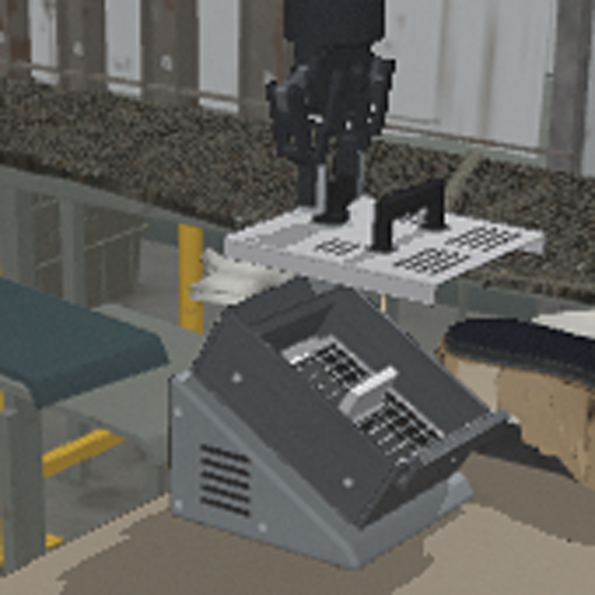

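View pics/top19.png

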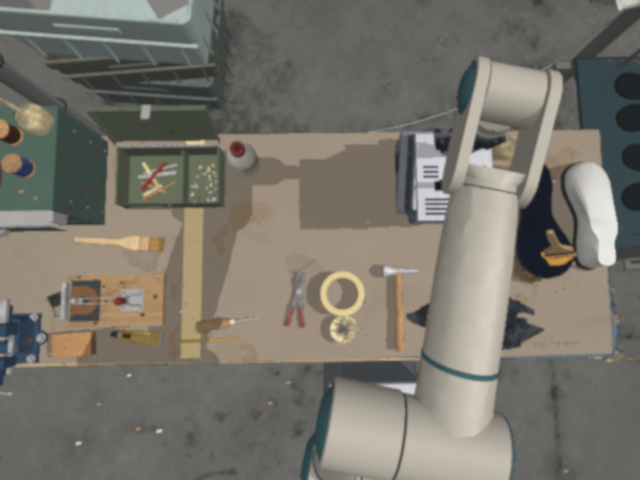

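```bash
python3 - <<'E'
from fit import *
p=np.array(bot.state()['position'])
im=cv2.resize(cv2.imread('pics/scene19.png'),None,fx=6,fy=6,interpolation=cv2.INTER_CUBIC)
kz=p[2]-27.4
def pt(cam,q,col):
    for u in proj(cam,q): cv2.circle(im,tuple(int(v*6+3) for v in u),3,col,-1)
C=[[p[0]+x,p[1]+y,kz+17] for x in(-142,42) for y in(-79,79)]+[[p[0]-142,p[1]-79,kz],[p[0]-142,p[1]+79,kz]]
pt('scene',np.array(C),(0,0,255))
R,t=I([623.7,-108.8,134.5,.003])
pt('scene',np.array([[98,72,0],[98,-72,0],[-88,-72,0],[-88,72,0],[75,66,0],[75,-66,0],[-82,66,0],[-82,-66,0]])@R.T+t,(0,255,0))
cv2.imwrite('pics/ov19.png',im[800:1390,1700:2450])
E
```

```text
(no output)
```

View pics/ov19.png

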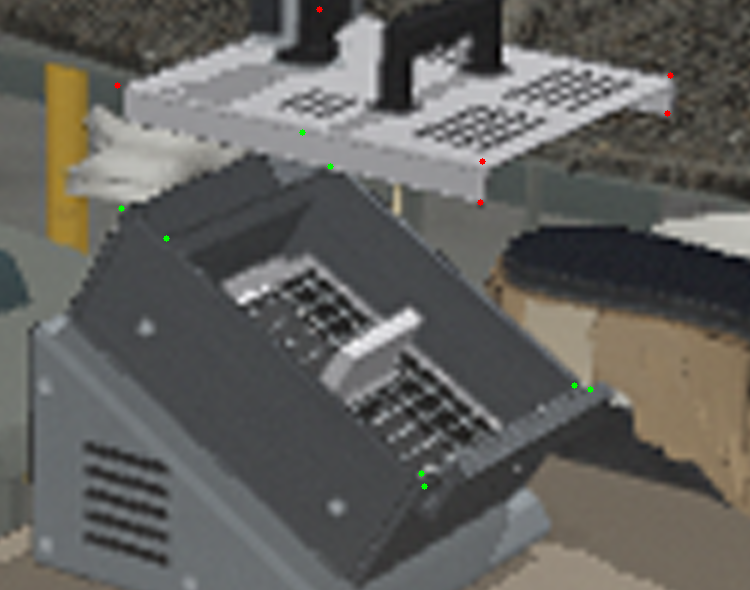

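```bash
python3 - <<'E'
from fit import *
p=np.array(bot.state()['position'])
k=12
im0=cv2.imread('pics/scene19.png')
im=cv2.resize(im0,None,fx=k,fy=k,interpolation=cv2.INTER_CUBIC)
def ln(a,b,col):
    u=proj('scene',np.array([a,b])); u=[tuple(int(v*k+k/2) for v in q) for q in u]; cv2.line(im,u[0],u[1],col,1)
R,t=I([623.7,-108.8,134.5,.003])
w=lambda q:R@np.array(q,float)+t
for z in (0,):
    ln(w([98,72,z]),w([-88,72,z]),(0,255,0)); ln(w([75,66,z]),w([-82,66,z]),(0,255,255)); ln(w([75,66,0]),w([75,-66,0]),(0,255,255)); ln(w([98,72,0]),w([98,-72,0]),(0,255,0)); ln(w([75,-66,0]),w([-82,-66,0]),(0,255,255));ln(w([98,-72,0]),w([-88,-72,0]),(0,255,0))
    ln(w([-82,66,0]),w([-82,-66,0]),(0,255,255))
cv2.imwrite('pics/z1.png',im[158*k:158*k+560,298*k:298*k+780])
cv2.imwrite('pics/z2.png',im[185*k:185*k+560,330*k:330*k+780])
E
```

```text
(no output)
```

View pics/z1.png

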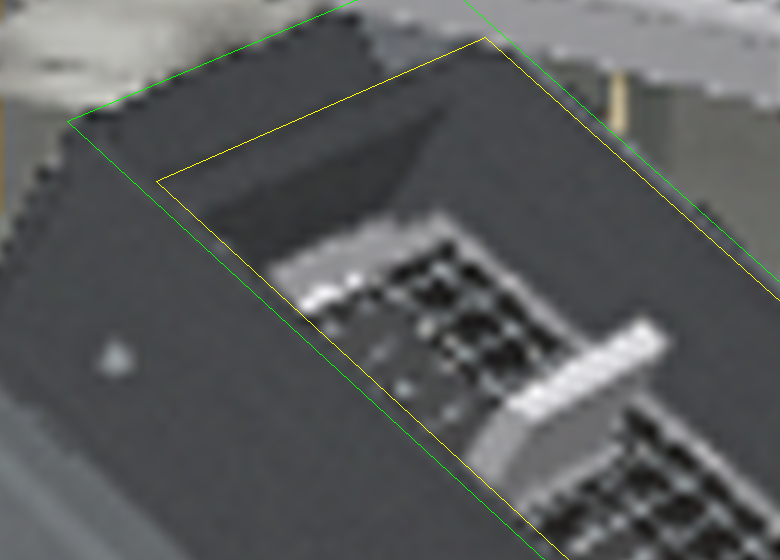

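View pics/z2.png

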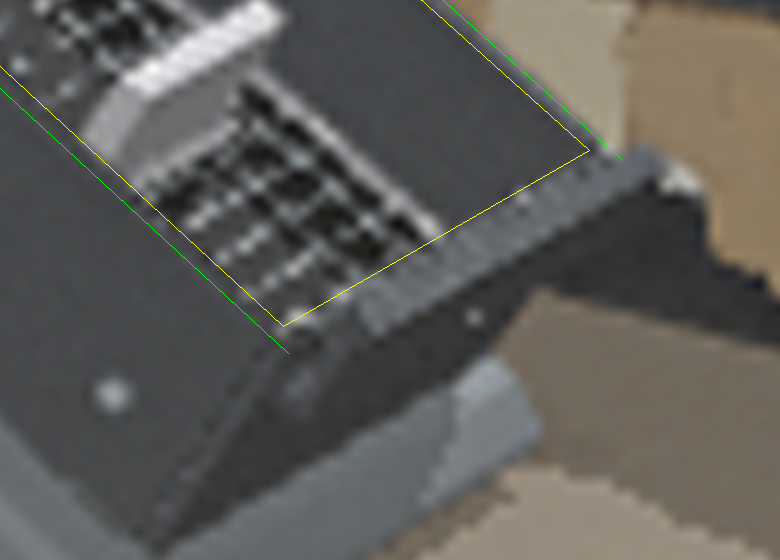

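```bash
python3 - <<'E'
from fit import *
p=np.array(bot.state()['position'])
k=9
im=cv2.resize(cv2.imread('pics/scene19.png'),None,fx=k,fy=k,interpolation=cv2.INTER_CUBIC)
def ln(a,b,col):
    u=proj('scene',np.array([a,b])); u=[tuple(int(v*k+k/2) for v in q) for q in u]; cv2.line(im,u[0],u[1],col,1)
kz=p[2]-27.4+17
c=lambda x,y:np.array([p[0]+x,p[1]+y,kz])
for a,b in [((-142,-79),(-142,79)),((-142,79),(42,79)),((42,79),(42,-79)),((42,-79),(-142,-79))]: ln(c(*a),c(*b),(0,0,255))
cv2.imwrite('pics/z3.png',im[132*k:132*k+310,300*k:300*k+780])
E
```

```text
(no output)
```

View pics/z3.png

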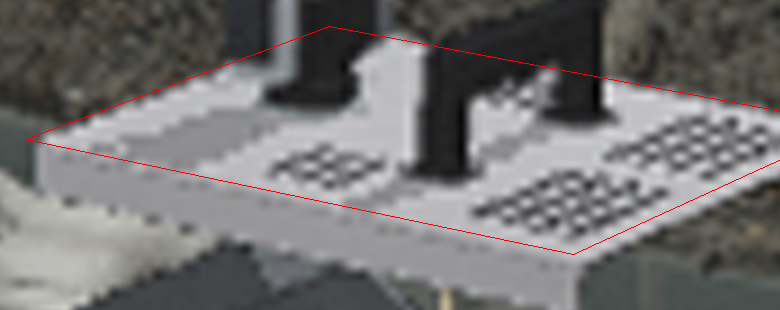

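```bash
python3 -m jog '[[-0.4,6,-1,0],[0,12,0,0],[0,14,0,0],[0,9,0,0],[0,5,0,0],[0,3,0,0],[0,0,0,0]]' 35; python3 need.py 663.5 -108.8 175 1.57; python3 - <<'E'
from fit import *
snap('scene','scene20')
im=cv2.imread('pics/scene20.png')
cv2.imwrite('pics/s20k.png',cv2.resize(im[120:240,260:400],None,fx=5,fy=5,interpolation=cv2.INTER_CUBIC))
E
```

```text
t: 22.23
position: [663.3, -108.2, 202.8]
ee_rot: [[0.001, -0.001, -1.0], [1.0, 0.0, 0.001], [0.0, -1.0, 0.001]]
contact_force: [-0.2, 0.0, -4.3]
opening: 0.497
t 22.23 pos [ 663.326 -108.152  202.757] th 1.57 F [-0.233  0.01  -4.28 ] open 42.4 q [-0.217  0.487  0.942  0.     1.714 -1.787] tilt -0.9999993220551455
need d [-0.7 27.8 -0.2]
twist 0.0
```

View pics/s20k.png

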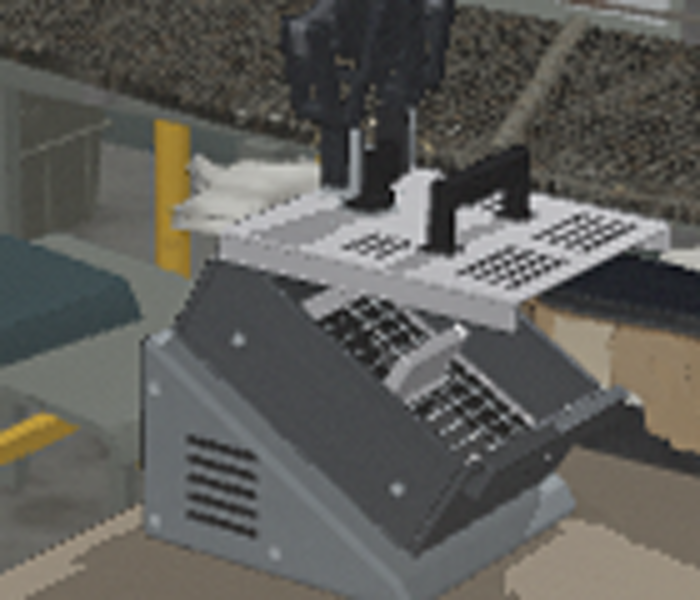

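```bash
python3 -m jog '[[-0.6,2.5,0,0],[0,2.5,0,0],[0,2.5,0,0],[0,2.5,0,0],[0,0,0,0]]' 35; python3 need.py 663.5 -108.8 175 1.57; python3 - <<'E'
from fit import *
print(bot.state()['moment'])
snap('scene','scene21')
im=cv2.imread('pics/scene21.png')
cv2.imwrite('pics/s21k.png',cv2.resize(im[120:240,260:400],None,fx=5,fy=5,interpolation=cv2.INTER_CUBIC))
E
```

```text
t: 22.7
position: [663.7, -109.1, 195.8]
ee_rot: [[0.001, 0.003, -1.0], [1.0, -0.0, 0.001], [-0.0, -1.0, -0.003]]
contact_force: [-3.9, -0.2, 4.4]
opening: 0.5
t 22.7 pos [ 663.733 -109.127  195.845] th 1.57 F [-3.921 -0.199  4.354] open 42.7 q [-0.218  0.487  0.956  0.     1.696 -1.788] tilt -0.9999964624321656
need d [ 0.3 20.8  0.3]
twist -0.0
[0.24 0.22 0.03]
```

View pics/s21k.png

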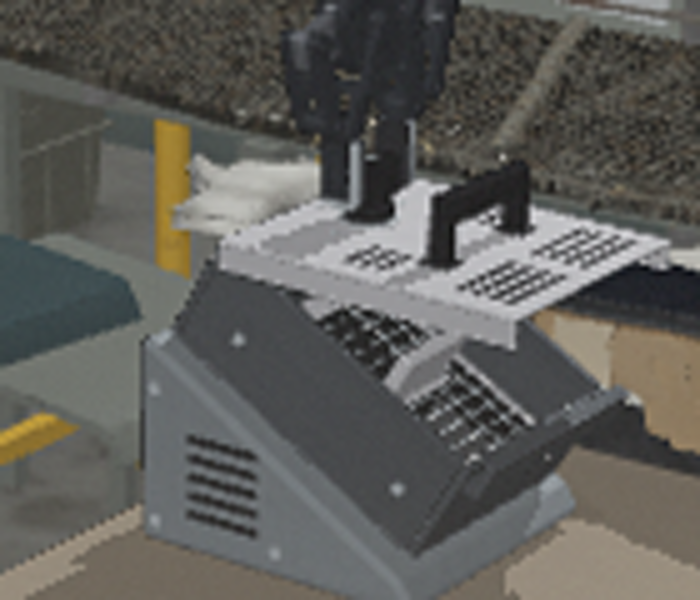

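```bash
python3 -m jog '[[0,2.5,0,0],[0,2.5,0,0],[0,2.5,0,0],[0,2.5,0,0],[0,0,0,0]]' 35; python3 need.py 663.5 -108.8 175 1.57; python3 - <<'E'
from fit import *
print(bot.state()['moment'])
snap('scene','scene22')
im=cv2.imread('pics/scene22.png')
cv2.imwrite('pics/s22k.png',cv2.resize(im[120:240,260:400],None,fx=5,fy=5,interpolation=cv2.INTER_CUBIC))
E
```

```text
t: 23.17
position: [662.0, -109.3, 186.1]
ee_rot: [[0.001, -0.002, -1.0], [1.0, -0.0, 0.001], [-0.0, -1.0, 0.002]]
contact_force: [-17.9, 1.2, 11.4]
opening: 0.499
t 23.17 pos [ 662.018 -109.26   186.125] th 1.569 F [-17.942   1.163  11.421] open 42.6 q [-0.218  0.489  0.973 -0.001  1.682 -1.788] tilt -0.9999975644912791
need d [ 0.5 11.1 -1.5]
twist -0.001
[ 0.19  2.14 -0.1 ]
```

View pics/s22k.png

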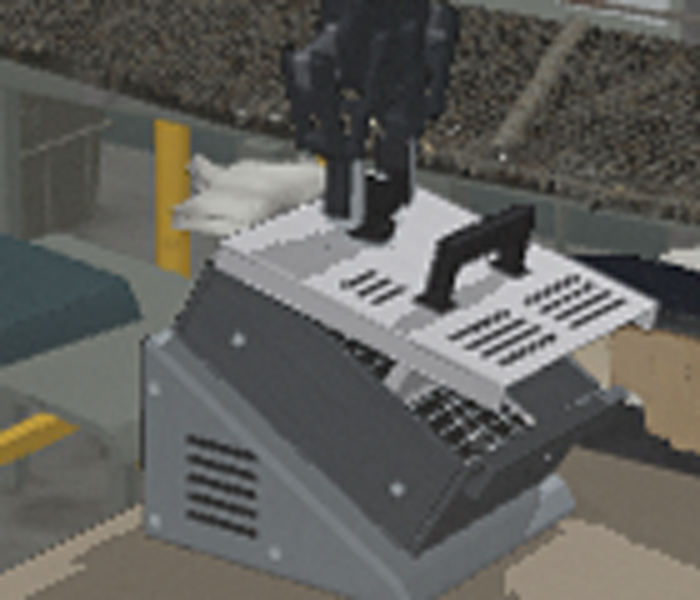

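```bash
python3 -m jog '[[0.3,2.5,0,0],[0,2.5,0,0],[0,2.5,0,0],[0,0,0,0]]' 35; python3 need.py 663.5 -108.8 175 1.57; python3 - <<'E'
from fit import *
print(bot.state()['moment'])
snap('scene','scene23')
im=cv2.imread('pics/scene23.png')
cv2.imwrite('pics/s23k.png',cv2.resize(im[120:240,260:400],None,fx=5,fy=5,interpolation=cv2.INTER_CUBIC))
E
```

```text
t: 23.55
position: [662.0, -109.2, 177.6]
ee_rot: [[0.002, -0.003, -1.0], [1.0, -0.001, 0.002], [-0.001, -1.0, 0.003]]
contact_force: [-14.8, -0.3, 7.7]
opening: 0.498
t 23.55 pos [ 661.992 -109.163  177.555] th 1.569 F [-14.81   -0.265   7.67 ] open 42.5 q [-0.218  0.492  0.985 -0.001  1.667 -1.787] tilt -0.999995547117328
need d [ 0.4  2.5 -1.5]
twist -0.001
[-0.07  1.81  0.07]
```

View pics/s23k.png

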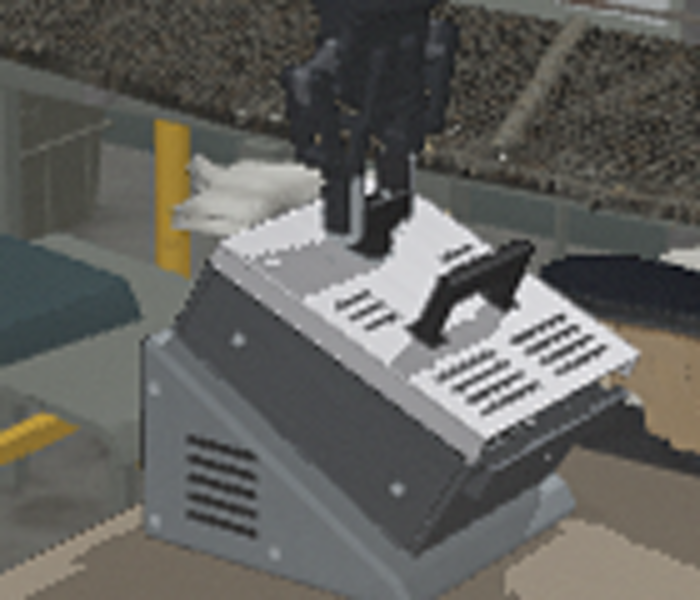

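```bash
python3 -m jog '[[0,2,-1,0],[0,2,0,0],[0,0,0,0]]' 35; python3 need.py 663.5 -108.8 175 1.57; python3 - <<'E'
from fit import *
print(bot.state()['moment'])
snap('scene','scene24')
k=7
im=cv2.resize(cv2.imread('pics/scene24.png'),None,fx=k,fy=k,interpolation=cv2.INTER_CUBIC)
cv2.imwrite('pics/s24k.png',im[155*k:155*k+590,295*k:295*k+780])
E
```

```text
t: 23.85
position: [663.0, -109.2, 173.0]
ee_rot: [[0.002, -0.003, -1.0], [1.0, -0.001, 0.002], [-0.001, -1.0, 0.003]]
contact_force: [-12.7, -1.3, 4.1]
opening: 0.5
t 23.85 pos [ 662.994 -109.175  173.004] th 1.569 F [-12.722  -1.26    4.149] open 42.7 q [-0.218  0.497  0.988 -0.001  1.66  -1.787] tilt -0.9999940839553092
need d [ 0.4 -2.  -0.5]
twist -0.001
[-0.13  1.6   0.04]
```

View pics/s24k.png

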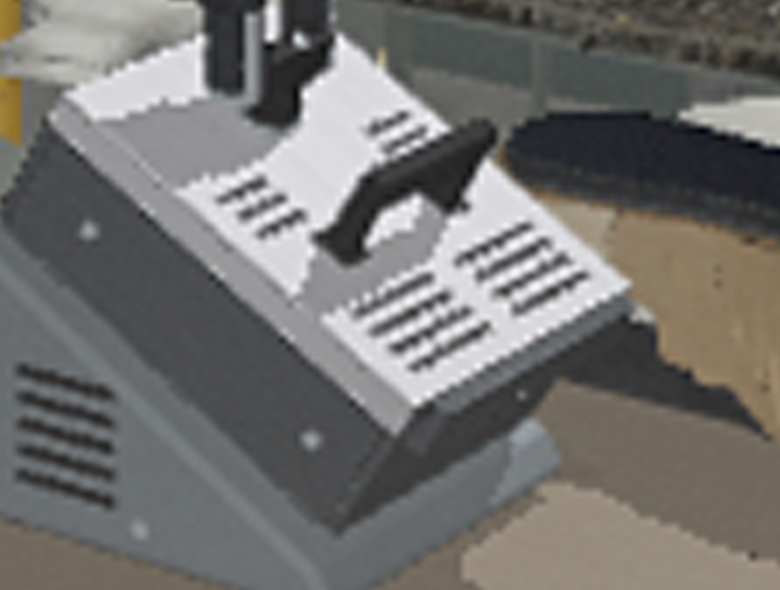

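```bash
cat > fitc.py <<'E'
from fit import *
import sys
def run(sp,y0=-109.):
    p=np.array(bot.state()['position'])
    def M(v):
        a=v[3]; w=v[4]
        Rz=np.array([[np.cos(w),-np.sin(w),0],[np.sin(w),np.cos(w),0],[0,0,1]])
        return Rz@np.array([[np.cos(a),0,-np.sin(a)],[0,1,0],[np.sin(a),0,np.cos(a)]])
    def res(v): return np.r_[(proj('scene',np.array([q for q,_ in sp])@M(v).T+v[:3])-[q for _,q in sp]).ravel(),(v[1]-y0)/2,v[4]/.01]
    r=least_squares(res,[p[0]-20,y0,p[2],.5,0]); print(r.x.round(3),'deg',np.degrees(r.x[3]));print(r.fun.round(2))
    R,t=I([623.7,-108.8,134.5,.003])
    for n,q in [('lower edge under',[-142,0,-26]),('far edge under',[42,0,-26]),('knob',[0,0,0])]: print(n,'in intake',R.T@(M(r.x)@q+r.x[:3]-t))
E
python3 - <<'E'
from fitc import *
S=lambda x,y:(295+(x-3)/7,155+(y-3)/7)
run([([42,79,-23],S(68,97)),([-142,79,-23],S(410,408)),([-142,-79,-23],S(632,289)),([42,-79,-23],S(335,36)),([42,79,-37],S(50,118)),([-142,79,-37],S(388,435))])
E
```

```text
[ 652.58 -109.88  182.91    0.49   -0.03] deg 28.137677331639374
[-0.41  0.42  0.92  1.    1.07  0.61 -4.19 -4.56  0.2   1.39  1.73  0.98
 -0.44 -2.64]
lower edge under in intake [-93.51   2.15   6.09]
far edge under in intake [90.33 -2.62  0.15]
knob in intake [49.22 -1.17 27.49]
```

```bash
python3 - <<'E'
from fitc import *
S=lambda x,y:(295+(x-3)/7,155+(y-3)/7)
run([([42,79,-23],S(68,97)),([-142,79,-23],S(410,408)),([-142,-79,-23],S(632,289)),([42,79,-37],S(50,118)),([-142,79,-37],S(388,435))])
p=np.array(bot.state()['position'])
k=7
im=cv2.resize(cv2.imread('pics/scene24.png'),None,fx=k,fy=k,interpolation=cv2.INTER_CUBIC)
def ln(a,b,col):
    u=proj('scene',np.array([a,b])); u=[tuple(int(v*k+k/2) for v in q) for q in u]; cv2.line(im,u[0],u[1],col,1)
R,t=I([623.7,-108.8,134.5,.003])
w=lambda q:R@np.array(q,float)+t
for s,col in((-81,(0,0,255)),(-91,(0,255,0))):
    c=[w([s,79,3]),w([s,-79,3]),w([s+184,-79,3]),w([s+184,79,3])]
    for i in range(4): ln(c[i],c[(i+1)%4],col)
cv2.imwrite('pics/z4.png',im[155*k:155*k+590,295*k:295*k+780])
E
```

```text
[ 654.75 -109.31  185.66    0.51   -0.01] deg 29.465041802475266
[-0.93 -0.86  0.46  0.51 -0.46 -0.09 -0.43  0.05  1.17  0.42 -0.15 -0.52]
lower edge under in intake [-89.76   0.31   4.11]
far edge under in intake [94.22 -1.01  2.4 ]
knob in intake [52.47 -0.6  28.79]
```

View pics/z4.png

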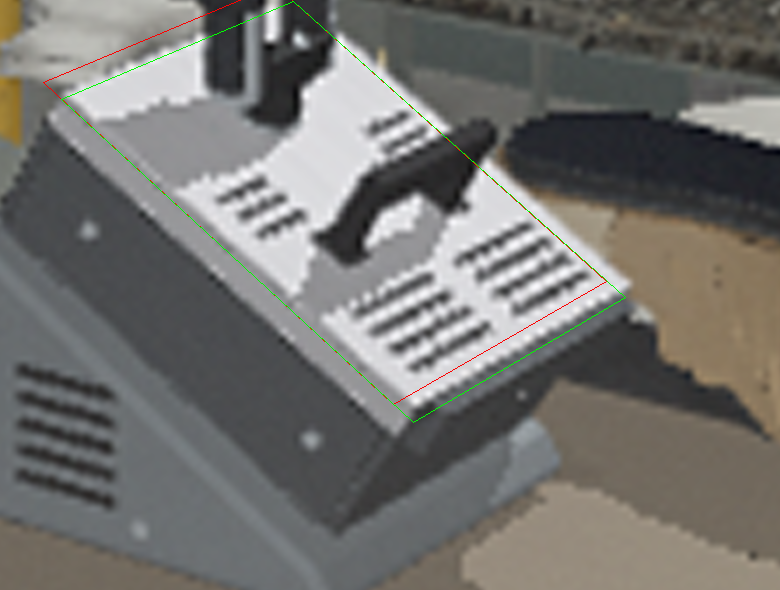

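```bash
python3 -m jog '[[0,-1.5,-2.6,0],[0,-1.5,-2.6,0],[0,-1.5,-2.6,0],[0,-1.5,-2.6,0],[0,0,0,0]]' 35; python3 need.py 663.5 -108.8 175 1.57; python3 - <<'E'
from fitc import *
print(bot.state()['moment'])
snap('scene','scene25')
k=7
im=cv2.resize(cv2.imread('pics/scene25.png'),None,fx=k,fy=k,interpolation=cv2.INTER_CUBIC)
cv2.imwrite('pics/s25k.png',im[155*k:155*k+590,295*k:295*k+780])
E
```

```text
t: 24.32
position: [673.7, -109.1, 179.3]
ee_rot: [[0.001, -0.003, -1.0], [1.0, -0.0, 0.001], [-0.0, -1.0, 0.003]]
contact_force: [-11.2, 0.5, 3.6]
opening: 0.497
t 24.32 pos [ 673.717 -109.059  179.261] th 1.569 F [-11.237   0.454   3.561] open 42.4 q [-0.214  0.527  0.935 -0.001  1.683 -1.784] tilt -0.9999948456672528
need d [ 0.2  4.3 10.2]
twist -0.001
[ 0.01  1.53 -0.  ]
```

View pics/s25k.png

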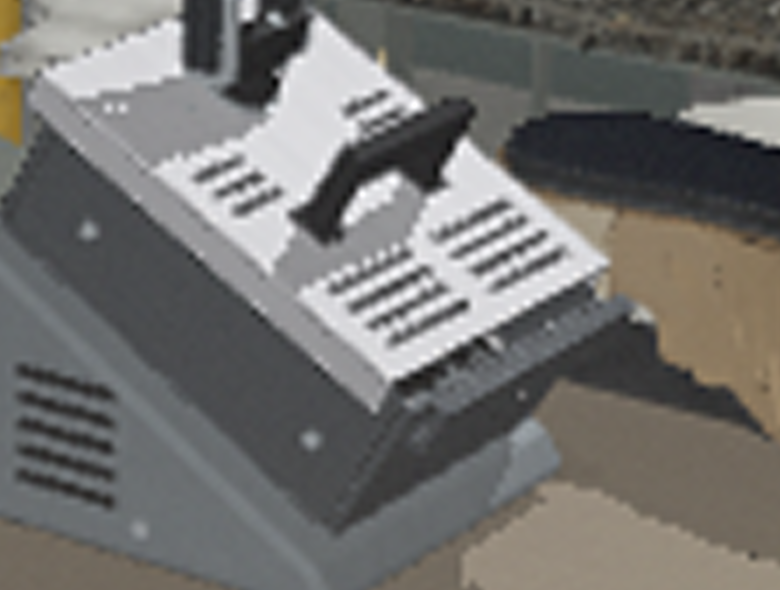

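```bash
python3 - <<'E'
from fitc import *
S=lambda x,y:(295+(x-3)/7,155+(y-3)/7)
run([([42,79,-23],S(44,78)),([-142,79,-23],S(387,381)),([-142,-79,-23],S(609,266)),([42,-79,-23],S(312,8)),([42,79,-37],S(32,100)),([-142,79,-37],S(378,412))])
E
```

```text
[ 662.53 -109.81  189.84    0.48   -0.02] deg 27.66390771907745
[ 0.04  0.12  1.46  1.16  1.55  0.42 -3.94 -3.39 -0.16  0.98  0.46  0.62
 -0.4  -2.16]
lower edge under in intake [-81.62   1.68   8.3 ]
far edge under in intake [102.18  -2.34   0.83]
knob in intake [61.29 -1.12 28.51]
```

```bash
python3 -m jog '[[0,-1,-2,0],[0,2,0,0],[0,2,-0.5,0],[0,1.5,-0.5,0],[0,0,0,0]]' 35; python3 need.py 663.5 -108.8 175 1.57; python3 - <<'E'
from fitc import *
print(bot.state()['moment'])
snap('scene','scene26')
k=7
im=cv2.resize(cv2.imread('pics/scene26.png'),None,fx=k,fy=k,interpolation=cv2.INTER_CUBIC)
cv2.imwrite('pics/s26k.png',im[155*k:155*k+590,295*k:295*k+780])
E
```

```text
t: 24.78
position: [675.6, -109.2, 178.8]
ee_rot: [[0.002, -0.003, -1.0], [1.0, -0.001, 0.002], [-0.001, -1.0, 0.003]]
contact_force: [-26.8, 1.6, 20.8]
opening: 0.5
t 24.78 pos [ 675.608 -109.16   178.77 ] th 1.569 F [-26.843   1.575  20.795] open 42.7 q [-0.214  0.533  0.928 -0.002  1.684 -1.782] tilt -0.9999945697988756
need d [ 0.3  3.8 12.1]
twist -0.001
[ 0.41  3.97 -0.19]
```

View pics/s26k.png

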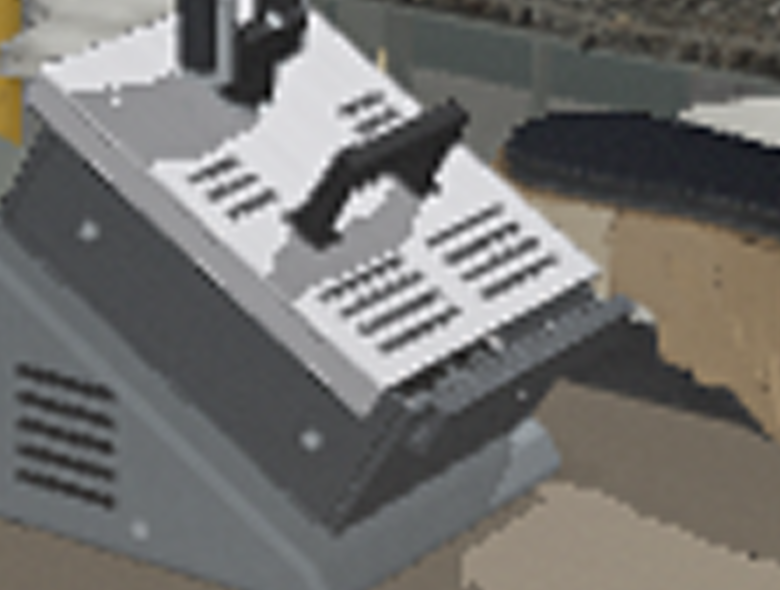

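```bash
python3 -m jog '[[0,-1.5,0.5,0],[0,1,1.73,0],[0,1,1.73,0],[0,1,1.73,0],[0,1,1.73,0],[0,0,0,0]]' 35; python3 need.py; python3 - <<'E'
from fitc import *
print(bot.state()['moment'])
snap('scene','scene27')
k=7
im=cv2.resize(cv2.imread('pics/scene27.png'),None,fx=k,fy=k,interpolation=cv2.INTER_CUBIC)
cv2.imwrite('pics/s27k.png',im[155*k:155*k+590,295*k:295*k+780])
E
```

```text
t: 25.33
position: [672.4, -109.1, 177.1]
ee_rot: [[0.001, 0.01, -1.0], [1.0, -0.002, 0.001], [-0.002, -1.0, -0.01]]
contact_force: [-0.8, 0.3, 14.5]
opening: 0.504
t 25.33 pos [ 672.414 -109.054  177.082] th 1.57 F [-0.808  0.284 14.534] open 43.1 q [-0.215  0.512  0.96   0.     1.659 -1.785] tilt -0.9999440447909116
[ 0.09 -0.05  0.04]
```

View pics/s27k.png

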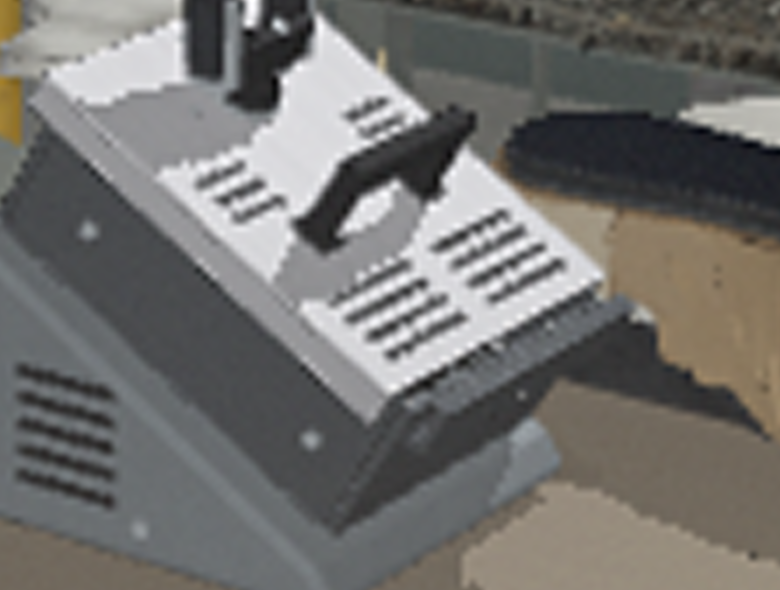

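```bash
python3 -m jog '[[0,0.7,1.73,0],[0,0.7,1.73,0],[0,0.7,1.73,0],[0,0,0,0]]' 35; python3 need.py; python3 - <<'E'
from fitc import *
print(bot.state()['moment'])
snap('scene','scene28')
k=7
im=cv2.resize(cv2.imread('pics/scene28.png'),None,fx=k,fy=k,interpolation=cv2.INTER_CUBIC)
cv2.imwrite('pics/s28k.png',im[155*k:155*k+590,295*k:295*k+780])
E
```

```text
t: 25.72
position: [667.0, -109.0, 174.0]
ee_rot: [[0.001, 0.009, -1.0], [1.0, -0.002, 0.001], [-0.002, -1.0, -0.009]]
contact_force: [-2.0, 0.7, 11.6]
opening: 0.5
t 25.72 pos [ 666.951 -109.022  173.956] th 1.57 F [-2.028  0.724 11.579] open 42.7 q [-0.217  0.498  0.984  0.     1.65  -1.787] tilt -0.9999601177909239
[ 0.08 -0.11 -0.02]
```

View pics/s28k.png

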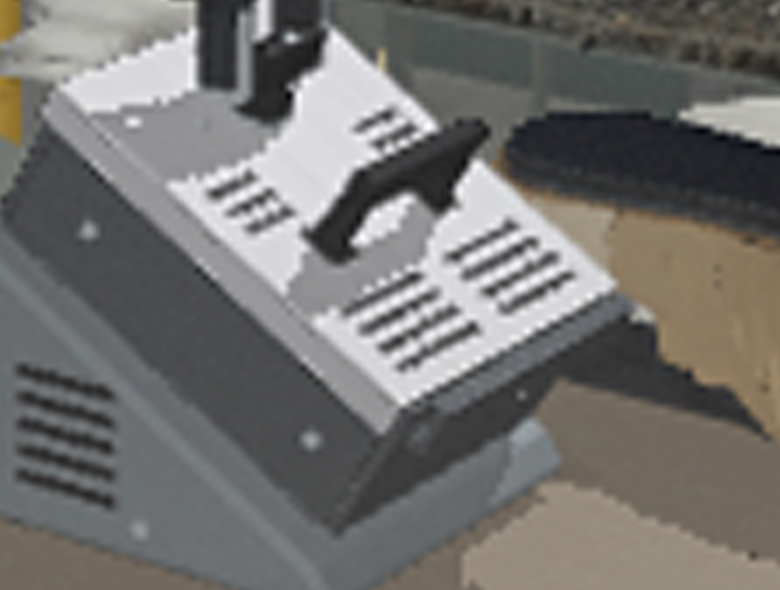

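```bash
python3 -m jog '[[0,0.9,1.73,0],[0,0.9,1.73,0],[0,0,0,0]]' 35; python3 need.py;  python3 -m jog '[[0,0.9,1.73,0],[0,0,0,0]]' 35; python3 need.py;python3 - <<'E'
from fitc import *
print(bot.state()['moment'])
snap('scene','scene29')
k=7
im=cv2.resize(cv2.imread('pics/scene29.png'),None,fx=k,fy=k,interpolation=cv2.INTER_CUBIC)
cv2.imwrite('pics/s29k.png',im[155*k:155*k+590,295*k:295*k+780])
E
```

```text
t: 26.02
position: [663.5, -109.0, 172.0]
ee_rot: [[0.001, 0.009, -1.0], [1.0, -0.002, 0.001], [-0.002, -1.0, -0.009]]
contact_force: [-2.1, 0.5, 11.5]
opening: 0.499
t 26.02 pos [ 663.494 -109.017  171.954] th 1.57 F [-2.066  0.518 11.454] open 42.6 q [-0.218  0.489  1.001  0.     1.643 -1.788] tilt -0.9999620056962727
t: 26.18
position: [661.8, -109.0, 171.0]
ee_rot: [[0.001, 0.008, -1.0], [1.0, -0.002, 0.001], [-0.002, -1.0, -0.008]]
contact_force: [-1.2, 0.4, 12.2]
opening: 0.496
t 26.18 pos [ 661.794 -109.036  170.972] th 1.57 F [-1.22   0.35  12.182] open 42.4 q [-0.218  0.484  1.009  0.     1.64  -1.788] tilt -0.9999627342717105
[ 0.02 -0.23  0.02]
```

View pics/s29k.png

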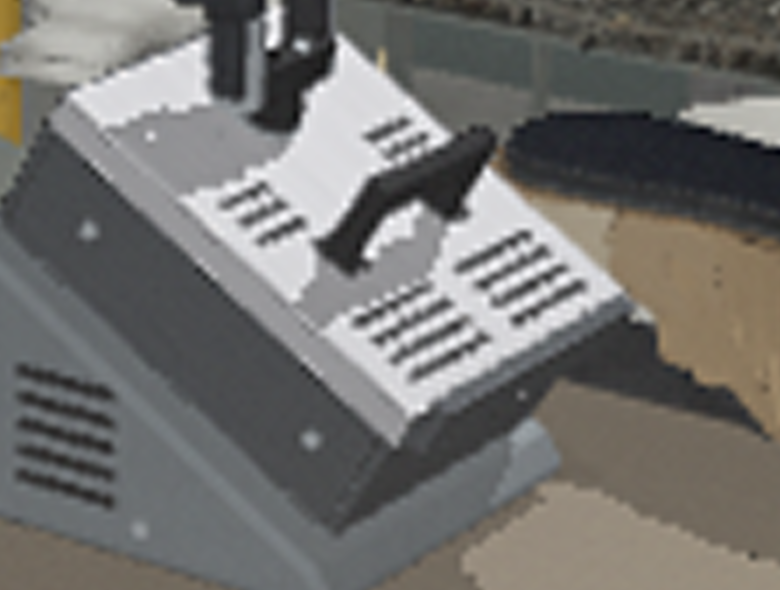

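```bash
python3 -m jog '[[0,0.9,1.73,0],[0,0,0,0]]' 35; python3 need.py;  python3 -m jog '[[0,0.9,1.73,0],[0,0,0,0]]' 35; python3 need.py;python3 - <<'E'
from fitc import *
print(bot.state()['moment'])
snap('scene','scene30')
k=10
im=cv2.resize(cv2.imread('pics/scene30.png'),None,fx=k,fy=k,interpolation=cv2.INTER_CUBIC)
cv2.imwrite('pics/s30k.png',im[185*k:185*k+590,330*k:330*k+780])
E
```

```text
t: 26.4
position: [660.1, -109.0, 170.0]
ee_rot: [[0.001, 0.008, -1.0], [1.0, -0.002, 0.001], [-0.002, -1.0, -0.008]]
contact_force: [-1.0, 0.5, 11.0]
opening: 0.498
t 26.4 pos [ 660.08  -108.981  170.   ] th 1.57 F [-1.044  0.535 11.046] open 42.5 q [-0.219  0.48   1.017  0.     1.636 -1.789] tilt -0.9999632150168329
t: 26.57
position: [658.9, -108.9, 169.3]
ee_rot: [[0.001, 0.01, -1.0], [1.0, -0.002, 0.001], [-0.002, -1.0, -0.01]]
contact_force: [2.1, 1.1, 11.1]
opening: 0.498
t 26.57 pos [ 658.858 -108.942  169.27 ] th 1.57 F [ 2.138  1.106 11.127] open 42.5 q [-0.219  0.475  1.024  0.     1.632 -1.789] tilt -0.9999485662139035
[ 0.01 -0.68 -0.01]
```

View pics/s30k.png

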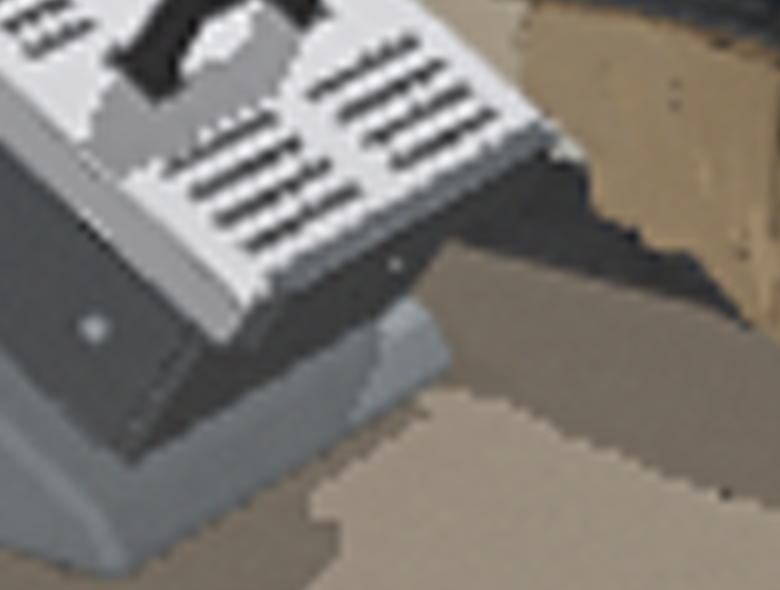

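```bash
python3 -m jog '[[0,0.9,1.73,0],[0,0,0,0]]' 35; python3 -m jog '[[0,0.8,1.5,0],[0,0,0,0]]' 35; python3 need.py;python3 - <<'E'
from fitc import *
print(bot.state()['moment'])
snap('scene','scene31')
k=10
im=cv2.resize(cv2.imread('pics/scene31.png'),None,fx=k,fy=k,interpolation=cv2.INTER_CUBIC)
cv2.imwrite('pics/s31k.png',im[155*k:155*k+590,295*k:295*k+780])
cv2.imwrite('pics/s31l.png',im[185*k:185*k+590,330*k:330*k+780])
E
```

```text
t: 26.78
position: [658.6, -108.7, 169.2]
ee_rot: [[0.0, 0.015, -1.0], [1.0, -0.002, 0.0], [-0.002, -1.0, -0.015]]
contact_force: [10.6, 1.2, 10.6]
opening: 0.502
t: 26.95
position: [658.5, -108.5, 169.2]
ee_rot: [[-0.0, 0.019, -1.0], [1.0, -0.002, -0.0], [-0.002, -1.0, -0.019]]
contact_force: [16.7, 1.4, 10.9]
opening: 0.497
t 26.95 pos [ 658.504 -108.531  169.165] th 1.571 F [16.691  1.359 10.938] open 42.5 q [-0.22   0.466  1.036  0.002  1.62  -1.791] tilt -0.9998131495592977
[ 0.17 -2.92  0.03]
```

View pics/s31l.png

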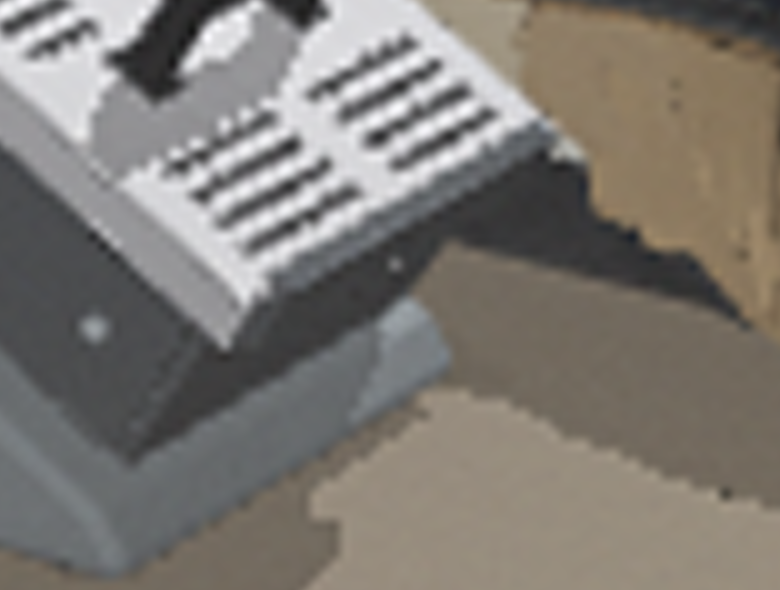

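View pics/s31k.png

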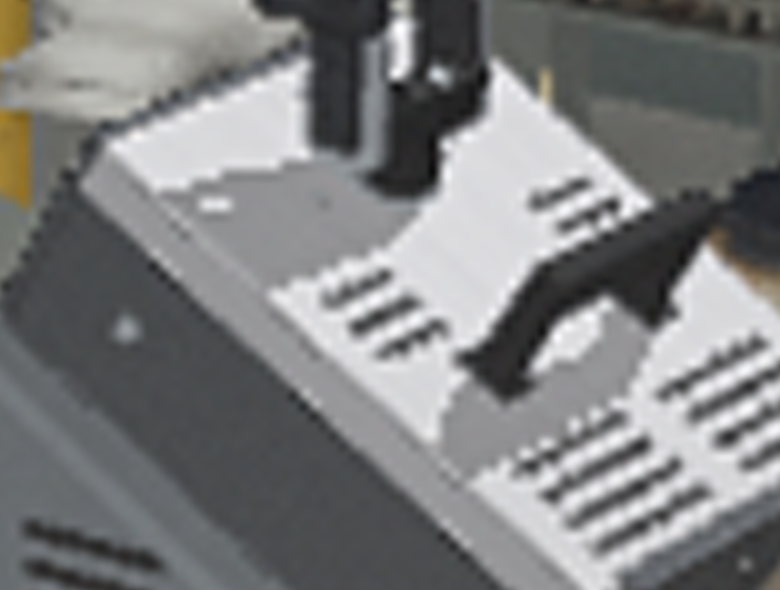

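```bash
python3 -m jog '[[0,-1,-2,0],[0,0,0,0],[0,0,0,0],[0,0,0,0]]' 62; python3 -m jog '[[0,-8,0,0],[0,-15,0,0],[0,-25,0,0],[0,-25,0,0],[0,-20,0,0],[0,0,0,0]]' 62; python3 need.py;python3 - <<'E'
from fitc import *
snap('scene','scene32');snap('top','top32')
k=7
im=cv2.resize(cv2.imread('pics/scene32.png'),None,fx=k,fy=k,interpolation=cv2.INTER_CUBIC)
cv2.imwrite('pics/s32k.png',im[155*k:155*k+590,295*k:295*k+780])
for n in('knob_grip','cover_handle','cover'):
  for c in ('scene','top'): print(n,c,[(round(x['confidence'],2),c2w(c,x['point'])) for x in nets.spot_point(n,c)[:1]])
E
```

```text
t: 27.33
position: [655.0, -108.7, 163.1]
ee_rot: [[0.001, -0.001, -1.0], [1.0, 0.0, 0.001], [0.0, -1.0, 0.001]]
contact_force: [-0.7, 0.5, -0.9]
opening: 0.726
t: 27.83
position: [656.5, -109.0, 263.2]
ee_rot: [[0.001, 0.009, -1.0], [1.0, -0.002, 0.001], [-0.002, -1.0, -0.009]]
contact_force: [0.5, -0.0, 0.9]
opening: 0.727
t 27.83 pos [ 656.461 -108.965  263.213] th 1.57 F [ 0.453 -0.002  0.903] open 62.1 q [-0.22   0.454  0.866  0.     1.812 -1.79 ] tilt -0.9999609417584193
knob_grip scene [(0.46, array([ 650.93, -109.72,  184.12]))]
knob_grip top [(0.59, array([ 650.86, -104.19,  182.49]))]
cover_handle scene [(0.75, array([ 588.17, -112.55,  152.44]))]
cover_handle top [(0.78, array([ 590.75, -110.63,  155.08]))]
cover scene [(0.87, array([ 625.74, -110.99,  128.29]))]
cover top [(0.89, array([ 626.57, -110.73,  122.38]))]
```

View pics/s32k.png

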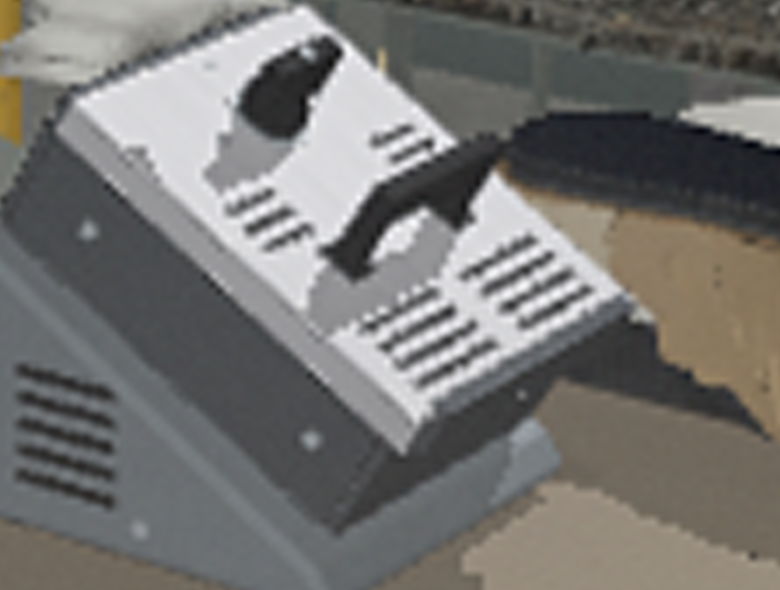

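```bash
python3 -m jog '[[-8,10,-8,0],[-8,12,-8,0],[-6,12,-6,0],[0,8,0,0],[0,4,0,0],[0,0,0,0]]' 0; python3 need.py 678.5 -131 183.5 1.571;python3 - <<'E'
from fitc import *
snap('scene','scene33')
k=7
im=cv2.resize(cv2.imread('pics/scene33.png'),None,fx=k,fy=k,interpolation=cv2.INTER_CUBIC)
cv2.imwrite('pics/s33k.png',im[135*k:135*k+590,275*k:275*k+780])
E
```

```text
t: 28.73
position: [676.8, -130.3, 209.0]
ee_rot: [[0.001, -0.003, -1.0], [1.0, 0.001, 0.001], [0.001, -1.0, 0.003]]
contact_force: [0.2, 0.0, 0.0]
opening: 0.004
t 28.73 pos [ 676.791 -130.283  209.014] th 1.57 F [0.191 0.006 0.019] open 0.3 q [-0.244  0.542  0.857  0.     1.746 -1.814] tilt -0.99999563937937
need d [-0.7 25.5 -1.8]
twist -0.001
```

View pics/s33k.png

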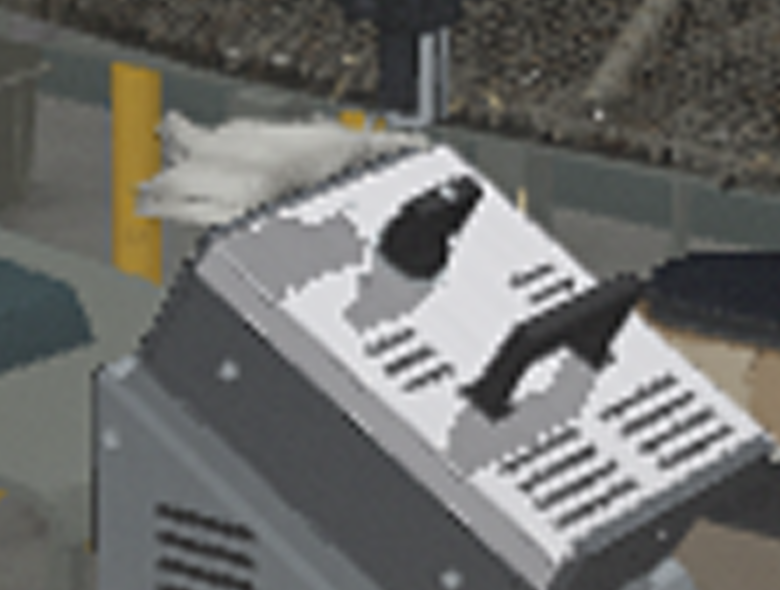

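```bash
python3 -m jog '[[-0.7,8,-1.8,0],[0,10,0,0],[0,5,0,0],[0,2.5,0,0],[0,0,0,0]]' 0; python3 need.py 678.5 -131 181 1.571;python3 - <<'E'
from fitc import *
snap('scene','scene34')
k=7
im=cv2.resize(cv2.imread('pics/scene34.png'),None,fx=k,fy=k,interpolation=cv2.INTER_CUBIC)
cv2.imwrite('pics/s34k.png',im[135*k:135*k+590,275*k:275*k+780])
E
```

```text
t: 29.2
position: [678.8, -131.2, 184.0]
ee_rot: [[0.001, -0.002, -1.0], [1.0, 0.001, 0.001], [0.001, -1.0, 0.002]]
contact_force: [-0.1, -0.1, -0.4]
opening: -0.002
t 29.2 pos [ 678.788 -131.208  183.985] th 1.57 F [-0.144 -0.106 -0.387] open -0.1 q [-0.244  0.553  0.891  0.     1.7   -1.814] tilt -0.9999980926239458
need d [0.2 3.  0.3]
twist -0.001
```

View pics/s34k.png

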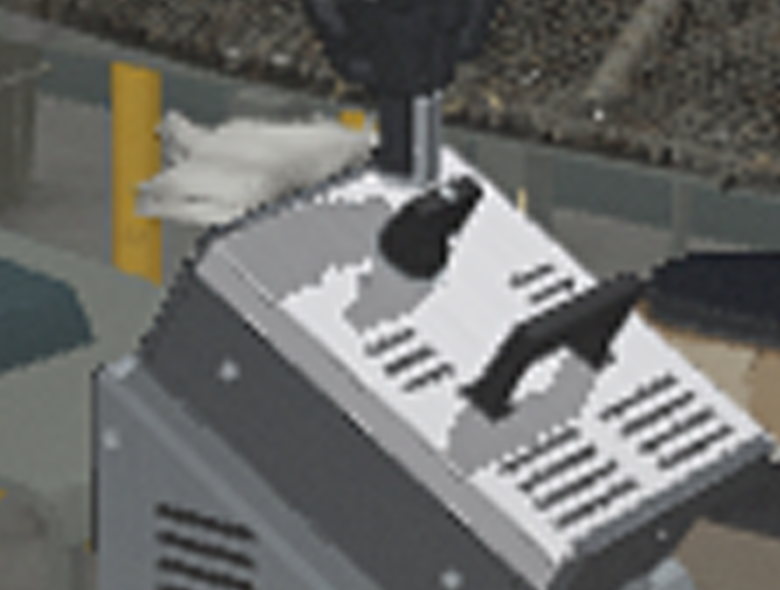

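```bash
python3 -m jog '[[0,2,2.6,0],[0,2,2.6,0],[0,1.5,2.6,0],[0,1.5,2.6,0],[0,1.5,2.6,0],[0,0,0,0]]' 0; python3 need.py ;python3 - <<'E'
from fitc import *
snap('scene','scene35')
k=7
im=cv2.resize(cv2.imread('pics/scene35.png'),None,fx=k,fy=k,interpolation=cv2.INTER_CUBIC)
cv2.imwrite('pics/s35k.png',im[135*k:135*k+590,275*k:275*k+780])
E
```

```text
t: 29.75
position: [666.1, -131.8, 177.1]
ee_rot: [[0.001, 0.001, -1.0], [1.0, -0.001, 0.001], [-0.001, -1.0, -0.001]]
contact_force: [1.8, -2.7, 0.1]
opening: -0.003
t 29.75 pos [ 666.122 -131.842  177.091] th 1.569 F [ 1.834 -2.692  0.11 ] open -0.2 q [-0.25   0.513  0.958 -0.     1.669 -1.819] tilt -0.9999988728571051
```

View pics/s35k.png

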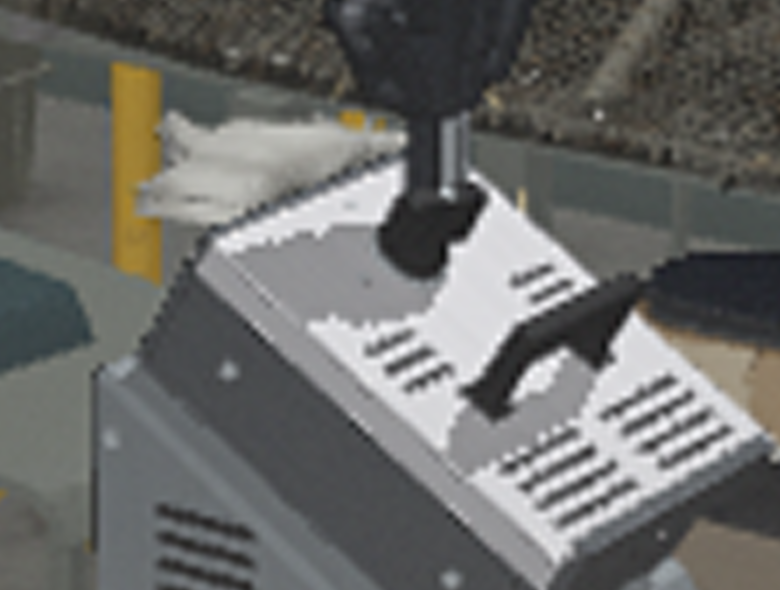

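```bash
python3 -m jog '[[0,1.5,2.6,0],[0,1.5,2.6,0],[0,1.5,2.6,0],[0,1.5,2.6,0],[0,0,0,0]]' 0; python3 need.py ;python3 - <<'E'
from fitc import *
snap('scene','scene36');snap('top','top36')
k=7
im=cv2.resize(cv2.imread('pics/scene36.png'),None,fx=k,fy=k,interpolation=cv2.INTER_CUBIC)
cv2.imwrite('pics/s36k.png',im[135*k:135*k+590,275*k:275*k+780])
E
```

```text
t: 30.22
position: [655.5, -131.2, 170.8]
ee_rot: [[0.001, -0.0, -1.0], [1.0, 0.0, 0.001], [0.0, -1.0, 0.0]]
contact_force: [3.1, -0.2, 1.8]
opening: 0.003
t 30.22 pos [ 655.451 -131.165  170.78 ] th 1.57 F [ 3.083 -0.22   1.835] open 0.3 q [-0.253  0.485  1.008  0.     1.648 -1.823] tilt -0.9999999585172621
```

View pics/s36k.png

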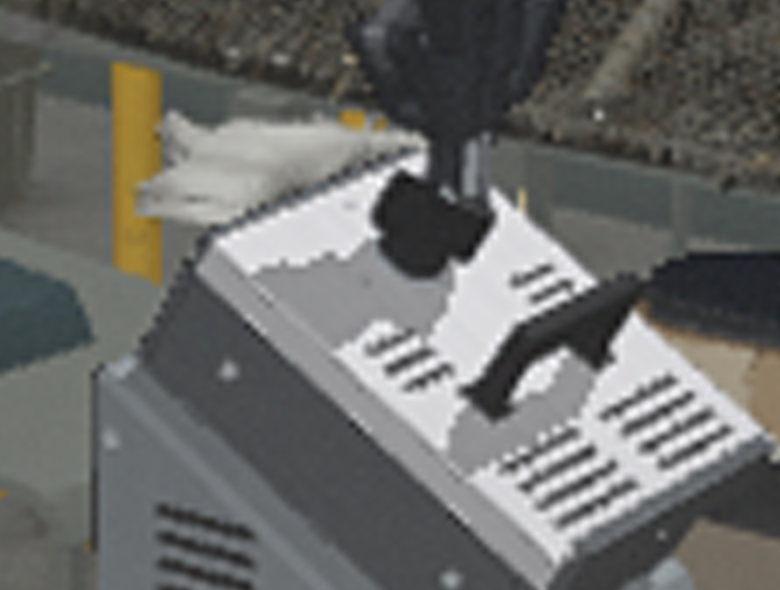

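```bash
python3 -m jog '[[1.5,1.5,2.6,0],[1.5,1.5,2.6,0],[2,1,1.73,0],[0,0,0,0]]' 0; python3 need.py ;python3 - <<'E'
from fitc import *
snap('scene','scene37');
k=7
im=cv2.resize(cv2.imread('pics/scene37.png'),None,fx=k,fy=k,interpolation=cv2.INTER_CUBIC)
cv2.imwrite('pics/s37k.png',im[135*k:135*k+590,275*k:275*k+780])
E
```

```text
t: 30.65
position: [648.6, -127.0, 166.9]
ee_rot: [[0.002, -0.0, -1.0], [1.0, -0.001, 0.002], [-0.001, -1.0, 0.0]]
contact_force: [1.7, -4.1, 2.3]
opening: -0.0
t 30.65 pos [ 648.582 -126.955  166.91 ] th 1.569 F [ 1.662 -4.087  2.32 ] open -0.0 q [-0.249  0.464  1.044 -0.001  1.634 -1.818] tilt -0.9999991005434127
```

View pics/s37k.png

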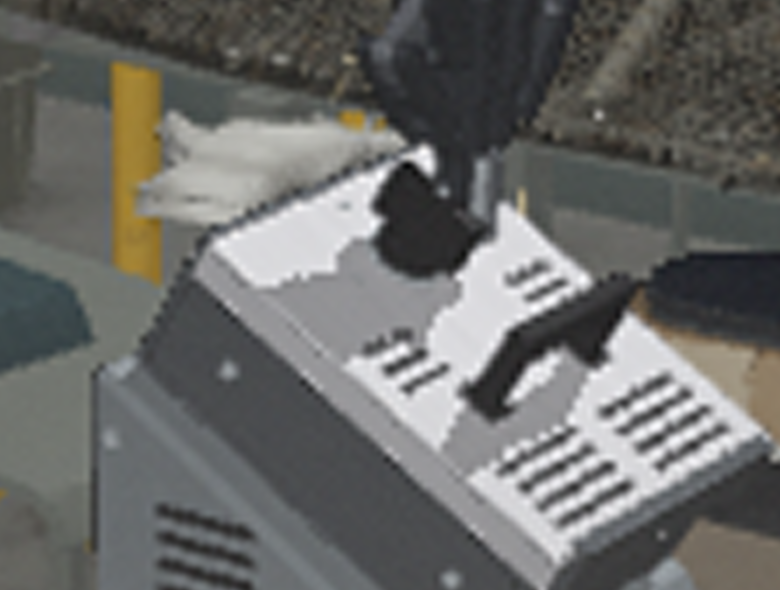

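```bash
python3 -m jog '[[2,0,0,0],[2,0,0,0],[2,0,0,0],[0,0,0,0]]' 0; python3 need.py ;python3 - <<'E'
from fitc import *
print(bot.state()['moment'])
snap('scene','scene38');
k=7
im=cv2.resize(cv2.imread('pics/scene38.png'),None,fx=k,fy=k,interpolation=cv2.INTER_CUBIC)
cv2.imwrite('pics/s38k.png',im[135*k:135*k+590,275*k:275*k+780])
E
```

```text
t: 31.03
position: [648.8, -123.2, 167.1]
ee_rot: [[0.004, 0.0, -1.0], [1.0, -0.005, 0.004], [-0.005, -1.0, -0.0]]
contact_force: [1.9, -11.7, 2.3]
opening: 0.002
t 31.03 pos [ 648.795 -123.212  167.073] th 1.567 F [  1.891 -11.7     2.31 ] open 0.1 q [-0.242  0.461  1.047 -0.005  1.632 -1.809] tilt -0.9999874093997329
[-2.16 -0.3  -0.13]
```

View pics/s38k.png

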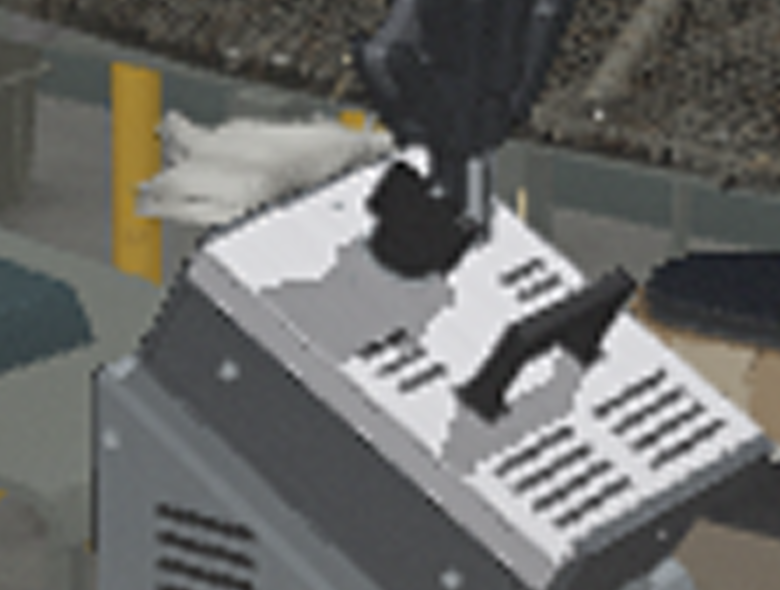

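```bash
python3 -m jog '[[-4,0,0,0],[-3,0,0,0],[0,1.5,2.6,0],[0,1.5,2.6,0],[0,1.5,2.6,0],[2,0,0,0],[2,0,0,0],[0,0,0,0]]' 0; python3 need.py; python3 -m jog '[[2,0,0,0],[1,0,0,0],[0,0,0,0]]' 0; python3 need.py ;python3 - <<'E'
from fitc import *
print(bot.state()['moment'])
snap('scene','scene39');
k=7
im=cv2.resize(cv2.imread('pics/scene39.png'),None,fx=k,fy=k,interpolation=cv2.INTER_CUBIC)
cv2.imwrite('pics/s39k.png',im[135*k:135*k+590,275*k:275*k+780])
E
```

```text
t: 31.75
position: [640.9, -123.3, 162.1]
ee_rot: [[0.001, -0.0, -1.0], [1.0, -0.001, 0.001], [-0.001, -1.0, 0.0]]
contact_force: [-1.2, -1.7, -1.8]
opening: 0.004
t 31.75 pos [ 640.928 -123.327  162.099] th 1.57 F [-1.16  -1.739 -1.833] open 0.3 q [-0.246  0.442  1.081 -0.001  1.618 -1.816] tilt -0.9999996352070443
t: 32.0
position: [641.5, -122.3, 162.5]
ee_rot: [[0.003, 0.002, -1.0], [1.0, -0.004, 0.003], [-0.004, -1.0, -0.002]]
contact_force: [2.9, -9.0, -1.2]
opening: 0.001
t 32.0 pos [ 641.528 -122.317  162.54 ] th 1.568 F [ 2.855 -8.975 -1.211] open 0.1 q [-0.244  0.441  1.082 -0.003  1.616 -1.812] tilt -0.9999920169379098
[-1.39 -0.45 -0.04]
```

View pics/s39k.png

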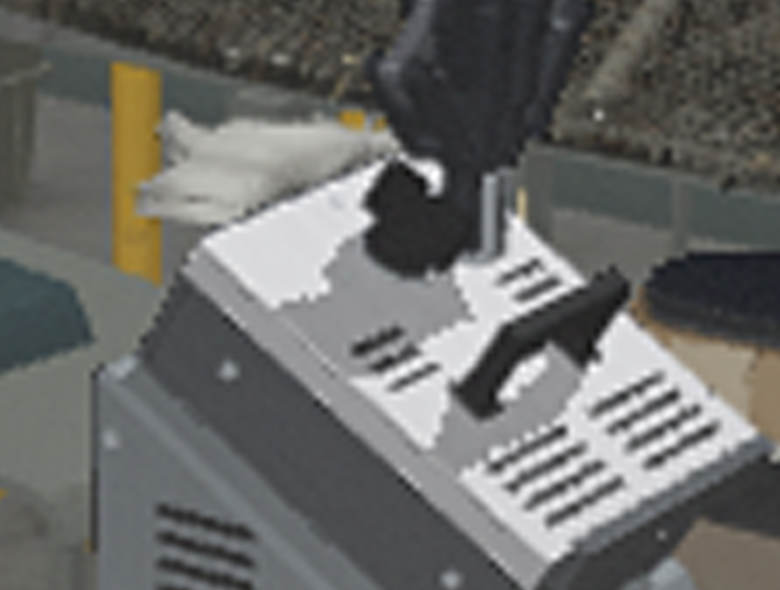

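```bash
python3 -m jog '[[-4,0,0,0],[-4,0,0,0],[-5,-10,0,0],[-10,-20,0,0],[-20,-30,0,0],[-20,-35,0,0],[-20,-20,0,0],[0,0,0,0]]' 0; python3 need.py ;python3 - <<'E'
from fitc import *
snap('scene','scene40');snap('top','top40')
k=7
im=cv2.resize(cv2.imread('pics/scene40.png'),None,fx=k,fy=k,interpolation=cv2.INTER_CUBIC)
cv2.imwrite('pics/s40k.png',im[145*k:145*k+590,285*k:285*k+780])
im=cv2.resize(cv2.imread('pics/top40.png'),None,fx=6,fy=6,interpolation=cv2.INTER_CUBIC)
cv2.imwrite('pics/t40k.png',im[125*6:125*6+590,385*6:385*6+600])
E
```

```text
t: 32.72
position: [641.5, -207.1, 284.9]
ee_rot: [[0.004, 0.01, -1.0], [1.0, -0.004, 0.004], [-0.004, -1.0, -0.01]]
contact_force: [0.5, 0.6, 1.2]
opening: -0.002
t 32.72 pos [ 641.537 -207.105  284.889] th 1.567 F [0.477 0.555 1.205] open -0.2 q [-0.367  0.486  0.782 -0.001  1.863 -1.934] tilt -0.9999401966367109
```

View pics/s40k.png

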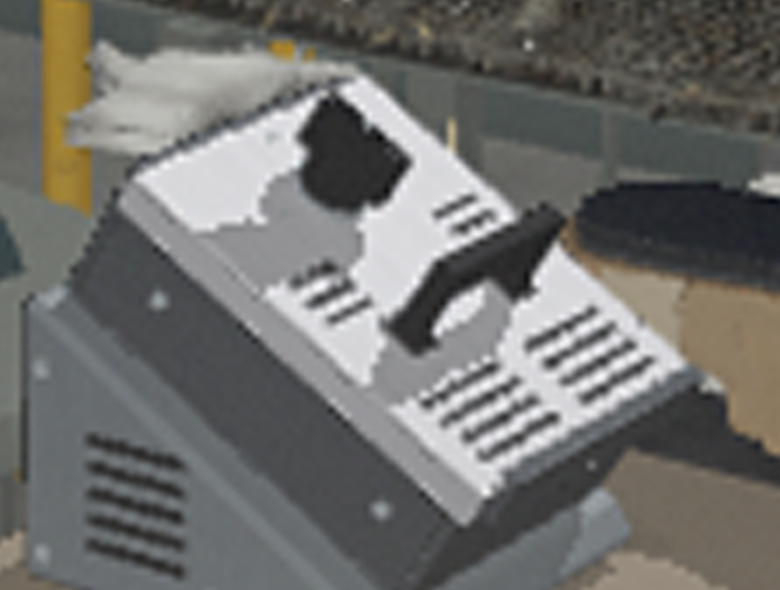

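View pics/t40k.png

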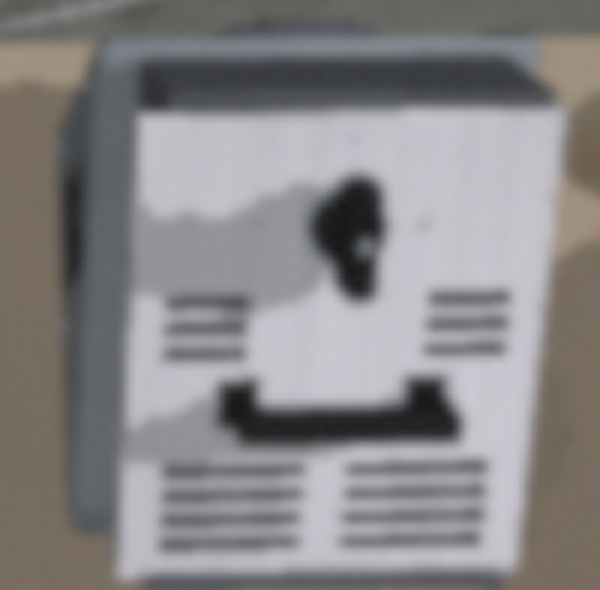

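```bash
python3 - <<'E'
from fit import *
c=camera_params('top');f=240/np.tan(np.radians(c['fov_y']/2))
def w(u,v,z):
    d=np.array(c['attitude'])@np.array([(u-c['cx'])/f,-(v-c['cy'])/f,-1]); return np.array(c['eye'])+d*(z-c['eye'][2])/d[2]
for (a,b,z) in [(358,240,190),(358,185,200),(358,296,182),(248,410,160),(460,425,160),(138,112,184),(562,108,184),(120,577,91),(518,575,91)]:
    print(a,b,w(385+(a-2.5)/6,125+(b-2.5)/6,z))
for n in('knob_grip','cover_handle'):
    print(n,[(round(x['confidence'],2),c2w('top',x['point'])) for x in nets.spot_point(n,'top')[:1]])
E
python3 need.py 652 -106 250 1.57
```

```text
358 240 [ 650.93 -101.72  190.  ]
358 185 [668.74 -99.99 200.  ]
358 296 [ 631.93 -102.89  182.  ]
248 410 [594.26 -65.51 160.  ]
460 425 [ 587.53 -144.71  160.  ]
138 112 [702.07 -23.88 184.  ]
562 108 [ 701.71 -181.28  184.  ]
120 577 [541.73 -27.35  91.  ]
518 575 [ 540.41 -185.31   91.  ]
knob_grip [(0.73, array([ 650.7 , -100.55,  185.86]))]
cover_handle [(0.74, array([ 589.46, -105.72,  154.57]))]
t 32.92 pos [ 640.82  -202.464  275.743] th 1.571 F [ 0.127 -0.067 -1.251] open 0.0 q [-0.361  0.489  0.796  0.001  1.86  -1.932] tilt -0.999996195660021
need d [ 96.4  25.9 -11.2]
twist 0.001
```

```bash
python3 -m jog '[[15,0,0,0],[25,0,-3,0],[30,0,-3,0],[20,0,-3,0],[10,0,-1,0],[0,8,0,0],[0,15,0,0],[0,20,0,0],[0,10,0,0],[0,0,0,0]]' 50; python3 need.py 651 -101.5 171 1.58; python3 - <<'E'
from fitc import *
snap('scene','scene41')
k=7
im=cv2.resize(cv2.imread('pics/scene41.png'),None,fx=k,fy=k,interpolation=cv2.INTER_CUBIC)
cv2.imwrite('pics/s41k.png',im[145*k:145*k+590,285*k:285*k+780])
E
```

```text
t: 33.75
position: [649.7, -103.7, 219.9]
ee_rot: [[0.002, -0.007, -1.0], [1.0, 0.001, 0.001], [0.001, -1.0, 0.007]]
contact_force: [0.7, 0.0, -0.9]
opening: 0.588
t 33.75 pos [ 649.682 -103.728  219.87 ] th 1.569 F [ 0.658  0.036 -0.939] open 50.2 q [-0.214  0.445  0.964 -0.     1.74  -1.784] tilt -0.9999760424274909
need d [ 2.2 48.9 -1.6]
twist -0.011
```

View pics/s41k.png

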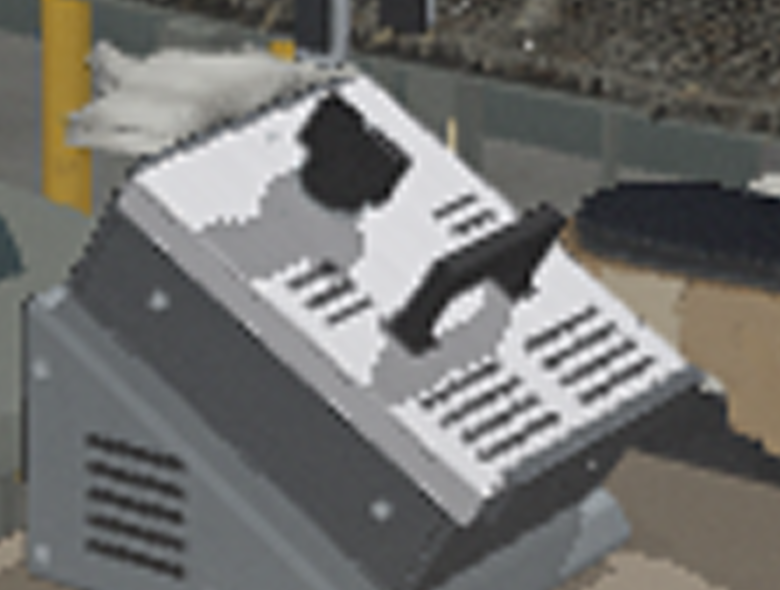

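```bash
python3 -m jog '[[2,10,-1.5,-0.01],[0,15,0,0],[0,14,0,0],[0,6,0,0],[0,3,0,0],[0,0,0,0]]' 50; python3 need.py 651 -101.5 171 1.58; python3 -m jog '[[0,0,0,0],[0,0,0,0],[0,0,0,0],[0,0,0,0],[0,0,0,0],[0,0,0,0],[0,0,0,0]]' 5; python3 need.py; python3 - <<'E'
from fitc import *
print(bot.state()['moment'])
snap('scene','scene42')
k=7
im=cv2.resize(cv2.imread('pics/scene42.png'),None,fx=k,fy=k,interpolation=cv2.INTER_CUBIC)
cv2.imwrite('pics/s42k.png',im[145*k:145*k+590,285*k:285*k+780])
E
```

```text
t: 34.3
position: [652.7, -101.4, 176.2]
ee_rot: [[-0.009, -0.0, -1.0], [1.0, 0.0, -0.009], [0.0, -1.0, 0.0]]
contact_force: [-1.2, 0.2, 0.1]
opening: 0.587
t 34.3 pos [ 652.661 -101.413  176.228] th 1.58 F [-1.2    0.186  0.138] open 50.1 q [-0.21   0.459  1.032  0.     1.651 -1.79 ] tilt -0.9999999976492453
need d [-0.1  5.2  1.7]
twist 0.0
t: 34.88
position: [653.0, -102.6, 177.7]
ee_rot: [[-0.008, 0.002, -1.0], [1.0, -0.002, -0.008], [-0.002, -1.0, -0.002]]
contact_force: [1.0, -4.9, 3.7]
opening: 0.125
t 34.88 pos [ 652.961 -102.605  177.669] th 1.579 F [ 1.047 -4.909  3.668] open 10.7 q [-0.211  0.458  1.031 -0.002  1.651 -1.79 ] tilt -0.9999953503239636
[-0.92  0.01  0.03]
```

View pics/s42k.png

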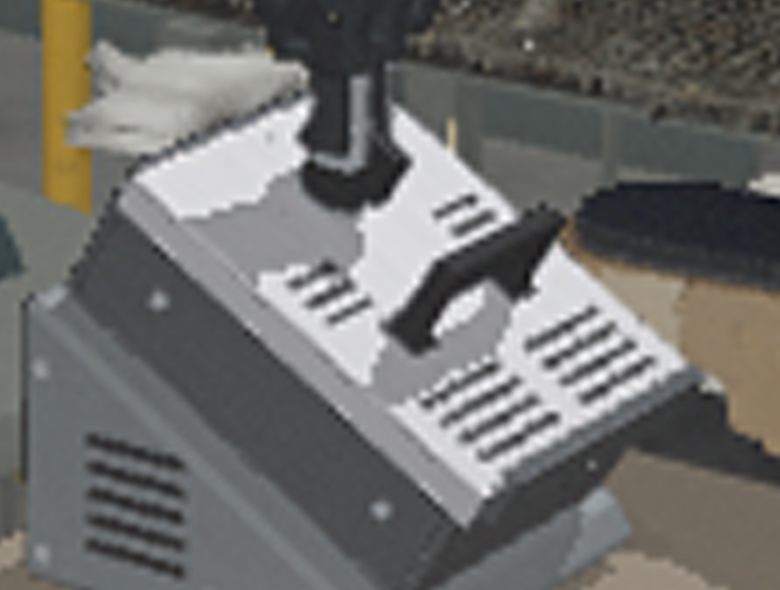

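```bash
python3 -m jog '[[0,0,0,0.02],[0,0,0,0.02],[0,0,0,0]]' 5; python3 -c "
from h import *;print(bot.state()['moment'])"; python3 -m jog '[[-2,0,0,0],[-2,0,0,0],[0,0,0,0]]' 5; python3 -c "
from h import *;print(bot.state()['moment'])";python3 -m jog '[[0,0,0,0.02],[0,0.7,1.2,0.02],[0,0.7,1.2,0],[0,0,0,0]]' 5; python3 need.py; python3 - <<'E'
from fitc import *
print(bot.state()['moment'])
snap('scene','scene43')
k=7
im=cv2.resize(cv2.imread('pics/scene43.png'),None,fx=k,fy=k,interpolation=cv2.INTER_CUBIC)
cv2.imwrite('pics/s43k.png',im[145*k:145*k+590,285*k:285*k+780])
E
```

```text
t: 35.18
position: [652.7, -102.1, 177.5]
ee_rot: [[0.032, 0.001, -0.999], [0.999, -0.001, 0.032], [-0.001, -1.0, -0.001]]
contact_force: [-2.6, -5.7, 4.0]
opening: 0.126
[-0.83311758  0.36028948  0.7115229 ]
t: 35.43
position: [653.0, -103.7, 177.7]
ee_rot: [[0.029, 0.002, -1.0], [1.0, 0.003, 0.029], [0.003, -1.0, -0.002]]
contact_force: [-1.0, 3.5, 7.4]
opening: 0.128
[0.70634074 0.15029449 0.4781948 ]
t: 35.77
position: [652.8, -103.8, 177.7]
ee_rot: [[0.068, 0.01, -0.998], [0.998, 0.001, 0.068], [0.001, -1.0, -0.01]]
contact_force: [10.5, 0.6, 5.9]
opening: 0.125
t 35.77 pos [ 652.785 -103.781  177.706] th 1.503 F [10.526  0.617  5.87 ] open 10.7 q [-0.215  0.452  1.038  0.003  1.642 -1.718] tilt -0.9999519686510681
[ 0.22 -1.63  1.16]
```

View pics/s43k.png

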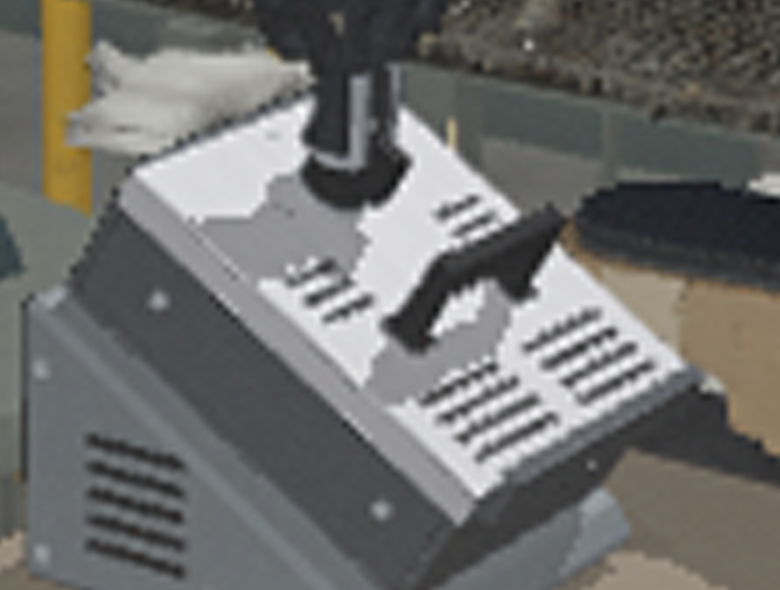

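```bash
python3 -m jog '[[0,0,0,-0.03],[-2.5,0,0,0],[-2.5,0,0,0],[0,0,0,0]]' 5; python3 need.py; python3 -m jog '[[-2,0,0,0],[0,0.9,1.5,0],[0,0,0,0]]' 5; python3 need.py; python3 - <<'E'
from fitc import *
print(bot.state()['moment'])
snap('scene','scene44')
k=7
im=cv2.resize(cv2.imread('pics/scene44.png'),None,fx=k,fy=k,interpolation=cv2.INTER_CUBIC)
cv2.imwrite('pics/s44k.png',im[145*k:145*k+590,285*k:285*k+780])
E
```

```text
t: 36.15
position: [653.4, -107.0, 178.5]
ee_rot: [[0.037, 0.012, -0.999], [0.999, 0.004, 0.037], [0.005, -1.0, -0.012]]
contact_force: [13.6, 7.6, 8.7]
opening: 0.12
t 36.15 pos [ 653.432 -106.986  178.468] th 1.533 F [13.577  7.563  8.661] open 10.3 q [-0.221  0.454  1.034  0.007  1.643 -1.754] tilt -0.9999169967698789
t: 36.4
position: [653.2, -108.3, 179.2]
ee_rot: [[0.037, 0.017, -0.999], [0.999, 0.004, 0.037], [0.005, -1.0, -0.017]]
contact_force: [18.3, 9.7, 11.8]
opening: 0.126
t 36.4 pos [ 653.233 -108.342  179.23 ] th 1.534 F [18.283  9.671 11.839] open 10.7 q [-0.224  0.449  1.039  0.008  1.638 -1.757] tilt -0.9998415603437457
[ 2.1  -2.9   0.26]
```

View pics/s44k.png

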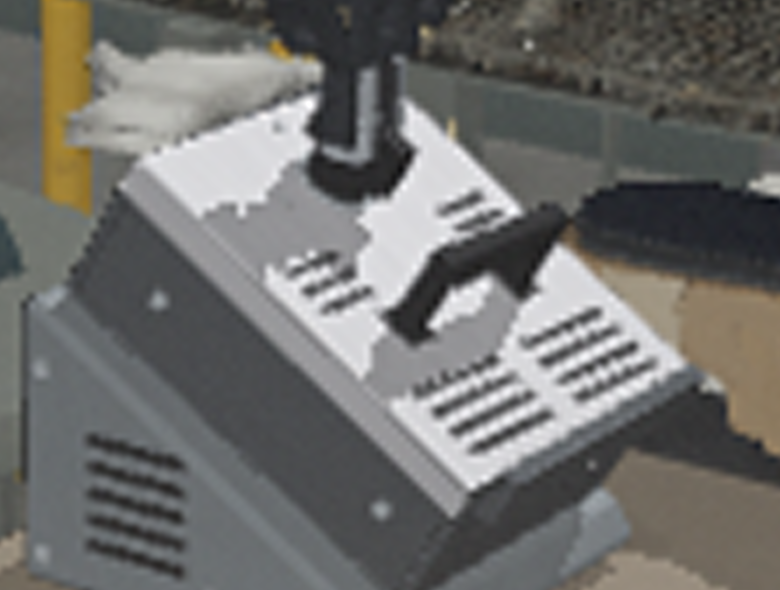

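```bash
python3 -m jog '[[1.5,0,-1,0],[0,0,0,0]]' 5; python3 need.py; python3 -m jog '[[0,0,0,0],[0,0,0,0],[0,0,0,0],[0,0,0,0]]' 45; python3 -m jog '[[0,-8,0,0],[0,-20,0,0],[0,-30,0,0],[-10,-30,0,0],[-25,-20,0,0],[-35,0,0,0],[-35,0,0,0],[-20,0,0,0],[0,0,0,0]]' 45; python3 need.py; python3 - <<'E'
from fitc import *
snap('scene','scene45');snap('top','top45')
k=7
im=cv2.resize(cv2.imread('pics/scene45.png'),None,fx=k,fy=k,interpolation=cv2.INTER_CUBIC)
cv2.imwrite('pics/s45k.png',im[145*k:145*k+590,285*k:285*k+780])
im=cv2.resize(cv2.imread('pics/top45.png'),None,fx=6,fy=6,interpolation=cv2.INTER_CUBIC)
cv2.imwrite('pics/t45k.png',im[125*6:125*6+590,385*6:385*6+600])
E
```

```text
t: 36.62
position: [653.7, -107.6, 178.6]
ee_rot: [[0.037, 0.015, -0.999], [0.999, 0.003, 0.037], [0.004, -1.0, -0.015]]
contact_force: [14.4, 6.8, 10.0]
opening: 0.125
t 36.62 pos [ 653.671 -107.597  178.551] th 1.534 F [14.373  6.836 10.022] open 10.7 q [-0.221  0.452  1.036  0.006  1.64  -1.755] tilt -0.9998863042137066
t: 36.95
position: [648.9, -110.6, 173.0]
ee_rot: [[0.041, -0.002, -0.999], [0.999, 0.001, 0.041], [0.001, -1.0, 0.002]]
contact_force: [-0.6, -0.8, 0.1]
opening: 0.528
t: 37.7
position: [643.1, -240.2, 281.5]
ee_rot: [[0.046, -0.001, -0.999], [0.999, -0.001, 0.046], [-0.001, -1.0, 0.001]]
contact_force: [1.0, 0.5, 0.1]
opening: 0.527
t 37.7 pos [ 643.082 -240.237  281.499] th 1.524 F [1.02  0.488 0.1  ] open 45.0 q [-0.411  0.538  0.718 -0.001  1.886 -1.936] tilt -0.9999991714229216
```

View pics/s45k.png

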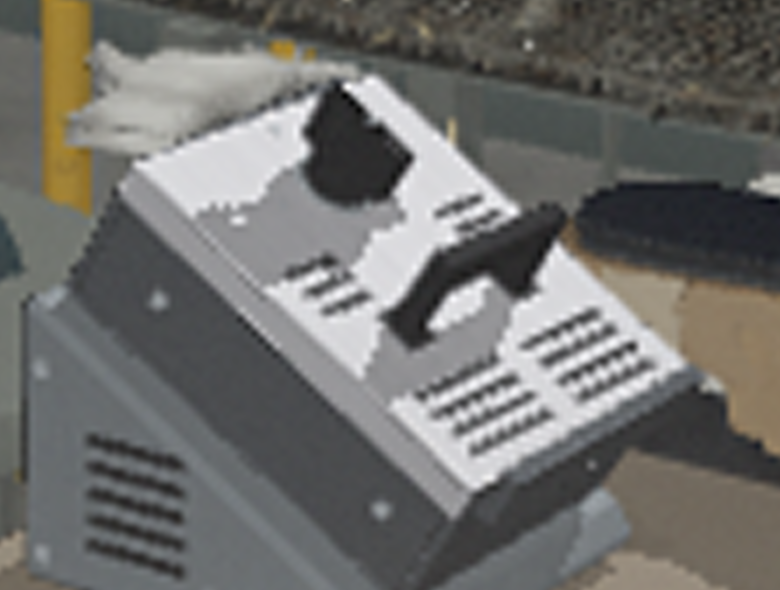

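View pics/t45k.png

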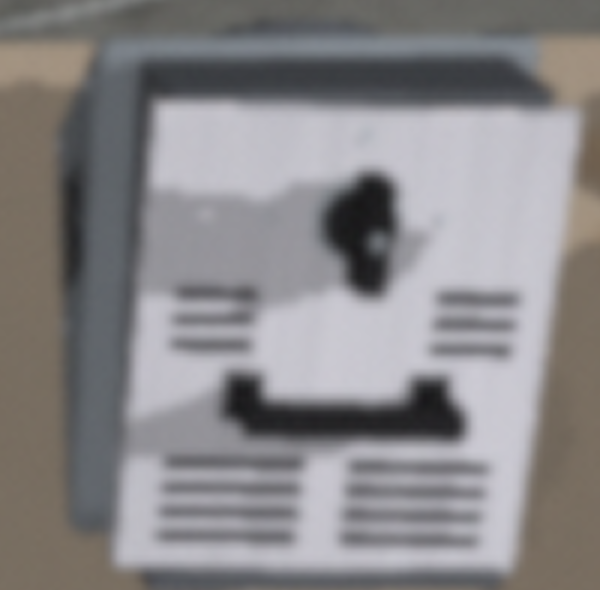

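```bash
python3 -m jog '[[20,0,4,-0.046],[35,0,8,0],[35,0,8,0],[35,0,8,0],[30,0,0,0],[8,10,0,0],[0,20,0,0],[0,20,0,0],[0,10,0,0],[0,0,0,0]]' 0; python3 need.py 615.5 -77 160 1.57
```

```text
t: 38.63
position: [615.2, -71.8, 218.7]
ee_rot: [[-0.006, -0.005, -1.0], [1.0, 0.001, -0.006], [0.001, -1.0, 0.005]]
contact_force: [-0.7, 0.8, -0.0]
opening: 0.003
t 38.63 pos [615.246 -71.799 218.721] th 1.577 F [-0.654  0.824 -0.028] open 0.3 q [-0.176  0.329  1.112  0.     1.706 -1.753] tilt -0.999984611903506
need d [-5.3 58.7 -0.5]
twist 0.007
```

```bash
python3 -m jog '[[-5,15,0,0],[0,20,0,0],[0,13,0,0],[0,7,0,0],[0,3,0,0],[0,0,0,0]]' 0; python3 need.py 615.5 -77 160 1.57; python3 - <<'E'
from fitc import *
snap('scene','scene46')
k=7
im=cv2.resize(cv2.imread('pics/scene46.png'),None,fx=k,fy=k,interpolation=cv2.INTER_CUBIC)
cv2.imwrite('pics/s46k.png',im[145*k:145*k+590,285*k:285*k+780])
E
```

```text
t: 39.13
position: [616.4, -77.5, 164.0]
ee_rot: [[-0.005, -0.0, -1.0], [1.0, 0.0, -0.005], [0.0, -1.0, 0.0]]
contact_force: [-0.6, -0.7, 0.5]
opening: 0.004
t 39.13 pos [616.367 -77.487 163.957] th 1.576 F [-0.578 -0.716  0.476] open 0.4 q [-0.185  0.351  1.194  0.     1.597 -1.761] tilt -0.999999905040011
need d [0.5 4.  0.9]
twist 0.006
```

View pics/s46k.png

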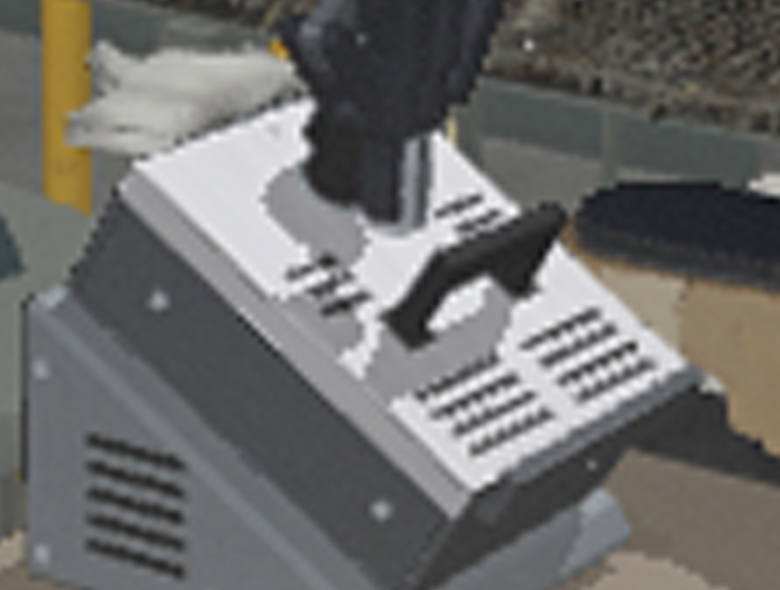

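```bash
python3 -m jog '[[0,4,0,0],[0,1.5,2.6,0],[0,1.5,2.6,0],[0,1.5,2.6,0],[0,0,0,0]]' 0; python3 need.py;  python3 -m jog '[[0,1,1.7,0],[0,1,1.7,0],[0,0,0,0]]' 0; python3 need.py; python3 -m jog '[[0,1,1.7,0],[0,1,1.7,0],[0,0,0,0]]' 0; python3 need.py; python3 - <<'E'
from fitc import *
snap('scene','scene47')
k=7
im=cv2.resize(cv2.imread('pics/scene47.png'),None,fx=k,fy=k,interpolation=cv2.INTER_CUBIC)
cv2.imwrite('pics/s47k.png',im[145*k:145*k+590,285*k:285*k+780])
E
```

```text
t: 39.6
position: [608.0, -77.6, 155.3]
ee_rot: [[-0.005, -0.0, -1.0], [1.0, 0.0, -0.005], [0.0, -1.0, 0.0]]
contact_force: [0.4, -0.2, -0.5]
opening: 0.003
t 39.6 pos [608.035 -77.55  155.304] th 1.576 F [ 0.391 -0.154 -0.467] open 0.3 q [-0.187  0.333  1.234  0.     1.575 -1.763] tilt -0.9999998888585813
t: 39.85
position: [605.2, -77.5, 153.7]
ee_rot: [[-0.005, 0.001, -1.0], [1.0, 0.0, -0.005], [0.0, -1.0, -0.001]]
contact_force: [0.3, 0.2, 0.7]
opening: -0.002
t 39.85 pos [605.174 -77.513 153.747] th 1.576 F [0.292 0.203 0.722] open -0.2 q [-0.188  0.325  1.247  0.     1.569 -1.764] tilt -0.9999996842213771
t: 40.1
position: [603.5, -77.4, 153.3]
ee_rot: [[-0.006, 0.007, -1.0], [1.0, -0.0, -0.006], [-0.0, -1.0, -0.007]]
contact_force: [7.1, 1.5, 4.9]
opening: 0.003
t 40.1 pos [603.53  -77.406 153.327] th 1.576 F [7.059 1.483 4.875] open 0.2 q [-0.189  0.316  1.258  0.001  1.56  -1.765] tilt -0.9999781136684066
```

View pics/s47k.png

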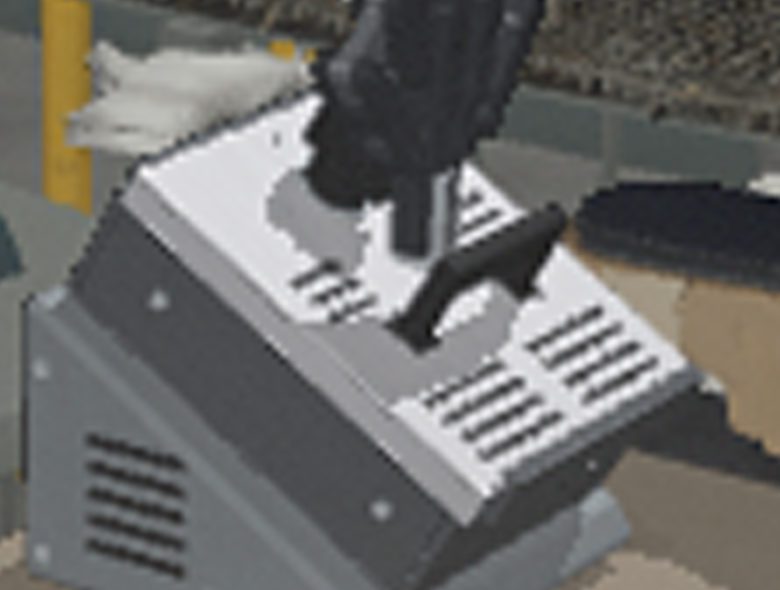

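```bash
python3 -m jog '[[0,1,1.7,0],[0,0,0,0]]' 0; python3 need.py; python3 -m jog '[[0,-3,-5,0],[0,-10,-3,0],[0,-25,0,0],[0,-30,0,0],[-20,-25,0,0],[-35,-20,0,0],[-40,0,0,0],[-40,0,0,0],[-20,0,0,0],[0,0,0,0]]' 0; python3 need.py; python3 - <<'E'
from fitc import *
snap('scene','scene48');snap('top','top48')
k=7
im=cv2.resize(cv2.imread('pics/scene48.png'),None,fx=k,fy=k,interpolation=cv2.INTER_CUBIC)
cv2.imwrite('pics/s48k.png',im[145*k:145*k+590,285*k:285*k+780])
im=cv2.resize(cv2.imread('pics/top48.png'),None,fx=6,fy=6,interpolation=cv2.INTER_CUBIC)
cv2.imwrite('pics/t48k.png',im[125*6:125*6+590,385*6:385*6+600])
E
```

```text
t: 40.32
position: [603.0, -77.4, 153.6]
ee_rot: [[-0.006, 0.011, -1.0], [1.0, -0.0, -0.006], [-0.001, -1.0, -0.011]]
contact_force: [11.4, 1.6, 6.1]
opening: -0.0
t 40.32 pos [602.991 -77.432 153.611] th 1.577 F [11.436  1.637  6.086] open -0.0 q [-0.189  0.311  1.264  0.002  1.556 -1.766] tilt -0.9999446972674941
t: 41.15
position: [607.7, -237.2, 262.6]
ee_rot: [[0.0, -0.002, -1.0], [1.0, -0.0, 0.0], [-0.0, -1.0, 0.002]]
contact_force: [-0.3, -0.1, -0.6]
opening: -0.002
t 41.15 pos [ 607.65  -237.25   262.585] th 1.57 F [-0.296 -0.054 -0.647] open -0.2 q [-0.428  0.422  0.909 -0.001  1.813 -1.999] tilt -0.9999969649991237
```

View pics/s48k.png

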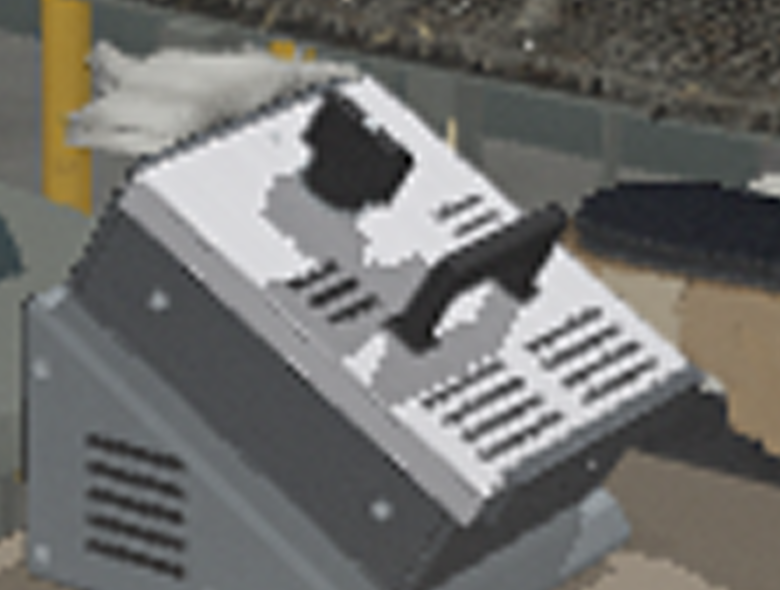

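View pics/t48k.png

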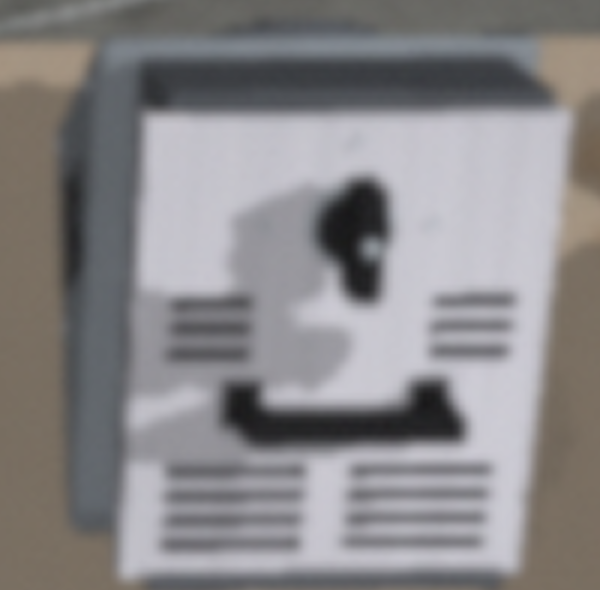

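```bash
python3 -m jog '[[20,0,-4,0],[35,0,-10,0],[35,0,-10,0],[30,0,-10,0],[10,8,-9,0],[2.5,15,0,0],[0,25,0,0],[0,20,0,0],[0,10,0,0],[0,5,0,0],[0,0,0,0]]' 45; python3 need.py 652 -104.8 176 1.57
```

```text
t: 42.17
position: [650.8, -99.5, 179.6]
ee_rot: [[-0.006, -0.002, -1.0], [1.0, 0.0, -0.006], [0.0, -1.0, 0.002]]
contact_force: [-0.3, -0.4, 0.8]
opening: 0.523
t 42.17 pos [650.842 -99.528 179.61 ] th 1.576 F [-0.281 -0.392  0.753] open 44.7 q [-0.208  0.453  1.033  0.     1.658 -1.784] tilt -0.9999983157370944
need d [-5.3  3.6 -1.1]
twist 0.006
```

```bash
python3 -m jog '[[-5,4,-1,0],[0,0,0,0]]' 45; python3 -m jog '[[0,0,0,0],[0,0,0,0],[0,0,0,0],[0,0,0,0],[0,0,0,0],[0,0,0,0]]' 5; python3 need.py; python3 -c "
from h import *;print(bot.state()['moment'])"; python3 -m jog '[[0,0,0,0.015],[0,0,0,0.015],[0,0,0,0]]' 5; python3 -c "
from h import *;print(bot.state()['moment'])"
```

```text
t: 42.33
position: [652.6, -105.8, 177.4]
ee_rot: [[-0.005, 0.002, -1.0], [1.0, -0.001, -0.005], [-0.001, -1.0, -0.002]]
contact_force: [1.7, 0.1, -0.0]
opening: 0.527
t: 42.83
position: [652.5, -104.9, 177.4]
ee_rot: [[-0.005, 0.001, -1.0], [1.0, -0.0, -0.005], [-0.0, -1.0, -0.001]]
contact_force: [-0.6, -0.5, 4.3]
opening: 0.125
t 42.83 pos [ 652.454 -104.945  177.442] th 1.576 F [-0.552 -0.488  4.327] open 10.7 q [-0.215  0.458  1.03  -0.     1.652 -1.791] tilt -0.9999989423650396
[-0.06332693  0.17745193 -0.05059306]
t: 43.08
position: [652.5, -104.8, 177.4]
ee_rot: [[0.025, 0.001, -1.0], [1.0, -0.0, 0.025], [-0.0, -1.0, -0.001]]
contact_force: [-1.3, -0.4, 4.4]
opening: 0.127
[-0.05027129  0.20230257  0.57636031]
```

```bash
python3 -m jog '[[0,0,0,0],[0,0,0,0],[0,0,0,0],[0,0,0,0]]' 42; python3 -m jog '[[0,-10,0,0],[0,-20,0,0],[0,-30,0,0],[-10,-30,0,0],[-25,-15,0,0],[-35,0,0,0],[-35,0,0,0],[-20,0,0,0],[0,0,0,0]]' 42; python3 need.py; python3 - <<'E'
from fitc import *
snap('scene','scene49');snap('top','top49')
k=7
im=cv2.resize(cv2.imread('pics/scene49.png'),None,fx=k,fy=k,interpolation=cv2.INTER_CUBIC)
cv2.imwrite('pics/s49k.png',im[145*k:145*k+590,285*k:285*k+780])
im=cv2.resize(cv2.imread('pics/top49.png'),None,fx=6,fy=6,interpolation=cv2.INTER_CUBIC)
cv2.imwrite('pics/t49k.png',im[125*6:125*6+590,385*6:385*6+600])
E
```

```text
t: 43.42
position: [652.0, -104.8, 175.8]
ee_rot: [[0.025, -0.001, -1.0], [1.0, 0.0, 0.025], [0.0, -1.0, 0.001]]
contact_force: [0.0, -0.7, -0.4]
opening: 0.495
t: 44.17
position: [648.1, -234.4, 281.4]
ee_rot: [[0.03, -0.001, -1.0], [1.0, -0.001, 0.03], [-0.001, -1.0, 0.001]]
contact_force: [0.6, -0.3, -0.6]
opening: 0.494
t 44.17 pos [ 648.129 -234.365  281.373] th 1.541 F [ 0.625 -0.313 -0.619] open 42.2 q [-0.4    0.547  0.706 -0.001  1.888 -1.941] tilt -0.9999994877468936
```

View pics/s49k.png

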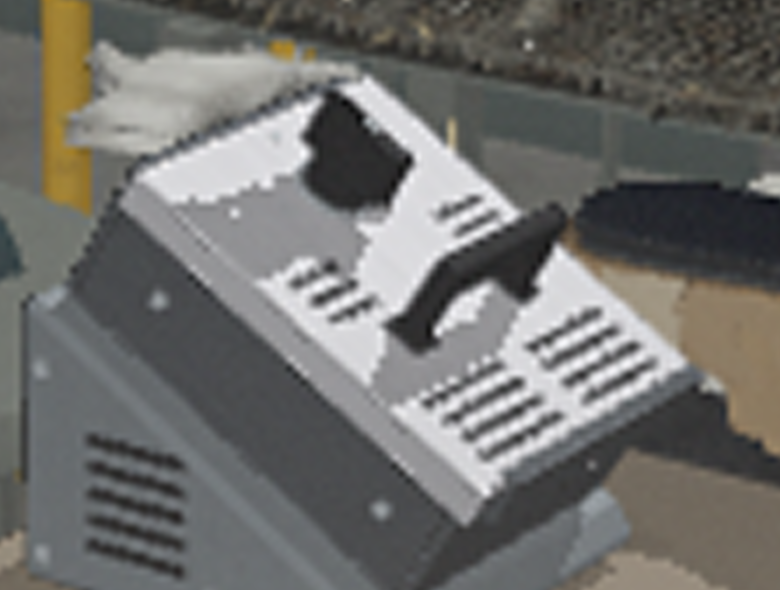

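View pics/t49k.png

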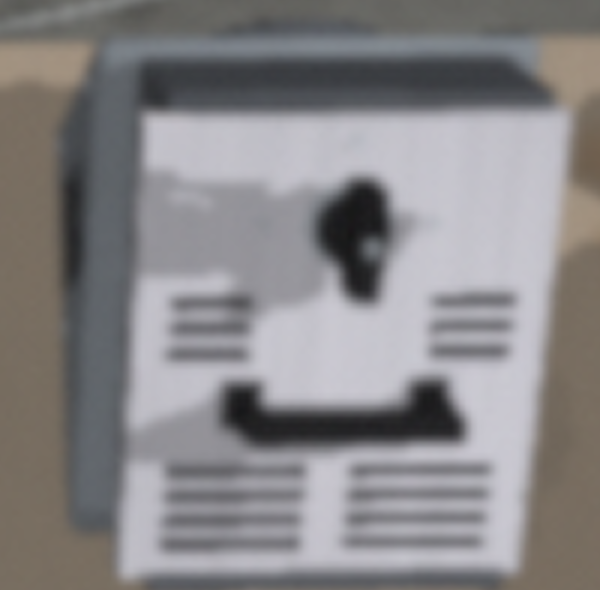

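```bash
python3 - <<'E'
from fit import *
g=cv2.cvtColor(cv2.imread('pics/top49.png'),cv2.COLOR_BGR2GRAY)
k=8
crop=cv2.resize(g[148:182,430:458],None,fx=k,fy=k,interpolation=cv2.INTER_CUBIC)
m=(crop<100).astype(np.uint8)
ys,xs=np.nonzero(m); print('rows',ys.min()/k+148,ys.max()/k+148)
R,t=I([623.7,-105.8,134.5,.0])
out=cv2.cvtColor(crop,cv2.COLOR_GRAY2BGR); out=np.hstack([out]*3)
for i,phi in enumerate((1.57,1.50,1.43)):
    best=None
    for dx in np.arange(-4,5,1.):
      for dy in np.arange(-4,5,1.):
        c,s=np.cos(phi),np.sin(phi)
        P=[]
        for l in(-22,22):
            for w in(-6,6):
                for z in(12,37):
                    # wing dir clockwise from y toward x
                    P.append([50+dx+l*s+w*c, dy+l*c-w*s, z])
        px=proj('top',np.array(P)@R.T+t)
        h=cv2.convexHull(((px-[430,148])*k+k/2).astype(np.int32))
        mm=np.zeros_like(m); cv2.fillPoly(mm,[h],1)
        # penalise wing area outside dark blob
        sc=int((mm&(1-m)).sum())
        if best is None or sc<best[0]: best=(sc,dx,dy,h)
    print(phi,best[:3], 'area',int(m.sum()))
    cv2.polylines(out,[best[3]+[i*crop.shape[1],0]],True,(0,0,255),1)
cv2.imwrite('pics/wing.png',out)
E
```

```text
rows 155.25 175.0
1.57 (2739, np.float64(-2.0), np.float64(2.0)) area 10693
1.5 (2639, np.float64(0.0), np.float64(2.0)) area 10693
1.43 (2607, np.float64(0.0), np.float64(3.0)) area 10693
```

View pics/wing.png

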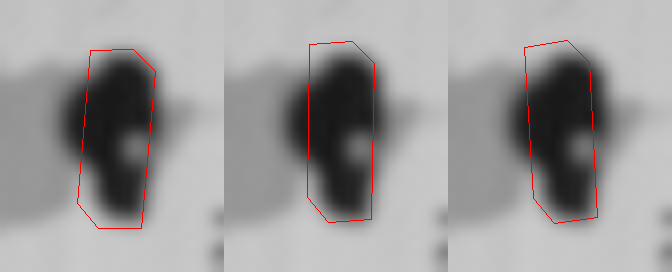

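```bash
python3 - <<'E'
from fit import *
for n in ['tape_roll_3','pincers','solvent_bottle','cover','cover_handle','lock_edge']:
    print(n,[(round(x['confidence'],2),c2w('top',x['point'])) for x in nets.spot_point(n,'top')[:1]])
a=cv2.imread('pics/top0.png').astype(int);b=cv2.imread('pics/top49.png').astype(int)
for n,(x0,y0,x1,y1) in dict(tape=(315,265,372,350),pinc=(280,265,310,330),bottle=(222,135,262,175)).items():
    print(n,np.abs(a-b)[y0:y1,x0:x1].mean())
s=bot.state();print(s['t'],s['contact_force'])
E
```

```text
tape_roll_3 [(0.8, array([375.58, 124.06,  -0.66]))]
pincers [(0.82, array([359.01, 231.42,   0.17]))]
solvent_bottle [(0.66, array([706.78, 368.48,   3.32]))]
cover [(0.74, array([ 628.01, -108.64,  123.23]))]
cover_handle [(0.78, array([ 586.71, -107.76,  157.08]))]
lock_edge []
tape 6.9890608875129
pinc 6.502051282051282
bottle 20.96625
44.5667 [ 0.35  0.59 -0.4 ]
```

View pics/top49.png

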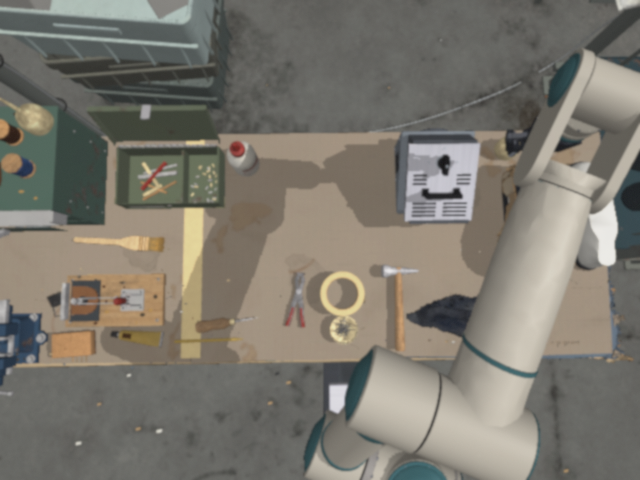

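```bash
python3 -c "
from station import bot
print(bot.close_job())"
```

```text
the job is handed in; nothing more can be done
None
```

The fume extractor is back together and the job was handed in at about 44.6 s of the 67 s allowed; the hand-in reports no verdict.

- **Filter:** it went onto its ledges rib outward. The tool can't tilt, so I let the filter pivot in the grip against the head's rim. In the picture after release it lay flat and in place.
- **Cover:** it is flat on the rim, with its lower edge pushed under the lip until the stop pushed back. While I was locking the knob the cover turned slightly, so I squared it again by pushing the pull bar. In the last top view its lower edge ran level along the sill. The cover may sit up to about 3 mm to the robot's left of the middle, within the flanges' play.
- **Knob:** it is turned clockwise to its stop. In the final pinch the tool met about 0.58 N m, against about 0.04 N m of plain knob friction. My check of the wing's angle against the top picture could not tell 1.57 from slightly less. A rough reading of one edge gave about 1.55 rad, so full lock rests mainly on that torque reading. The tongue itself is hidden and could not be seen.
- **Bystanders and robot:** the tape roll, pincers and bottle were found within a few millimetres of where they started, about the networks' accuracy. The one raised picture difference was at the bottle, which I put down to a moving shadow. The gripper was clear, with no contact force.

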